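# Close down the ashing bench

### The arm

A 6-joint arm with a two-finger parallel gripper is mounted at the origin on the work surface. World frame = base frame: x ahead of the robot, y to its left, z up, the work surface at z = 0. Lengths are in mm, angles in rad, forces in N, time in s.
With the tool pointing down it reaches from about 275 to 975 mm from the base axis. Payload 8.4 kg.
Tool frame: the origin (TCP) lies at the very end of the fingers, on their centre line; the grasp point (between the pads) lies 19 mm behind it; x points along the fingers, z is the direction in which the jaws open and shut, and the axes are right-handed (so a half turn about x gives the same grasp; the last joint's range is limited). The gripper opens to 92 mm and grips with 3 to 60 N. Pads are 20 mm wide; open, the fingers measure 128 mm over their backs; the gripper's body (75 mm by 189 mm) begins 69 mm behind the grasp point.
Start: joints at [1.107, 0.353, 1.633, -0, 1.155, -0.002], TCP at [278.474, 559.535, 214.583] pointing down, gripper open.
Joint ranges: [-2.63, 2.63], [-0.92, 2.1], [0.06, 2.66], [-1.3, 4.44], [0, 2.69], [-3.02, 3.02]. Speed limits (rad/s): [2.22, 2.22, 2.79, 3.14, 3.14, 3.14].

### API

Orientations are given as [roll, pitch, yaw] about the fixed x, y, z axes, in that order (R = Rz(yaw) Ry(pitch) Rx(roll)).
In Python, from cell import r gives the robot as it stands.
- The arm moves only by the tool send_rows, never from a script. Its argument "plan" is a list of rows, each a list of 7 numbers: the shift along the tool's x, y, z in cm, then the turn, a rotation vector about the tool's x, y, z in degrees, then the closure, from -1 (fully open) to 1 (shut). In form: [[x, y, z, rx, ry, rz, hand], ...]. A call has 1 to 12 rows; each row shifts and turns the pose as measured when the row begins, along the tool's axes as they then stand; what a row does not reach is not made up. A row lasts 1/8 s, in which the tool goes at most 62.5 mm and 10.7 degrees, less where a joint would pass 70% of its speed; a pose out of reach is approached as far as the arm can. A call is refused whole if a number of a shift passes 6.25 or a number of a turn 10.7, either way. A call with a gripper value outside its range is refused whole. The fingers move at their own pace and stop on an object; "newtons" is the grip in N (left out, the last holds). Time passes only in rows, so rows that do not move let the fingers close. It gives the time, the measured TCP pose, the force and the opening at its end, in the units of the state.
- r.sense(): the state, without advancing time (a new reading comes with each control period).
- r.read_camera(name): name is "side" or "top"; returns (picture, depth): 400x640x3 uint8, red, green, blue; 400x640 float32, mm along the optical axis (not along the pixel's ray), 0 where there is no reading.
- r.camera_params(name): a dict with "fx", "fy", "cx", "cy" (pixels), "R" (3x3) and "t" (3): a world point X has camera coordinates R X + t. Camera axes: x right, y down, z forward; pixel columns grow to the right and rows downward; lengths in mm; the calibration is good to about 2 mm. A picture is of the moment at which its call begins. camera_params takes no time and is no camera call.
- r.finish_job(): hands the job in, once; it reports no verdict.
Trained networks look in the newest picture that a camera, given by its name, has taken for a name from the list of things; names that differ only in an ending like _2 or _b are one class to them, and where a whole thing is asked for, a point or a joint stands for the part that bears it (a point fixed in the world has none). Each returns a list of dicts, best first, with "score" (0 to 1); they miss things now and then, are a little off and sometimes report something else, mostly with a low value. They report only what shows in the picture. A call takes as long as a camera call. They do not tell look-alikes from the thing itself.
- r.recognise(query, camera): "bbox" ([left, top, width, height] in pixels, round what is visible of it).
The state is a dict: "t": time; "joint_positions": joint angles; "qd": joint speeds; "joint_efforts": joint torques, N m; "ee_pos": TCP position; "tcp_rot": TCP orientation; "force": force on the tool from outside, world axes, zero at the start; "moment": the same for the moment, N m; "width": opening from 0.0 (shut) to 1.0 (fully open).
Only numpy, scipy, OpenCV 4.12 (cv2) and the standard library are available. Lean on these libraries where they do the work, as an engineer would, in place of code of your own. Each camera call takes 0.05 s, during which the arm holds its last target.

### The job

Close down the furnace bench for the night. Switch the heater off at the isolator box (lift the clear flap right up, pull the toggle over to the white dot, shut the flap fully again); take every spatula out of the stand and lay it down in the wash tray, wholly inside; and nest every crucible on the bench upright into the one on the tile, as one straight stack standing on the tile. Leave everything else where it is.

Things in the scene. Friction and masses are not known exactly. Their poses are not given: they have to be found in the camera images.
- isolator: fixed grey heater isolator box, 120 (x) by 100 (y) by 58 mm high without its flap; origin under its centre, x points from the front edge (the tab side, facing the robot) to the hinge side. Its top is a well 112 by 92 mm inside, walls 4 mm thick, floor (the switch panel) 22 mm above the bench; the toggle stands in the middle of that floor
- flap (a joint): hinge of the clear, red-edged flap that covers the isolator's well: 0 shut, grows as its front edge is lifted up and over, 1.9 rad fully open (leaning back past upright). The hinge axis runs along the isolator's y axis, 58 mm behind the isolator's centre and 58 mm above its foot. A stiff hinge: the flap stays at whatever angle it is left (about 0.08 N m of friction, 1 N at the tab)
- flap_tab (a point): middle of the red lift tab that sticks out of the flap's front edge: the tab is 24 mm wide (along the isolator's y), 6 mm thick and sticks out 37 mm; this point is 140 mm from the hinge axis, 22 mm out from the flap's edge. When the flap is shut it lies 61 mm above the bench with free space under it. The flap is 100 mm wide and 5 mm thick
- toggle (a joint): heater switch under the flap, a black bat-shaped lever 10 mm thick, its tip 34 mm from its pivot, the pivot at the isolator's centre 22 mm above the bench: 0 is ON (leaning 0.4 rad away, towards the hinge side and the red dot), 0.8 is OFF (leaning 0.4 rad towards the tab side and the white dot). It moves with about 2 to 3 N at the tip and stays where it is left
- stand: fixed spatula stand: dark foot plate 220 (x) by 60 (y) mm, 8 mm thick, with three upright steel tubes 85 mm apart along its x axis (at x = -85, 0 and 85 mm), 27 mm outside and 22 mm inside diameter, tube floor 12 mm and tube mouth 113 mm above the bench; origin under its centre
- spatula_1: lab spatula, 240 mm long, 90 g, at first standing blade-down (leaning up to 0.13 rad) in a tube of the stand. Origin at the blade's end, z axis along the spatula towards the handle. Steel blade 16 mm wide and 3 mm thick from 0 to 70 mm, thin shaft, then a round blue handle 16 mm in diameter from 90 to 240 mm; it balances about 136 mm from the blade's end. May be absent
- spatula_1_butt (a point): upper end of the handle of spatula_1, 240 mm from the blade's end
- spatula_2: lab spatula, 240 mm long, 90 g, at first standing blade-down (leaning up to 0.13 rad) in a tube of the stand. Origin at the blade's end, z axis along the spatula towards the handle. Steel blade 16 mm wide and 3 mm thick from 0 to 70 mm, thin shaft, then a round blue handle 16 mm in diameter from 90 to 240 mm; it balances about 136 mm from the blade's end. May be absent
- spatula_2_butt (a point): upper end of the handle of spatula_2, 240 mm from the blade's end
- spatula_3: lab spatula, 240 mm long, 90 g, at first standing blade-down (leaning up to 0.13 rad) in a tube of the stand. Origin at the blade's end, z axis along the spatula towards the handle. Steel blade 16 mm wide and 3 mm thick from 0 to 70 mm, thin shaft, then a round blue handle 16 mm in diameter from 90 to 240 mm; it balances about 136 mm from the blade's end. May be absent
- spatula_3_butt (a point): upper end of the handle of spatula_3, 240 mm from the blade's end
- tray: fixed steel wash tray, open on top, 190 (x) by 330 (y) mm outside and 25 mm high, walls and floor 4 mm; origin under its centre, its long side along its y axis
- tile: fixed buff refractory tile, 130 by 130 mm, 12 mm thick; origin under its centre
- crucible_base: white ceramic crucible, open at the top, 60 mm across the rim, 40 mm across the foot, 42 mm high, straight conical sides, wall 4 mm, 70 g; origin under the centre of its foot, z up through its mouth. It stands on the tile, always present. A crucible nested in another of these comes to rest with its foot about 17 mm above the other's foot
- crucible_1: white ceramic crucible, open at the top, 60 mm across the rim, 40 mm across the foot, 42 mm high, straight conical sides, wall 4 mm, 70 g; origin under the centre of its foot, z up through its mouth. Stands empty on the bench. May be absent
- crucible_2: white ceramic crucible, open at the top, 60 mm across the rim, 40 mm across the foot, 42 mm high, straight conical sides, wall 4 mm, 70 g; origin under the centre of its foot, z up through its mouth. Stands empty on the bench. May be absent
- crucible_3: white ceramic crucible, open at the top, 60 mm across the rim, 40 mm across the foot, 42 mm high, straight conical sides, wall 4 mm, 70 g; origin under the centre of its foot, z up through its mouth. Stands empty on the bench. May be absent
- tongs: steel crucible tongs lying flat, 300 mm long, 12 mm high; origin on the bench about the middle of its length. A bystander, to be left alone
- weigh_dish: small aluminium dish, 64 mm across, 22 mm high; origin under its centre. A bystander, to be left alone
- sample_jar_1: small white jar with white lid, 38 mm across, 50 mm tall; origin under its centre. A bystander, to be left alone
- sample_jar_2: small white jar with green lid, 38 mm across, 50 mm tall; origin under its centre. A bystander, to be left alone
- tin: small flat aluminium tin, 48 mm across, 28 mm high; origin under its centre. A bystander, to be left alone
Not all that is in view belongs to the job. Leave any blue look-alike of the crucible_2 alone. What is shaped like the crucible_3 but blue is not meant.

How it is judged:
By the outcome, as a careful person would: the job done as asked, in the order asked, and still so for the second after the job is handed in, with the robot touching nothing.
Of spatula_1, spatula_2, spatula_3 only 2 to 3 are there at a start; the rules pass over those that are not, and their reading is None.
Of crucible_1, crucible_2, crucible_3 only 1 to 3 are there at a start; the rules pass over those that are not, and their reading is None.
At some moment in a run one of crucible_1, crucible_2, crucible_3 may be knocked a few centimetres aside while the robot is not near it.
It also fails if it takes over 210 s, if anything falls off the work surface, if the arm or the gripper's body presses on something with over 40 N, if the wrist force passes 120 N, or if a joint passes its speed limit or range.

## Working session

There is one attempt and no reset: what is moved stays moved. The work goes in short steps, Python scripts to look and compute and a tool call to move; the robot and the scene stay as the last step left them, time stands still between calls to the robot, and variables do not carry over. Pictures are saved under pics/ and viewed, and the job is handed in when it is done.

Besides the shell and the picture viewer there is one more tool, called after "Request:" as a command line: name --pt "numbers of a row" for each row, then --argument value for the rest. send_rows: Moves the arm, as the interface text tells. Its arguments: {"type":"object","properties":{"plan":{"type":"array"},"newtons":{"type":"number"}},"required":["plan"]}

```bash
mkdir -p pics; ls
cat > h.py <<'E'
import numpy as np, cv2
from cell import r
def shot(cam,name):
    p,d=r.read_camera(cam); cv2.imwrite(f'pics/{name}.png',p[:,:,::-1]); np.save(f'pics/{name}_d.npy',d); return p,d
def world(cam,u,v,z):
    c=r.camera_params(cam);R=np.array(c['R']);t=np.array(c['t'])
    return R.T@(np.array([(u-c['cx'])/c['fx']*z,(v-c['cy'])/c['fy']*z,z])-t)
def cloud(cam,d):
    c=r.camera_params(cam);R=np.array(c['R']);t=np.array(c['t'])
    v,u=np.mgrid[:d.shape[0],:d.shape[1]]
    P=np.stack([(u-c['cx'])/c['fx']*d,(v-c['cy'])/c['fy']*d,d],-1)
    W=(P-t)@R; W[d==0]=np.nan; return W
def onplane(cam,u,v,zw):
    c=r.camera_params(cam);R=np.array(c['R']);t=np.array(c['t'])
    o=-R.T@t; k=R.T@np.array([(u-c['cx'])/c['fx'],(v-c['cy'])/c['fy'],1]); return o+k*(zw-o[2])/k[2]
def proj(cam,X):
    c=r.camera_params(cam);p=np.array(c['R'])@np.array(X,float)+np.array(c['t']); return p[0]/p[2]*c['fx']+c['cx'],p[1]/p[2]*c['fy']+c['cy']
E
python3 - <<'E'
from h import *
for c in('top','side'):
    shot(c,c+'0'); print(c,r.camera_params(c))
    for n in('isolator','flap_tab','toggle','stand','spatula_1','spatula_1_butt','tray','tile','crucible_base','tongs','weigh_dish','sample_jar_1','tin'):
        print(n,[([round(x) for x in e['bbox']],round(e['score'],2)) for e in r.recognise(n,c)])
print(r.sense())
E
```

```text
pics
top {'fx': 504.16018152785153, 'fy': 504.16018152785153, 'cx': 318.94148541253355, 'cy': 197.3432235247685, 'R': array([[-0.01478116, -0.99986731,  0.00684713],
       [-0.98980121,  0.0136613 , -0.14179892],
       [ 0.14168657, -0.00887325, -0.9898718 ]]), 't': array([ -32.19150373,  591.94675496, 1750.91142314])}
isolator [([199, 200, 33, 46], 0.93)]
flap_tab [([201, 203, 30, 41], 0.74), ([269, 144, 80, 19], 0.55)]
toggle [([391, 182, 28, 60], 0.64)]
stand [([392, 185, 25, 58], 0.95)]
spatula_1 [([412, 204, 11, 10], 0.53), ([411, 231, 16, 5], 0.39)]
spatula_1_butt [([410, 228, 13, 8], 0.65)]
tray [([267, 200, 99, 63], 0.62)]
tile [([353, 171, 14, 17], 0.73), ([342, 161, 41, 38], 0.6)]
crucible_base [([352, 172, 16, 14], 0.63), ([375, 254, 15, 17], 0.51)]
tongs [([270, 143, 79, 19], 0.57)]
weigh_dish [([213, 152, 22, 21], 0.8), ([265, 144, 84, 17], 0.63)]
sample_jar_1 [([410, 234, 18, 5], 0.66), ([386, 153, 9, 11], 0.54), ([237, 261, 12, 13], 0.41)]
tin [([377, 257, 13, 17], 0.68)]
side {'fx': 361.95104180585474, 'fy': 361.95104180585474, 'cx': 313.7734392348963, 'cy': 196.782
[... 826 characters left out ...]
44, 174, 12, 21], 0.63)]
tin [([224, 296, 25, 24], 0.68)]
{'t': 1.4, 'joint_positions': array([ 1.10659515e+00,  3.53007284e-01,  1.63339996e+00,  4.73933017e-05,
        1.15519912e+00, -2.40223185e-03]), 'qd': array([-0.00014297,  0.00160402, -0.00098933, -0.00078708,  0.0002014 ,
        0.00085263]), 'joint_efforts': array([-6.02505115e-04, -5.93760645e+01, -3.34563160e+01,  6.96109934e-02,
        1.59045582e-02,  2.70021125e-07]), 'ee_pos': array([278.46277084, 559.54084919, 214.57843405]), 'tcp_rot': array([1.87456064, 1.57075085, 2.98353888]), 'force': array([-0.04162367,  0.88953808,  0.10430901]), 'moment': array([-0.08030435,  0.00859373, -0.00999465]), 'width': 0.999539896755426}
```

Run:
```python
import cv2
a=cv2.imread('pics/top0.png')[130:290,180:440]; cv2.imwrite('pics/top0z.png',cv2.resize(a,None,fx=3,fy=3,interpolation=cv2.INTER_CUBIC))
a=cv2.imread('pics/side0.png')[130:380,200:440]; cv2.imwrite('pics/side0z.png',cv2.resize(a,None,fx=2.4,fy=2.4,interpolation=cv2.INTER_CUBIC))
```

```text
(no output)
```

View pics/top0z.png

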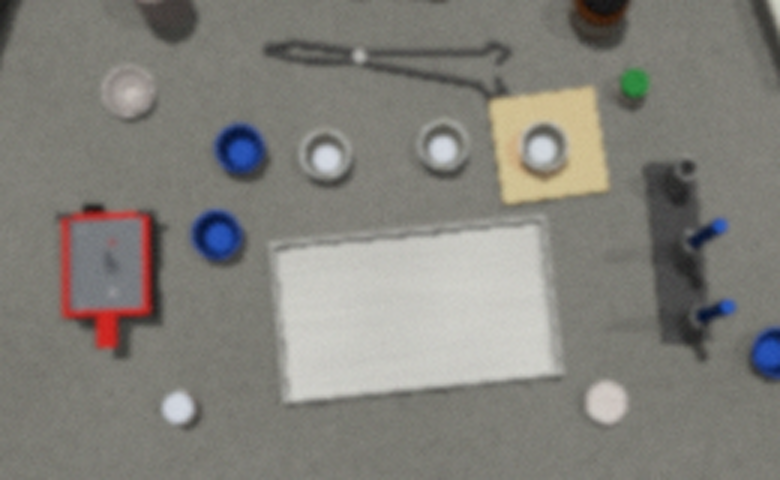

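View pics/side0z.png

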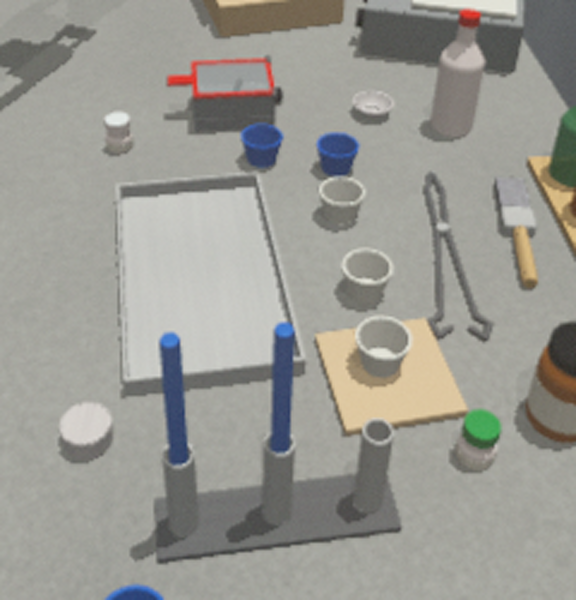

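View pics/top0.png

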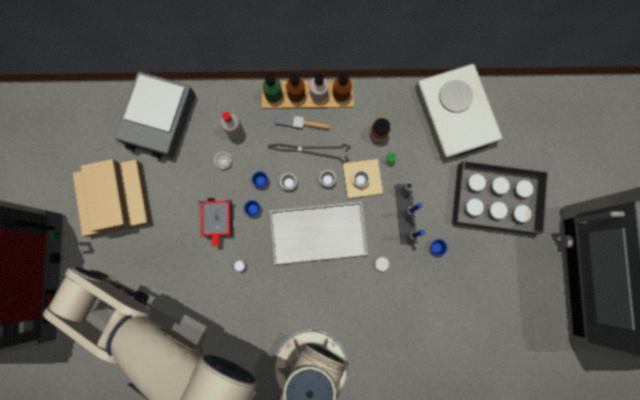

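View pics/side0.png

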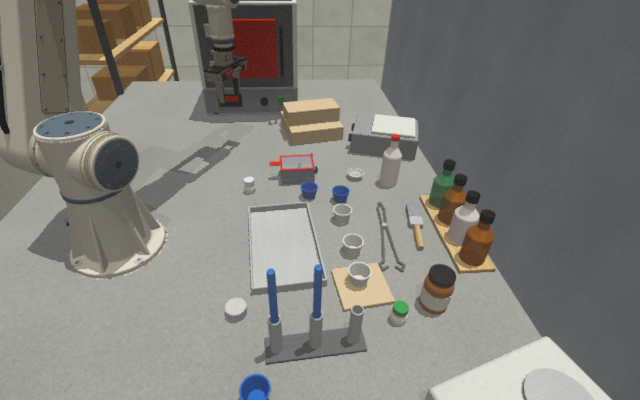

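Run:
```python
from h import *
np.set_printoptions(precision=1,suppress=True)
p=cv2.imread('pics/top0.png');d=np.load('pics/top0_d.npy');W=cloud('top',d)
ps=cv2.imread('pics/side0.png');ds=np.load('pics/side0_d.npy');S=cloud('side',ds)
# bench plane check
print('bench',W[225:250:8,310:330:8,2].ravel(), W[275,300:330:10,2], S[300,150:190:20])
def reg(W,u0,v0,u1,v1,zl,zh):
    A=W[v0:v1,u0:u1].reshape(-1,3);m=(A[:,2]>zl)&(A[:,2]<zh);A=A[m]
    return A
def sm(A):
    return len(A),A.min(0),A.max(0),A.mean(0),(A.min(0)+A.max(0))/2
for n,b in dict(c1=(278,170,301,194),c2=(317,168,339,191),base=(350,168,373,190)).items():
    for nm,w in (('top',W),):
        A=reg(w,*b,25 if n!='base' else 37,70)
        c,(ww,hh),a=cv2.minAreaRect(A[:,:2].astype(np.float32)); 
        (cc,rr)=cv2.minEnclosingCircle(A[:,:2].astype(np.float32)); print(n,sm(A),c,ww,hh,'circ',cc,rr)
A=reg(W,190,190,240,255,40,90);print('iso',sm(A),cv2.minAreaRect(A[:,:2].astype(np.float32)))
A=reg(W,340,158,385,200,6,18);print('tile',sm(A),cv2.minAreaRect(A[:,:2].astype(np.float32)))
A=reg(W,262,195,372,270,15,40);print('tray',sm(A),cv2.minAreaRect(A[:,:2].astype(np.float32)))
A=reg(W,388,178,425,248,4,15);print('stand',sm(A),cv2.minAreaRect(A[:,:2].astype(np.float32)))
A=reg(W,390,178,435,248,90,125);print('tubes',len(A));
for a in A: print(a,end=' ')
print()
hsv=cv2.cvtColor(ps,cv2.COLOR_BGR2HSV);m=(hsv[...,0]>100)&(hsv[...,0]<125)&(hsv[...,1]>120)
n,l,st,ce=cv2.connectedComponentsWithStats(m.astype(np.uint8))
for i in range(1,n):
    if st[i,4]>40:
        A=S[l==i];A=A[np.isfinite(A[:,0])]; print('blue',st[i],sm(A))
        if st[i,3]>30:
            A=A[(A[:,2]>100)];k=A.mean(0);u,s,v=np.linalg.svd(A-k);dv=v[0]*np.sign(v[0,2]);print('axis',k,dv, 'top',A[A[:,2].argmax()])
```

```text
bench [ 6.9  4.8 11.6  0.6  6.3 17.2 14.1 -2.6  2.4 -1.6  3.1 12.6] [ -0.1 -15.6 -12. ] [[ 140.2 -202.    -0.4]
 [ 189.6 -207.5    2.2]]
c1 (89, array([622.4,  43.6,  25.6]), array([682.2,  97.9,  53.1]), array([655.7,  70.9,  38.4]), array([652.3,  70.8,  39.4])) (652.5040283203125, 70.04605102539062) 55.98829650878906 57.77728271484375 circ (652.2977294921875, 70.84766387939453) 29.96963882446289
c2 (96, array([633.5, -99.5,  25.2]), array([691.6, -41.8,  53.2]), array([665.1, -71.3,  38.4]), array([662.5, -70.6,  39.2])) (660.9888916015625, -70.35515594482422) 55.93916320800781 57.357967376708984 circ (662.3484497070312, -70.435546875) 29.976497650146484
base (100, array([ 628.3, -217.4,   37.2]), array([ 687.3, -162. ,   65.1]), array([ 661. , -190.8,   50.2]), array([ 657.8, -189.7,   51.1])) (656.9911499023438, -189.39035034179688) 55.89901351928711 57.747196197509766 circ (657.5949096679688, -189.58636474609375) 29.969833374023438
iso (1119, array([426.4, 269.6,  40. ]), array([584.8, 384.2,  76.1]), array([517.2, 324.3,  62.3]), array([505.6, 326.9,  58. ])) ((504.72064208984
[... 3197 characters left out ...]
[558.7, 212.2,  31.6]), array([559.2, 201.5,  26.5]))
blue [332 186  17  12 144] (143, array([634. , 142.3,   9. ]), array([687.6, 203. ,  44.9]), array([663.5, 183. ,  31.1]), array([660.8, 172.6,  26.9]))
blue [267 269   8   7  45] (43, array([ 442.5, -363.8,  247. ]), array([ 454.8, -349.6,  253.4]), array([ 448.6, -357.5,  250.8]), array([ 448.6, -356.7,  250.2]))
blue [270 297   8  26 120] (119, array([ 443. , -364.2,  108. ]), array([ 454.7, -356.7,  186.8]), array([ 449.2, -361.4,  143.9]), array([ 448.9, -360.4,  147.4]))
blue [239 374  32  26 676] (675, array([ 377.3, -476.1,   -2.4]), array([ 436.1, -426.7,   44.7]), array([ 407.1, -444.5,   23.2]), array([ 406.7, -451.4,   21.1]))
```

```bash
cat >> h.py <<'E'
def ortho(cam,img,x0,x1,y0,y1,z,s=2):
    # image with rows = x (far up), cols = y (left = +y); s px per mm
    xs=np.arange(x1,x0,-1/s); ys=np.arange(y1,y0,-1/s)
    Y,X=np.meshgrid(ys,xs); c=r.camera_params(cam); P=np.stack([X,Y,np.full_like(X,z)],-1)@np.array(c['R']).T+np.array(c['t'])
    return cv2.remap(img,(P[...,0]/P[...,2]*c['fx']+c['cx']).astype(np.float32),(P[...,1]/P[...,2]*c['fy']+c['cy']).astype(np.float32),cv2.INTER_CUBIC)
E
python3 - <<'E'
from h import *
np.set_printoptions(precision=1,suppress=True)
p=cv2.imread('pics/top0.png');ps=cv2.imread('pics/side0.png')
for cam,im in(('top',p),('side',ps)):
    o=ortho(cam,im,400,620,250,400,60,3)
    cv2.imwrite(f'pics/iso_{cam}.png',o[:600])
    f=o.astype(int); m=((f[...,2]>f[...,1]+60)&(f[...,2]>f[...,0]+60)).astype(np.uint8)
    cols=np.where(m.any(0))[0]; rows=np.where(m.any(1))[0]
    # body rows: wide rows
    w=m.sum(1); 
    cs=[(620-rr/3, 400-np.where(m[rr])[0].min()/3, 400-np.where(m[rr])[0].max()/3) for rr in rows[::20]]
    for c in cs: print(cam,np.array(c))
    n,l,st,ce=cv2.connectedComponentsWithStats(m); i=1+st[1:,4].argmax()
    b=(l==i).astype(np.uint8); k=cv2.morphologyEx(cv2.morphologyEx(b,cv2.MORPH_CLOSE,np.ones((31,31))),cv2.MORPH_CLOSE,np.ones((5,5)))
    cn=max(cv2.findContours(b,0,1)[0],key=cv2.contourArea); full=cv2.drawContours(np.zeros_like(b),[cn],-1,1,-1)
    bod=cv2.morphologyEx(full,cv2.MORPH_OPEN,np.ones((150,150)))
    cn=max(cv2.findContours(bod,0,1)[0],key=cv2.contourArea); R=cv2.minAreaRect(cn); print('rect', 620-R[0][1]/3,400-R[0][0]/3,R[1][0]/3,R[1][1]/3,R[2])
    tab=full-bod; tab=cv2.morphologyEx(tab,cv2.MORPH_OPEN,np.ones((21,21))); yy,xx=np.where(tab); print('tab',620-yy.min()/3,620-yy.max()/3,400-xx.mean()/3,400-xx.min()/3,400-xx.max()/3)
S=cloud('side',np.load('pics/side0_d.npy'));W=cloud('top',np.load('pics/top0_d.npy'))
hsv=cv2.cvtColor(ps,cv2.COLOR_BGR2HSV);b=ps.astype(int)
m=((b[...,0]>b[...,2]+40)).astype(np.uint8)
n,l,st,ce=cv2.connectedComponentsWithStats(m)
for i in range(1,n):
    if st[i,4]>40 and st[i,3]>35:
        A=S[l==i];A=A[np.isfinite(A[:,0])]
        for z in range(110,260,20):
            B=A[abs(A[:,2]-z)<10]; print(z,np.median(B,0),len(B))
c=r.camera_params('side'); R=np.array(c['R']); print('side cam at',-R.T@c['t'])
b=p.astype(int); m=(b[...,0]>b[...,2]+40).astype(np.uint8); n,l,st,ce=cv2.connectedComponentsWithStats(m)
for i in range(1,n): print('top',st[i],ce[i],np.nanmedian(W[l==i],0))
E
```

```text
top [585.3 336.  335.7]
top [578.7 366.3 275.7]
top [572.  377.7 273. ]
top [565.3 377.3 272.7]
top [558.7 377.  272.7]
top [552.  376.7 272.7]
top [545.3 376.3 272.7]
top [538.7 376.3 272.7]
top [532. 376. 272.]
top [525.3 376.  272. ]
top [518.7 375.7 272. ]
top [512.  375.7 271.7]
top [505.3 375.7 272. ]
top [498.7 375.7 271.3]
top [492.  375.3 271.7]
top [485.3 375.3 271.3]
top [478.7 375.3 271. ]
top [472. 375. 271.]
top [465.3 374.3 272. ]
top [458.7 338.  308.3]
top [452.  336.3 309.3]
top [445.3 335.7 309.3]
top [438.7 335.3 309. ]
top [432. 335. 309.]
top [425.3 331.3 312.3]
rect 521.5 323.6666666666667 123.66666666666667 104.0 90.0
tab 459.33333333333337 424.66666666666663 322.3701545682609 336.3333333333333 309.0
side [584.3 330.7 310. ]
side [577.7 383.  280. ]
side [571.  386.  277.3]
side [564.3 386.3 277.7]
side [557.7 386.  278. ]
side [551.  384.7 277.7]
side [544.3 385.  277.7]
side [537.7 385.3 277.7]
side [531.  385.  277.3]
side [524.3 383.3 278. ]
side [517.7 384.3 277.3]
side [511.  384.7 276.3]
side [504.3 382.7 277.3]
side [497.7 384.  277. ]
side [491.  384.
[... 625 characters left out ...]
48.4 -361.1  114.7] 24
130 [ 449.1 -361.6  130.3] 48
150 [ 448.5 -361.7  151.3] 40
170 [ 449.2 -361.7  170.1] 52
190 [ 448.6 -361.   191.2] 45
210 [ 449.2 -361.7  210. ] 53
230 [ 448.6 -361.5  229.8] 55
250 [ 448.5 -358.8  250.5] 72
side cam at [ 479.8 -793.7  736.7]
top [252 171  16  17 216] [259.4 178.9] [666.1 173.6  18.5]
top [244 200  17  17 224] [251.8 207.8] [561.1 201.7  15.7]
top [416 203   7   5  27] [419.  205.1] [ 532.6 -351.7  252.2]
top [413 209   1   1   1] [413. 209.] [ 528.9 -346.7  180.4]
top [418 230   7   5  28] [421.5 232. ] [ 448.2 -355.7  250.6]
top [414 234   2   2   2] [414.5 234.5] [ 446.  -350.   170.9]
top [431 239  17  17 232] [438.7 247. ] [ 410.8 -465.    21.4]
```

View pics/iso_top.png

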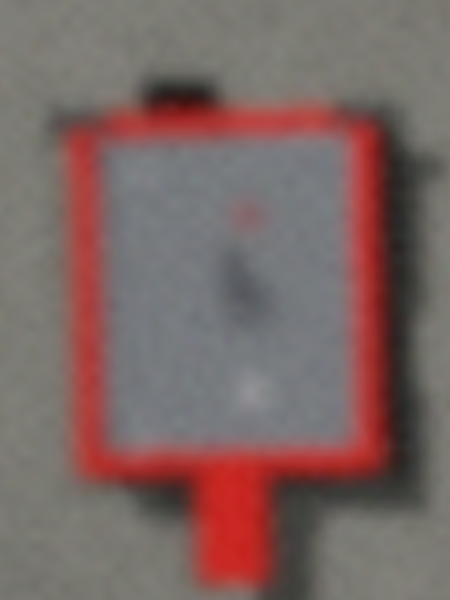

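View pics/iso_side.png

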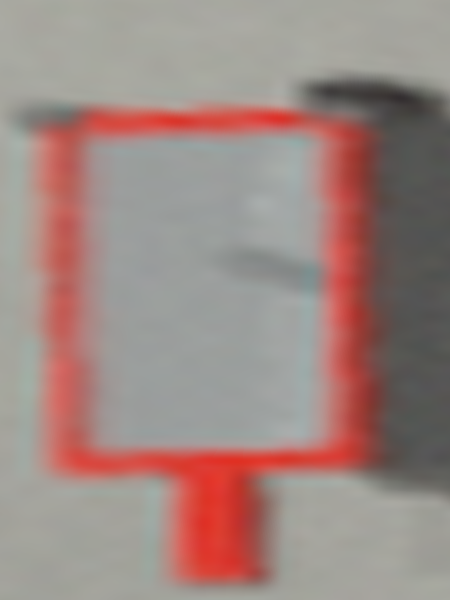

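```bash
cat >> h.py <<'E'
from scipy.spatial.transform import Rotation as Ro
def state():
    s=r.sense(); return s, np.array(s['ee_pos']), Ro.from_euler('xyz',s['tcp_rot']).as_matrix()
def show():
    s,p,R=state(); print('t',round(s['t'],2),'tcp',p.round(1),'x',R[:,0].round(3),'z',R[:,2].round(3),'q',np.round(s['joint_positions'],3),'F',np.round(s['force'],1),'w',round(s['width']*92,1))
def Rm(x,z):
    x=np.array(x,float);x/=np.linalg.norm(x);z=np.array(z,float);z-=x*(x@z);z/=np.linalg.norm(z);return np.stack([x,np.cross(z,x),z],1)
def steps(waypts,hand,p=None,R=None):
    """waypts list of (pos,R or None,nrows or None); prints rows"""
    if p is None: s,p,R=state()
    for w in waypts:
        q,Q=np.array(w[0],float),(R if w[1] is None else w[1])
        rv=Ro.from_matrix(R.T@Q).as_rotvec(); ang=np.degrees(np.linalg.norm(rv)); dist=np.linalg.norm(q-p)
        n=w[2] if len(w)>2 and w[2] else int(max(1,np.ceil(dist/55),np.ceil(ang/10.2)))
        p0,R0=p.copy(),R.copy()
        for k in range(n):
            Rn=R0@Ro.from_rotvec(rv*(k+1)/n).as_matrix(); pn=p0+(q-p0)*(k+1)/n
            sh=R.T@(pn-p)/10; tr=np.degrees(Ro.from_matrix(R.T@Rn).as_rotvec())
            row=[round(float(x),2) for x in sh]+[round(float(x),1) for x in tr]+[hand]
            print(row,end=',\n'); p=p+R@(np.array(row[:3])*10); R=R@Ro.from_rotvec(np.radians(row[3:6])).as_matrix()
        print('# ->',p.round(1))
    return p,R
E
python3 - <<'E'
from h import *
show()
y=0.025
Q=Rm([0,0,-1],[-np.sin(y),np.cos(y),0]); 
s,p,R=state()
if (R[:,2]@Q[:,2])<0: Q=Rm([0,0,-1],-Q[:,2])
steps([((436,322.5,150),Q),((436,322.5,48),None)],-0.3)
E
```

```text
t 1.4 tcp [278.5 559.5 214.6] x [-0.  0. -1.] z [ 0.446  0.895 -0.   ] q [ 1.107  0.353  1.633  0.     1.155 -0.002] F [-0.   0.9  0.1] w 92.0
[1.08, -4.11, -2.37, -4.6, -0.0, -0.0, -0.3],
[1.07, -3.91, -2.69, -4.7, -0.0, -0.0, -0.3],
[1.08, -3.67, -3.0, -4.6, 0.0, -0.0, -0.3],
[1.07, -3.43, -3.28, -4.7, 0.0, -0.0, -0.3],
[1.08, -3.14, -3.56, -4.6, 0.0, -0.0, -0.3],
[1.08, -2.84, -3.79, -4.7, 0.0, -0.0, -0.3],
# -> [436.  322.5 150. ]
[5.1, -0.0, -0.0, 0.0, 0.0, 0.0, -0.3],
[5.1, -0.0, -0.0, 0.0, 0.0, 0.0, -0.3],
# -> [436.  322.5  48. ]
```

Request:
send_rows --pt "1.1 -4.1 -2.4 -4.7 0 0 -0.3" --pt "1.1 -3.9 -2.7 -4.7 0 0 -0.3" --pt "1.1 -3.7 -3.0 -4.6 0 0 -0.3" --pt "1.1 -3.4 -3.3 -4.7 0 0 -0.3" --pt "1.1 -3.1 -3.6 -4.6 0 0 -0.3" --pt "1.1 -2.8 -3.8 -4.7 0 0 -0.3" --pt "0 0 0 0 0 0 -0.3" --pt "0 0 0 0 0 0 -0.3" --newtons 15

```text
t: 2.4
ee_pos: [441.4, 318.0, 147.4]
tcp_rot: [-0.606, 1.567, 1.009]
force: [-0.1, -0.7, 0.5]
width: 0.65
```

Run:
```python
from h import *
show()
y=0.025
Q=Rm([0,0,-1],[-np.sin(y),np.cos(y),0]); 
steps([((436,322.5,90),Q),((436,322.5,47),None)],-0.3)
shot('top','t1');shot('side','s1')
a=cv2.imread('pics/s1.png')[80:230,200:400]; cv2.imwrite('pics/s1z.png',cv2.resize(a,None,fx=3,fy=3))
```

```text
t 2.4 tcp [441.4 318.  147.4] x [ 0.002  0.004 -1.   ] z [-0.044  0.999  0.004] q [ 0.62   0.303  1.873  0.002  0.961 -0.995] F [-0.1 -0.7  0.5] w 59.8
[2.87, 0.27, 0.23, 0.5, 0.1, 0.1, -0.3],
[2.87, 0.26, 0.22, 0.6, 0.1, 0.0, -0.3],
# -> [436.  322.5  90. ]
[4.3, 0.01, 0.0, 0.0, 0.0, 0.0, -0.3],
# -> [436.  322.5  47. ]
```

View pics/s1z.png

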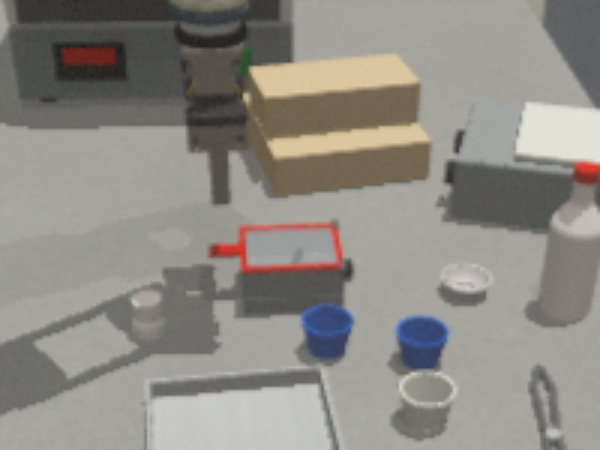

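Request:
send_rows --pt "2.9 0.25 0.25 0.5 0 0 -0.3" --pt "2.9 0.25 0.2 0.5 0 0 -0.3" --pt "4.3 0 0 0 0 0 -0.3" --pt "0 0 0 0 0 0 -0.3"

```text
t: 3.0
ee_pos: [435.4, 328.9, 46.5]
tcp_rot: [-0.752, 1.561, 0.85]
force: [0.4, 0.2, -0.3]
width: 0.645
```

Run:
```python
from h import *
show()
shot('top','t2');shot('side','s2')
a=cv2.imread('pics/s2.png')[110:210,220:360]; cv2.imwrite('pics/s2z.png',cv2.resize(a,None,fx=5,fy=5,interpolation=cv2.INTER_CUBIC))
```

```text
t 3.0 tcp [435.4 328.9  46.5] x [ 0.006  0.007 -1.   ] z [-0.031  0.999  0.007] q [ 0.643  0.448  1.938  0.003  0.746 -0.961] F [ 0.4  0.2 -0.3] w 59.3
```

View pics/s2z.png

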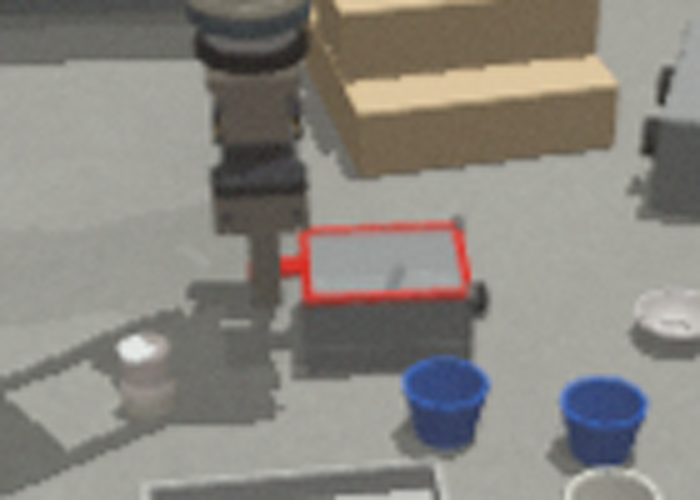

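Request:
send_rows --pt "0 0 -0.5 0 0 0 -0.3" --pt "0 0 0 0 0 0 -0.3" --pt "0 0 0 0 0 0 1" --pt "0 0 0 0 0 0 1" --pt "0 0 0 0 0 0 1" --pt "0 0 0 0 0 0 1" --pt "0 0 0 0 0 0 1" --newtons 15

```text
t: 3.98
ee_pos: [440.3, 325.1, 54.0]
tcp_rot: [-0.976, 1.551, 0.627]
force: [-0.1, 1.3, 1.5]
width: 0.261
```

Run:
```python
from h import *
show()
```

```text
t 3.98 tcp [440.3 325.1  54. ] x [ 0.016  0.012 -1.   ] z [-0.032  0.999  0.011] q [ 0.633  0.434  1.94  -0.     0.748 -0.97 ] F [-0.1  1.3  1.5] w 24.0
```

Request:
send_rows --pt "0 0 0 0 0 0 1" --pt "0 0 0 0 0 0 1"

```text
t: 4.22
ee_pos: [440.3, 325.2, 54.1]
tcp_rot: [-0.971, 1.551, 0.632]
force: [0.4, -1.9, 1.3]
width: 0.259
```

Request:
send_rows --pt "0 0 0 0 0 0 1" --pt "0 0 0 0 0 0 1"

```text
t: 4.47
ee_pos: [440.3, 325.2, 54.0]
tcp_rot: [-0.976, 1.551, 0.627]
force: [0.4, -0.9, 2.3]
width: 0.255
```

Run:
```python
from h import *
show()
shot('top','t2');shot('side','s2')
a=cv2.imread('pics/s2.png')[110:210,220:360]; cv2.imwrite('pics/s3z.png',cv2.resize(a,None,fx=5,fy=5,interpolation=cv2.INTER_CUBIC))
```

```text
t 4.47 tcp [440.3 325.2  54. ] x [ 0.016  0.012 -1.   ] z [-0.033  0.999  0.011] q [ 0.634  0.434  1.939 -0.     0.749 -0.97 ] F [ 0.4 -0.9  2.3] w 23.5
```

View pics/s3z.png

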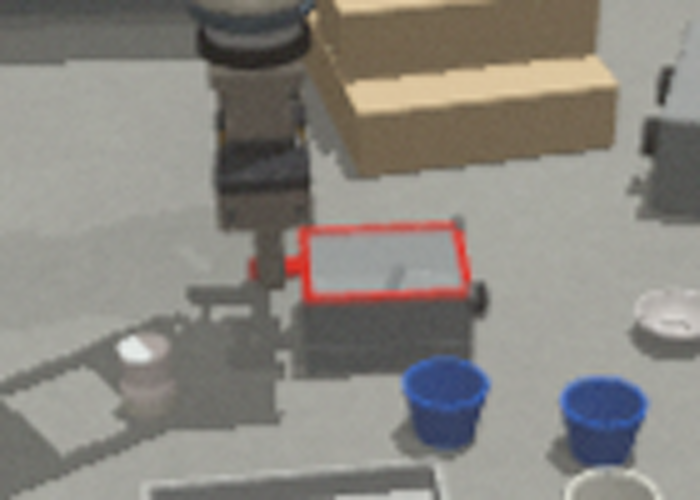

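Request:
send_rows --pt "0 0 0 0 0 0 0.2" --pt "0.4 0.2 0 0 0 0 0.2" --pt "0.4 0.2 0 0 0.6 -0.6 0.2" --pt "0 0 0 0 0 0 0.2" --pt "0 0 0 0 0 0 1" --pt "0 0 0 0 0 0 1" --pt "0 0 0 0 0 0 1" --newtons 20

```text
t: 5.45
ee_pos: [435.6, 325.0, 44.8]
tcp_rot: [-1.597, 1.544, 0.006]
force: [-0.7, 0.5, -1.1]
width: 0.26
```

Run:
```python
from h import *
show()
```

```text
t 5.45 tcp [435.6 325.   44.8] x [ 0.027  0.    -1.   ] z [-0.032  0.999 -0.001] q [ 0.649  0.443  1.953 -0.024  0.724 -0.936] F [-0.7  0.5 -1.1] w 23.9
```

```bash
cat > arc.py <<'E'
from h import *
import sys
def arc(th0,th1,n,hand,dep=16,rad=144,off=0.02,x=np.array([0,0,-1.])):
    u=np.array([1,.025,0]); Q=Rm([0,0,-1],[-.025,1,0]); H=np.array([579.5,327.7,58])
    pts=[]
    for th in np.linspace(th0,th1,n+1)[1:]:
        g=H-u*rad*np.cos(th+off)+np.array([0,0,rad*np.sin(th+off)]); pts.append((g+np.array([0,0,-dep]),Q,1))
    return steps(pts,hand)
E
python3 - <<'E'
from arc import *
show(); arc(0,1.0,8,1)
E
```

```text
t 5.45 tcp [435.6 325.   44.8] x [ 0.027  0.    -1.   ] z [-0.032  0.999 -0.001] q [ 0.649  0.443  1.953 -0.024  0.724 -0.936] F [-0.7  0.5 -1.1] w 23.9
[-1.79, -0.19, -0.09, 0.4, -0.0, 1.5, 1],
# -> [437.  324.1  62.8]
[-1.76, -0.37, -0.0, 0.0, -0.0, 0.0, 1],
# -> [440.7 324.2  80.4]
[-1.71, -0.59, -0.0, 0.0, -0.0, 0.0, 1],
# -> [446.6 324.4  97.5]
[-1.61, -0.79, -0.0, 0.0, -0.0, 0.0, 1],
# -> [454.5 324.6 113.6]
[-1.5, -0.99, -0.0, 0.0, -0.0, 0.0, 1],
# -> [464.4 324.9 128.6]
[-1.37, -1.17, -0.0, 0.0, -0.0, 0.0, 1],
# -> [476.1 325.2 142.3]
[-1.21, -1.34, -0.01, 0.0, -0.0, 0.0, 1],
# -> [489.5 325.4 154.4]
[-1.03, -1.47, 0.0, 0.0, -0.0, 0.0, 1],
# -> [504.2 325.8 164.7]
```

Request:
send_rows --pt "-1.8 -0.2 0 0 0 1 1" --pt "-1.75 -0.4 0 0 0 0.5 1" --pt "-1.7 -0.6 0 0 0 0 1" --pt "-1.6 -0.8 0 0 0 0 1" --pt "-1.5 -1.0 0 0 0 0 1"

```text
t: 6.08
ee_pos: [464.2, 325.7, 128.9]
tcp_rot: [1.839, 1.567, -2.842]
force: [3.0, 0.4, -5.3]
width: 0.255
```

Run:
```python
from arc import *
show();s,p,R=state();g=p-16*R[:,0]-np.array([579.5,0,58]);print('rad',np.hypot(g[0],g[2]),'th',np.arctan2(g[2],-g[0])-.02)
shot('side','s4');a=cv2.imread('pics/s4.png')[80:210,200:380]; cv2.imwrite('pics/s4z.png',cv2.resize(a,None,fx=4,fy=4,interpolation=cv2.INTER_CUBIC))
```

```text
t 6.08 tcp [464.2 325.7 128.9] x [-0.004 -0.001 -1.   ] z [-0.031  1.    -0.001] q [ 6.080e-01  3.630e-01  1.833e+00  1.000e-03  9.490e-01 -9.950e-01] F [ 3.   0.4 -5.3] w 23.4
rad 144.32577210463376 th 0.6259495452793129
```

View pics/s4z.png

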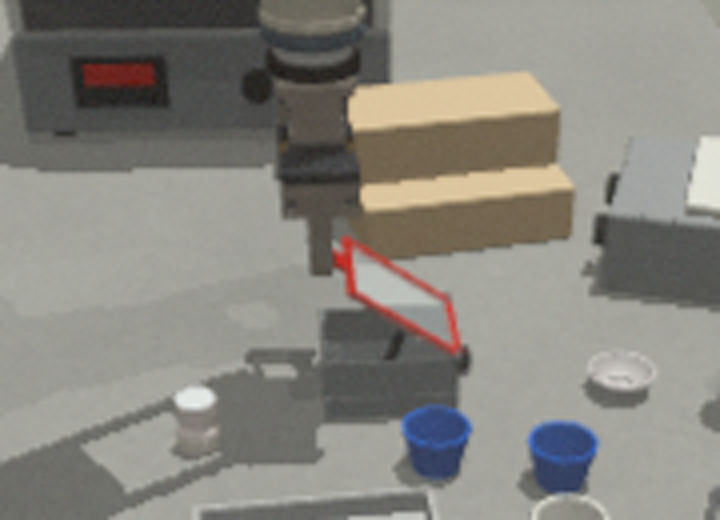

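Run:
```python
from arc import *
arc(0.626,1.86,11,1)
```

```text
[-1.03, -0.9, -0.11, 0.4, -0.0, -0.1, 1],
# -> [474.9 325.1 141. ]
[-1.11, -1.18, -0.0, -0.0, -0.0, -0.0, 1],
# -> [486.7 325.4 152.1]
[-0.97, -1.29, -0.0, -0.0, -0.0, -0.0, 1],
# -> [499.6 325.7 161.8]
[-0.81, -1.39, -0.0, -0.0, -0.0, -0.0, 1],
# -> [513.5 326.1 169.9]
[-0.66, -1.47, -0.0, -0.0, -0.0, -0.0, 1],
# -> [528.2 326.4 176.5]
[-0.49, -1.54, -0.0, -0.0, -0.0, -0.0, 1],
# -> [543.6 326.8 181.4]
[-0.32, -1.59, -0.0, -0.0, -0.0, -0.0, 1],
# -> [559.5 327.2 184.6]
[-0.13, -1.61, -0.0, -0.0, -0.0, -0.0, 1],
# -> [575.6 327.6 185.9]
[0.05, -1.61, 0.0, -0.0, -0.0, -0.0, 1],
# -> [591.7 328.  185.4]
[0.22, -1.6, 0.0, -0.0, -0.0, -0.0, 1],
# -> [607.7 328.4 183.2]
[0.41, -1.56, 0.0, -0.0, -0.0, -0.0, 1],
# -> [623.3 328.8 179.1]
```

Request:
send_rows --pt "-1.05 -0.9 0 0 0 0 1" --pt "-1.1 -1.2 0 0 0 0 1" --pt "-0.95 -1.3 0 0 0 0 1" --pt "-0.8 -1.4 0 0 0 0 1" --pt "-0.65 -1.5 0 0 0 0 1" --pt "-0.5 -1.55 0 0 0 0 1"

```text
t: 6.88
ee_pos: [547.1, 327.7, 182.2]
tcp_rot: [1.91, 1.564, -2.771]
force: [-0.2, 0.0, -6.2]
width: 0.261
```

Run:
```python
from arc import *
show();s,p,R=state();g=p-16*R[:,0]-np.array([579.5,0,58]);print('rad',np.hypot(g[0],g[2]),'th',np.arctan2(g[2],-g[0])-.02)
arc(np.arctan2(g[2],-g[0])-.02,1.87,5,1)
```

```text
t 6.88 tcp [547.1 327.7 182.2] x [-0.006 -0.002 -1.   ] z [-0.032  1.    -0.002] q [ 5.370e-01  4.070e-01  1.630e+00  1.000e-03  1.112e+00 -1.066e+00] F [-0.2  0.  -6.2] w 24.0
rad 143.87693552004532 th 1.3245618000699453
[-0.29, -1.55, -0.1, 0.4, -0.1, -0.4, 1],
# -> [562.7 327.2 185. ]
[-0.1, -1.57, 0.0, -0.0, -0.0, 0.0, 1],
# -> [578.4 327.6 186. ]
[0.08, -1.57, 0.01, -0.0, -0.0, 0.0, 1],
# -> [594.1 328.1 185.2]
[0.24, -1.55, -0.0, -0.0, -0.0, 0.0, 1],
# -> [609.6 328.5 182.9]
[0.41, -1.51, -0.0, -0.0, -0.0, 0.0, 1],
# -> [624.7 328.9 178.8]
```

Request:
send_rows --pt "-0.3 -1.55 0 0 0 0 1" --pt "-0.1 -1.6 0 0 0 0 1" --pt "0.1 -1.6 0 0 0 0 1" --pt "0.25 -1.55 0 0 0 0 1" --pt "0.4 -1.4 0 0 0 0 1" --pt "0.05 -0.2 0 0 0 0 1"

```text
t: 7.62
ee_pos: [631.5, 329.9, 177.3]
tcp_rot: [1.837, 1.561, -2.845]
force: [-15.3, -1.9, 12.4]
width: 0.256
```

Run:
```python
from arc import *
show();s,p,R=state();g=p-16*R[:,0]-np.array([579.5,0,58]);print('rad',np.hypot(g[0],g[2]),'th',np.arctan2(g[2],-g[0])-.02)
shot('side','s5');a=cv2.imread('pics/s5.png')[80:210,200:380]; cv2.imwrite('pics/s5z.png',cv2.resize(a,None,fx=4,fy=4,interpolation=cv2.INTER_CUBIC))
```

```text
t 7.62 tcp [631.5 329.9 177.3] x [-0.01  -0.003 -1.   ] z [-0.031  1.    -0.003] q [ 0.478  0.525  1.451  0.002  1.175 -1.124] F [-15.3  -1.9  12.4] w 23.6
rad 145.0365260130534 th 1.918430129352688
```

View pics/s5z.png

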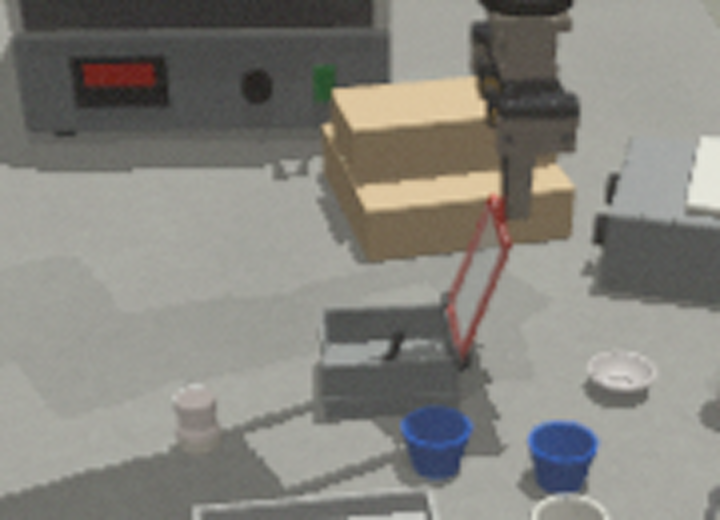

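Request:
send_rows --pt "-0.1 0.3 0 0 0 0 1" --pt "0 0 0 0 0 0 0" --pt "0 0 0 0 0 0 0" --pt "-4 0 0 0 0 0 0" --pt "-4 1 0 0 0 0 0.2" --pt "0 4 0 0 0 0 0.2" --pt "0 5 0 0 0 0 0.2" --pt "0 4 0 0 0 0 0.2" --pt "0 0 0 0 0 0 0.2"

```text
t: 8.8
ee_pos: [489.9, 327.3, 262.4]
tcp_rot: [0.621, 1.569, 2.222]
force: [-0.6, -0.4, -0.1]
width: 0.399
```

Run:
```python
from arc import *
show()
p,d=shot('side','s6');a=cv2.imread('pics/s6.png')[80:210,200:380]; cv2.imwrite('pics/s6z.png',cv2.resize(a,None,fx=4,fy=4,interpolation=cv2.INTER_CUBIC))
p,d=shot('top','t6'); o=ortho('top',cv2.imread('pics/t6.png'),440,600,260,390,45,4);cv2.imwrite('pics/t6z.png',o[:600])
```

```text
t 8.8 tcp [489.9 327.3 262.4] x [-0.001  0.002 -1.   ] z [-0.03   1.     0.002] q [ 0.585  0.256  1.659  0.002  1.227 -1.017] F [-0.6 -0.4 -0.1] w 36.7
```

View pics/s6z.png

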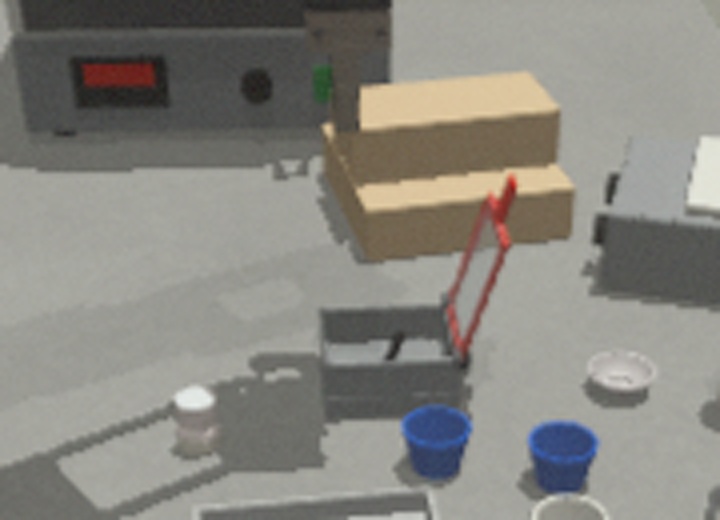

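View pics/t6z.png

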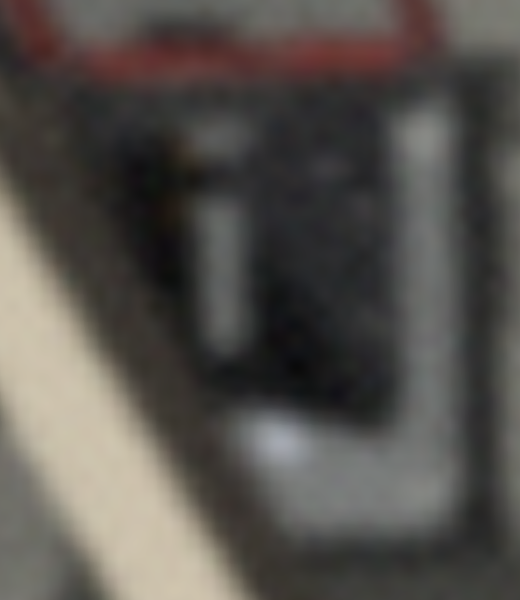

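Run:
```python
from h import *
Q=Rm([0,0,-1],[-.025,1,0])
steps([((531,325.2,120),Q),((531,325.2,60),None,2),((531,325.2,36),None,2)],0.3)
```

```text
[4.75, -1.29, -0.13, 0.1, 0.0, -0.0, 0.3],
[4.74, -1.29, -0.12, 0.1, 0.1, -0.0, 0.3],
[4.75, -1.29, -0.11, 0.1, 0.0, -0.0, 0.3],
# -> [531.  325.2 120. ]
[3.0, 0.0, -0.0, 0.0, 0.0, 0.0, 0.3],
[3.0, 0.0, -0.0, 0.0, 0.0, 0.0, 0.3],
# -> [531.  325.2  60. ]
[1.2, 0.0, -0.0, 0.0, 0.0, 0.0, 0.3],
[1.2, 0.0, -0.0, 0.0, 0.0, 0.0, 0.3],
# -> [531.  325.2  36. ]
```

Request:
send_rows --pt "4.75 -1.3 -0.1 0 0 0 0.3" --pt "4.75 -1.3 -0.1 0 0 0 0.3" --pt "4.0 -1.3 -0.1 0 0 0 0.3" --pt "0.7 0 0 0 0 0 0.3" --pt "0 0 0 0 0 0 0.3"

```text
t: 9.52
ee_pos: [540.7, 327.7, 118.3]
tcp_rot: [-0.924, 1.562, 0.674]
force: [-0.2, 0.0, -0.0]
width: 0.351
```

Run:
```python
from h import *
show()
Q=Rm([0,0,-1],[-.025,1,0])
steps([((531,325.2,60),Q,3),((531,325.2,36),None,3)],0.3)
```

```text
t 9.53 tcp [540.7 327.7 118.3] x [ 0.007  0.005 -1.   ] z [-0.027  1.     0.005] q [ 5.420e-01  4.600e-01  1.705e+00  1.000e-03  9.680e-01 -1.057e+00] F [-0.2  0.  -0. ] w 32.3
[1.94, 0.34, -0.09, 0.0, 0.1, 0.1, 0.3],
[1.94, 0.33, -0.08, 0.1, 0.1, 0.2, 0.3],
[1.94, 0.33, -0.08, 0.0, 0.1, 0.1, 0.3],
# -> [531.  325.2  60. ]
[0.8, 0.0, 0.0, 0.0, 0.0, 0.0, 0.3],
[0.8, 0.0, 0.0, 0.0, 0.0, 0.0, 0.3],
[0.8, 0.0, 0.0, 0.0, 0.0, 0.0, 0.3],
# -> [531.  325.2  36. ]
```

Request:
send_rows --pt "1.8 0.35 -0.1 0 0.1 0.1 0.3" --pt "1.8 0.35 -0.1 0 0.1 0.1 0.3" --pt "1.8 0.2 0 0 0.1 0.1 0.3" --pt "0 0 0 0 0 0 0.3" --pt "0 0 0 0 0 0 0.3"

```text
t: 10.15
ee_pos: [532.4, 326.8, 63.8]
tcp_rot: [-1.221, 1.565, 0.377]
force: [-0.0, -0.3, 0.4]
width: 0.351
```

Run:
```python
from h import *
show()
Q=Rm([0,0,-1],[-.025,1,0])
steps([((531,325.2,35),Q,3)],0.3)
```

```text
t 10.15 tcp [532.4 326.8  63.8] x [ 0.005  0.002 -1.   ] z [-0.028  1.     0.002] q [ 5.490e-01  5.210e-01  1.751e+00 -1.000e-03  8.640e-01 -1.049e+00] F [-0.  -0.3  0.4] w 32.3
[0.96, 0.05, -0.05, 0.1, 0.0, 0.1, 0.3],
[0.96, 0.05, -0.06, 0.0, 0.1, 0.1, 0.3],
[0.96, 0.05, -0.05, 0.1, 0.0, 0.1, 0.3],
# -> [531.  325.2  35. ]
```

Request:
send_rows --pt "0.95 0.05 -0.05 0 0 0.1 0.3" --pt "0.95 0.05 -0.05 0 0 0.1 0.3" --pt "0.9 0.05 -0.05 0 0 0.1 0.3" --pt "0 0 0 0 0 0 0.3"

```text
t: 10.65
ee_pos: [531.4, 325.5, 34.5]
tcp_rot: [-0.214, 1.568, 1.385]
force: [0.2, -0.1, -0.6]
width: 0.353
```

Run:
```python
from h import *
show()
p,d=shot('side','s7');a=cv2.imread('pics/s7.png')[80:210,200:380]; cv2.imwrite('pics/s7z.png',cv2.resize(a,None,fx=4,fy=4,interpolation=cv2.INTER_CUBIC))
```

```text
t 10.65 tcp [531.4 325.5  34.5] x [ 0.     0.002 -1.   ] z [-0.028  1.     0.002] q [ 0.546  0.561  1.764  0.003  0.815 -1.055] F [ 0.2 -0.1 -0.6] w 32.5
```

View pics/s7z.png

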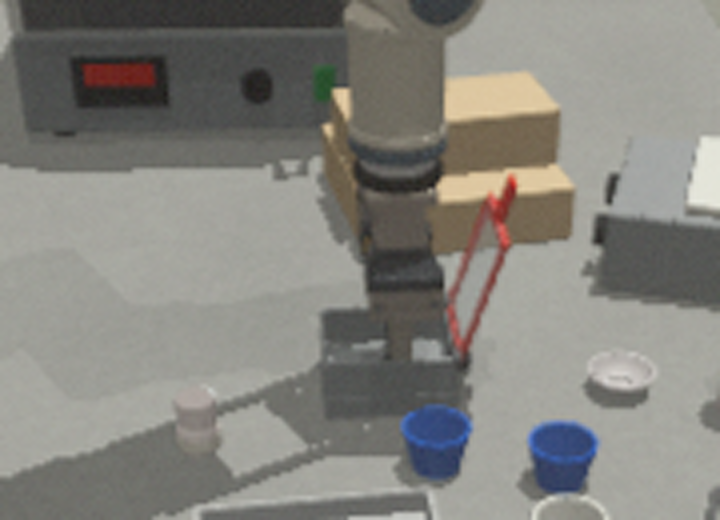

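Positioned around the toggle. Close and check the width, then pull.

Request:
send_rows --pt "0 0 0 0 0 0 1" --pt "0 0 0 0 0 0 1" --pt "0 0 0 0 0 0 1" --newtons 15

```text
t: 11.08
ee_pos: [532.1, 327.2, 35.5]
tcp_rot: [-0.409, 1.565, 1.189]
force: [-0.1, 6.6, -4.0]
width: 0.101
```

Request:
send_rows --pt "-0.15 0.5 0 0 0 0 1" --pt "-0.1 0.55 0 0 0 0 1" --pt "0 0.55 0 0 0 0 1" --pt "0.1 0.55 0 0 0 0 1" --pt "0.15 0.5 0 0 0 0 1" --pt "0 0 0 0 0 0 1"

```text
t: 11.82
ee_pos: [516.3, 327.0, 38.2]
tcp_rot: [-1.226, 1.546, 0.376]
force: [-0.8, 1.0, -7.7]
width: 0.102
```

Request:
send_rows --pt "0.1 0.5 0 0 0 1 1" --pt "0.2 0.5 0 0 0 0 1" --pt "0.1 0.4 0 0 0 0 1" --pt "0 0.3 0 0 0 0 1"

```text
t: 12.32
ee_pos: [508.0, 326.9, 37.0]
tcp_rot: [-1.094, 1.547, 0.51]
force: [11.3, -1.5, -12.7]
width: 0.1
```

Request:
send_rows --pt "0 0 0 0 0 0 1" --pt "0 0 0 0 0 0 0.3" --pt "0 0 0 0 0 0 0.3" --pt "-3 0 0 0 0 1.2 0.3" --pt "-5 0 0 0 0 0 0.3" --pt "-6 0 0 0 0 0 0.3" --pt "-6 0 0 0 0 0 0.3" --pt "-2 0 0 0 0 0 0.3"

```text
t: 13.32
ee_pos: [505.2, 324.4, 262.0]
tcp_rot: [0.702, 1.559, 2.306]
force: [0.0, 0.3, 0.6]
width: 0.349
```

Run:
```python
from h import *
show()
p,d=shot('side','s8');a=cv2.imread('pics/s8.png')[80:210,200:380]; cv2.imwrite('pics/s8z.png',cv2.resize(a,None,fx=4,fy=4,interpolation=cv2.INTER_CUBIC))
Q=Rm([0,0,-1],[-.025,1,0])
steps([((623,328.5,255),Q,6),((623,328.5,180),None,5)],0)
```

```text
t 13.32 tcp [505.2 324.4 262. ] x [-0.008  0.009 -1.   ] z [-0.034  0.999  0.009] q [ 0.561  0.275  1.634  0.013  1.234 -1.048] F [0.  0.3 0.6] w 32.1
[0.13, -1.96, -0.0, 0.1, 0.1, -0.1, 0],
[0.13, -1.96, -0.01, 0.1, 0.1, -0.0, 0],
[0.12, -1.95, 0.01, 0.1, 0.1, -0.1, 0],
[0.14, -1.96, 0.0, 0.0, 0.1, -0.0, 0],
[0.13, -1.96, 0.01, 0.1, 0.1, -0.1, 0],
[0.14, -1.96, 0.01, 0.1, 0.1, -0.1, 0],
# -> [623.  328.5 255. ]
[1.5, 0.0, 0.0, 0.0, 0.0, 0.0, 0],
[1.5, 0.0, 0.0, 0.0, 0.0, 0.0, 0],
[1.5, 0.0, 0.0, 0.0, 0.0, 0.0, 0],
[1.5, 0.01, 0.0, 0.0, 0.0, 0.0, 0],
[1.5, -0.0, 0.0, 0.0, 0.0, 0.0, 0],
# -> [623.  328.5 180. ]
```

View pics/s8z.png

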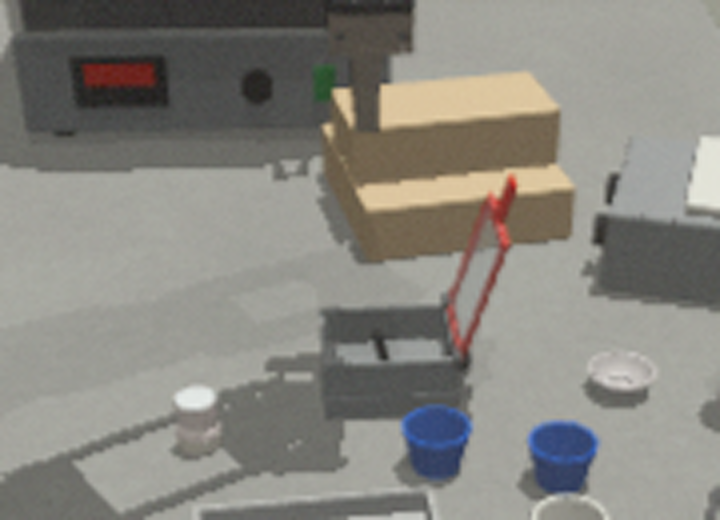

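Run:
```python
from h import *
u=np.array([1,.025,0])
for yc in (325,331):
  c=np.array([521.5,yc,22.])
  for a in (0.4,0,-0.3,-.4):
    print(yc,a,np.round(proj('side',c),1),np.round(proj('side',c+34*(np.sin(a)*u+np.array([0,0,np.cos(a)]))),1))
for n in('s6','s8'):
    a=cv2.imread(f'pics/{n}.png')[155:180,280:320]; cv2.imwrite(f'pics/{n}q.png',cv2.resize(a,None,fx=16,fy=16,interpolation=cv2.INTER_NEAREST))
a=np.hstack([cv2.imread(f'pics/{n}q.png') for n in('s6','s8')]);cv2.imwrite('pics/q.png',cv2.resize(a,(800,250)))
```

```text
325 0.4 [296.2 171.6] [299.7 164.1]
325 0 [296.2 171.6] [296.1 163.6]
325 -0.3 [296.2 171.6] [293.3 164.1]
325 -0.4 [296.2 171.6] [292.4 164.4]
331 0.4 [296.1 170.7] [299.7 163.2]
331 0 [296.1 170.7] [296.  162.7]
331 -0.3 [296.1 170.7] [293.2 163.2]
331 -0.4 [296.1 170.7] [292.3 163.5]
```

View pics/q.png

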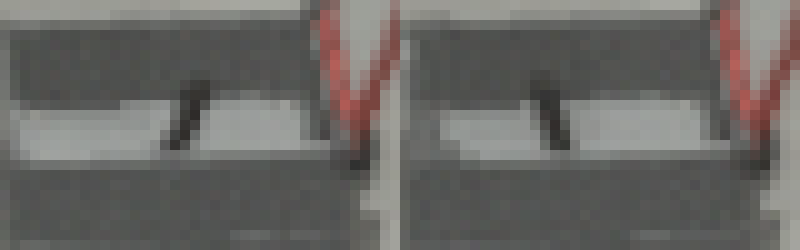

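Run:
```python
from h import *
for n in('s6','s8'):
    g=cv2.cvtColor(cv2.imread(f'pics/{n}.png'),cv2.COLOR_BGR2GRAY)
    for v in range(162,172): print(n,v,g[v,288:306])
```

```text
s6 162 [80 84 79 78 77 81 78 84 77 83 82 76 76 81 84 80 85 80]
s6 163 [80 79 77 79 79 77 83 81 83 82 72 62 58 74 78 80 82 84]
s6 164 [ 79  79  81  79  78  77  81  82  81  78  56  53  52  85  99  95 110 113]
s6 165 [ 87  88  86  87 124 133 134 142 144 113  67  48  79 135 144 146 150 150]
s6 166 [137 137 137 138 144 146 147 153 157 108  60  44 131 156 156 155 157 156]
s6 167 [147 148 148 149 146 147 146 155 148  91  51  64 141 155 156 155 156 157]
s6 168 [155 154 154 157 155 153 155 157 120  66  47 105 149 157 158 156 156 156]
s6 169 [157 157 158 157 158 158 152 139  89  50  78 132 153 157 157 158 159 158]
s6 170 [160 150 146 148 146 147 144 129 111 109 115 126 133 126 124 125 124 122]
s6 171 [114 107 105 107 104 106 106  99  97  94  98  98  98  91  89  89  87  87]
s8 162 [76 80 79 80 78 71 69 76 82 78 79 80 81 84 85 82 81 81]
s8 163 [78 80 79 82 76 63 65 69 77 77 78 81 83 82 83 85 84 83]
s8 164 [ 79  77  79  79  77  58  53  55  73  78  79  91  99  94  97  97 110 113]
s8 165 [ 90  88  87  89 125  94  50  56 120 135 134 143 146 146 146 145 148 150]
s8 166 [138 137 137 136 144 110  59  51 101 140 146 149 154 157 157 156 159 158]
s8 167 [149 150 148 148 147 125  76  46  85 138 147 146 153 156 158 158 156 157]
s8 168 [148 148 150 148 147 142  93  50  65 133 146 148 155 155 156 155 159 157]
s8 169 [154 156 155 154 155 150 108  61  54 121 152 155 158 159 158 160 159 159]
s8 170 [152 151 148 147 147 145 135 115 109 121 131 135 134 128 123 125 122 124]
s8 171 [107 104 105 106 107 105 103 101  95  96  98  95  97  89  88  87  88  92]
```

Run:
```python
from h import *
Q=Rm([0,0,-1],[-.025,1,0])
steps([((545,325,150),Q,4),((545,325,42),None,5)],1)
```

```text
[2.83, -1.0, -0.05, 0.1, 0.1, -0.1, 1],
[2.82, -1.0, -0.05, 0.2, 0.2, -0.1, 1],
[2.83, -0.99, -0.04, 0.1, 0.1, -0.1, 1],
[2.84, -0.99, -0.02, 0.1, 0.2, -0.1, 1],
# -> [545. 325. 150.]
[2.16, 0.0, 0.0, 0.0, 0.0, 0.0, 1],
[2.16, 0.0, 0.0, 0.0, 0.0, 0.0, 1],
[2.16, 0.0, 0.0, 0.0, 0.0, 0.0, 1],
[2.16, 0.0, 0.0, 0.0, 0.0, 0.0, 1],
[2.16, 0.0, 0.0, 0.0, 0.0, 0.0, 1],
# -> [545. 325.  42.]
```

Request:
send_rows --pt "2.8 -1.0 0 0.1 0.1 -0.1 1" --pt "2.8 -1.0 0 0.1 0.1 -0.1 1" --pt "2.8 -1.0 0 0.1 0.1 -0.1 1" --pt "2.8 -0.8 0 0.1 0.1 -0.1 1" --pt "2.0 0 0 0 0 0 1" --pt "1.5 0 0 0 0 0 1" --pt "0 0 0 0 0 0 1" --pt "0 0 0 0 0 0 1"

```text
t: 14.38
ee_pos: [541.4, 327.1, 109.0]
tcp_rot: [0.771, 1.567, 2.37]
force: [0.9, 0.2, 0.4]
width: 0.006
```

Run:
```python
from h import *
show()
Q=Rm([0,0,-1],[-.025,1,0])
steps([((545,325,43),Q,5)],1)
```

```text
t 14.38 tcp [541.4 327.1 109. ] x [-0.003  0.003 -1.   ] z [-0.028  1.     0.003] q [ 0.539  0.477  1.702  0.004  0.964 -1.062] F [0.9 0.2 0.4] w 0.6
[1.32, -0.07, -0.05, 0.0, 0.0, -0.0, 1],
[1.32, -0.08, -0.04, 0.1, 0.1, -0.1, 1],
[1.32, -0.07, -0.05, 0.0, -0.0, 0.0, 1],
[1.32, -0.07, -0.04, 0.0, 0.0, -0.0, 1],
[1.32, -0.07, -0.05, 0.1, 0.1, -0.1, 1],
# -> [545. 325.  43.]
```

Request:
send_rows --pt "1.3 -0.1 -0.05 0 0 0 1" --pt "1.3 -0.1 -0.05 0 0 0 1" --pt "1.3 -0.1 -0.05 0 0 0 1" --pt "1.3 0 0 0 0 0 1" --pt "1.2 0 0 0 0 0 1" --pt "0 0 0 0 0 0 1" --pt "0 0.5 0 0 0 0 1" --pt "0 0.5 0 0 0 0 1" --pt "0 0.3 0 0 0 0 1"

```text
t: 15.5
ee_pos: [531.6, 326.0, 42.1]
tcp_rot: [0.084, 1.567, 1.682]
force: [0.4, -0.6, 0.4]
width: 0.01
```

Run:
```python
from h import *
show()
```

```text
t 15.5 tcp [531.6 326.   42.1] x [-0.     0.004 -1.   ] z [-0.028  1.     0.004] q [ 0.545  0.551  1.76   0.005  0.829 -1.056] F [ 0.4 -0.6  0.4] w 0.9
```

Request:
send_rows --pt "0 0.25 0 0 0 0 1" --pt "0 0.25 0 0 0 0 1"

```text
t: 15.75
ee_pos: [527.8, 326.3, 43.1]
tcp_rot: [-0.553, 1.565, 1.046]
force: [3.8, -0.2, -0.5]
width: 0.001
```

Request:
send_rows --pt "0 0.25 0 0 0 0 1" --pt "0 0.25 0 0 0 0 1"

```text
t: 16.0
ee_pos: [525.3, 326.8, 43.8]
tcp_rot: [-0.907, 1.56, 0.693]
force: [11.0, -2.6, -4.1]
width: 0.006
```

Request:
send_rows --pt "0 0.25 0 0 0 0 1"

```text
t: 16.12
ee_pos: [525.2, 327.1, 44.5]
tcp_rot: [-1.033, 1.555, 0.567]
force: [10.8, -1.7, -3.0]
width: 0.006
```

Request:
send_rows --pt "0 -0.6 0 0 0 0.3 1" --pt "-3 -0.5 0 0 0 0.3 1" --pt "-5 0 0 0 0 0 0.2" --pt "-6 0 0 0 0 0 0" --pt "-6 0 0 0 0 0 0"

```text
t: 16.75
ee_pos: [531.1, 323.9, 243.7]
tcp_rot: [1.481, 1.556, 3.081]
force: [0.9, 1.1, -0.3]
width: 0.307
```

Run:
```python
from h import *
show()
p,d=shot('side','s9')
g=cv2.cvtColor(cv2.imread(f'pics/s9.png'),cv2.COLOR_BGR2GRAY)
for v in range(162,172): print(v,g[v,288:306])
Q=Rm([0,0,-1],[-.025,1,0])
steps([((622,328.5,255),Q,5),((622,328.5,180),None,5)],0)
```

```text
t 16.75 tcp [531.1 323.9 243.7] x [-0.015  0.001 -1.   ] z [-0.029  1.     0.001] q [ 0.54   0.33   1.599  0.009  1.224 -1.062] F [ 0.9  1.1 -0.3] w 28.2
162 [82 86 81 81 77 83 79 79 81 80 78 81 81 80 78 79 81 83]
163 [86 86 84 77 63 65 70 78 77 78 79 79 81 80 80 79 81 80]
164 [ 84  85  84  74  57  53  62  74  82  78  81  89  92  91  92  94 102 108]
165 [ 96  97  92  86  57  48  49 122 134 135 134 136 136 138 135 136 140 141]
166 [105 105  96  98  87  62  49 104 141 149 148 148 146 148 147 148 147 148]
167 [122 107  96  94 128  85  53  69 136 149 147 148 146 147 149 149 148 148]
168 [128 107  96  93 136 109  61  50 105 141 146 150 148 147 148 149 148 147]
169 [124 104  97  96 112  93  63  50  64 120 152 156 156 155 156 155 157 156]
170 [113 102 102  98 101  95  91  86 104 120 131 132 135 129 123 127 123 126]
171 [90 86 90 87 87 91 89 88 96 98 99 99 97 93 89 89 88 89]
[-0.06, -1.75, 0.0, 0.0, 0.1, -0.1, 0],
[-0.05, -1.76, 0.01, 0.1, 0.1, -0.0, 0],
[-0.06, -1.75, 0.01, 0.0, 0.0, -0.1, 0],
[-0.05, -1.76, 0.0, 0.1, 0.1, -0.1, 0],
[-0.05, -1.75, 0.01, 0.0, 0.1, -0.0, 0],
# -> [622.  328.5 255. ]
[1.5, -0.0, 0.0, 0.0, 0.0, 0.0, 0],
[1.5, -0.0, 0.0, 0.0, 0.0, 0.0, 0],
[1.5, -0.0, 0.0, 0.0, 0.0, 0.0, 0],
[1.5, -0.01, 0.0, 0.0, 0.0, 0.0, 0],
[1.5, 0.0, 0.0, 0.0, 0.0, 0.0, 0],
# -> [622.  328.5 180. ]
```

Request:
send_rows --pt "0 -1.6 0 0 0.1 0 0" --pt "0 -1.7 0 0 0.1 0 0" --pt "0 -1.7 0 0 0.1 0 0" --pt "0 -1.6 0 0 0.1 0 0" --pt "0 -1.2 0 0 0 0 0" --pt "0 0 0 0 0 0 0" --pt "0 0 0 0 0 0 0"

```text
t: 17.68
ee_pos: [614.9, 328.0, 250.8]
tcp_rot: [1.647, 1.56, -3.037]
force: [-0.2, 0.1, -0.5]
width: 0.504
```

Run:
```python
from h import *
show()
Q=Rm([0,0,-1],[-.025,1,0])
steps([((624,328.5,180),Q,5)],0)
```

```text
t 17.68 tcp [614.9 328.  250.8] x [-0.011 -0.001 -1.   ] z [-0.028  1.    -0.001] q [ 0.486  0.443  1.417  0.004  1.291 -1.115] F [-0.2  0.1 -0.5] w 46.3
[1.41, -0.2, 0.01, 0.0, -0.0, -0.1, 0],
[1.42, -0.19, 0.0, 0.1, -0.0, -0.1, 0],
[1.41, -0.19, 0.01, 0.0, -0.0, -0.2, 0],
[1.42, -0.19, 0.01, 0.1, -0.0, -0.1, 0],
[1.41, -0.19, 0.0, -0.0, -0.0, -0.1, 0],
# -> [624.  328.5 180. ]
```

Request:
send_rows --pt "1.4 -0.2 0 0 0 -0.1 0" --pt "1.4 -0.2 0 0 0 -0.1 0" --pt "1.4 -0.2 0 0 0 -0.1 0" --pt "1.4 -0.2 0 0 0 -0.1 0" --pt "1.3 -0.2 0 0 0 -0.1 0" --pt "0 0 0 0 0 0 0" --pt "0 0 0 0 0 0 1" --pt "0 0 0 0 0 0 1" --pt "0 0 0 0 0 0 1" --newtons 20

```text
t: 18.8
ee_pos: [623.4, 329.4, 176.4]
tcp_rot: [1.26, 1.568, 2.86]
force: [-0.4, 5.0, -5.3]
width: 0.259
```

Run:
```python
from arc import *
show();s,p,R=state();g=p-16*R[:,0]-np.array([579.5,0,58]);th=np.arctan2(g[2],-g[0])-.02;print('rad',np.hypot(g[0],g[2]),'th',th)
arc(th,0,16,1,rad=np.hypot(g[0],g[2]))
```

```text
t 18.8 tcp [623.4 329.4 176.4] x [-0.003  0.001 -1.   ] z [-0.029  1.     0.001] q [ 0.483  0.511  1.478  0.002  1.155 -1.118] F [-0.4  5.  -5.3] w 23.9
rad 141.37217894245745 th 1.8667506062423225
[-0.42, 1.59, -0.06, 0.2, 0.0, -0.2, 1],
# -> [607.5 328.4 180.6]
[-0.23, 1.64, 0.01, 0.0, 0.0, 0.0, 1],
# -> [591.1 328.  182.9]
[-0.04, 1.64, -0.0, 0.0, 0.0, 0.0, 1],
# -> [574.7 327.6 183.3]
[0.15, 1.65, -0.0, 0.0, 0.0, 0.0, 1],
# -> [558.2 327.2 181.8]
[0.34, 1.61, -0.0, 0.0, 0.0, 0.0, 1],
# -> [542.1 326.8 178.4]
[0.53, 1.56, -0.0, 0.0, 0.0, 0.0, 1],
# -> [526.6 326.4 173. ]
[0.7, 1.49, -0.0, 0.0, 0.0, 0.0, 1],
# -> [511.7 326.  166. ]
[0.88, 1.4, -0.0, 0.0, 0.0, 0.0, 1],
# -> [497.7 325.7 157.2]
[1.03, 1.29, -0.0, 0.0, 0.0, 0.0, 1],
# -> [484.8 325.3 146.9]
[1.17, 1.16, -0.0, 0.0, 0.0, 0.0, 1],
# -> [473.2 325.1 135.2]
[1.3, 1.01, -0.0, 0.0, 0.0, 0.0, 1],
# -> [463.1 324.8 122.2]
[1.41, 0.86, -0.0, 0.0, 0.0, 0.0, 1],
# -> [454.5 324.6 108.1]
[1.5, 0.68, -0.0, 0.0, 0.0, 0.0, 1],
# -> [447.7 324.4  93.1]
[1.56, 0.51, -0.01, 0.0, 0.0, 0.0, 1],
# -> [442.7 324.2  77.5]
[1.62, 0.32, 0.0, 0.0, 0.0, 0.0, 1],
# -> [439.5 324.2  61.3]
[1.64, 0.13, 0.0, 0.0, 0.0, 0.0, 1],
# -> [438.2 324.1  44.9]
```

Request:
send_rows --pt "-0.4 1.6 0 0 0 0 1" --pt "-0.25 1.6 0 0 0 0 1" --pt "0 1.6 0 0 0 0 1" --pt "0.15 1.6 0 0 0 0 1" --pt "0.35 1.6 0 0 0 0 1" --pt "0.55 1.55 0 0 0 0 1" --pt "0.7 1.5 0 0 0 0 1"

```text
t: 19.68
ee_pos: [508.9, 326.8, 167.7]
tcp_rot: [-0.942, 1.565, 0.658]
force: [2.4, 1.3, -0.9]
width: 0.257
```

Run:
```python
from arc import *
show();s,p,R=state();g=p-16*R[:,0]-np.array([579.5,0,58]);th=np.arctan2(g[2],-g[0])-.02;print('rad',np.hypot(g[0],g[2]),'th',th)
arc(th,0,9,1,rad=141.5)
```

```text
t 19.68 tcp [508.9 326.8 167.7] x [ 0.005  0.004 -1.   ] z [-0.029  1.     0.004] q [ 5.680e-01  3.660e-01  1.727e+00  1.000e-03  1.042e+00 -1.032e+00] F [ 2.4  1.3 -0.9] w 23.6
rad 144.2087412044122 th 1.0388786303240243
[1.11, 1.26, -0.09, 0.2, 0.2, 0.3, 1],
# -> [496.4 325.6 156.6]
[1.03, 1.26, 0.01, 0.0, 0.0, -0.0, 1],
# -> [483.8 325.4 146.3]
[1.18, 1.14, -0.0, 0.0, 0.0, -0.0, 1],
# -> [472.4 325.1 134.5]
[1.29, 0.99, -0.0, 0.0, 0.0, -0.0, 1],
# -> [462.5 324.8 121.6]
[1.4, 0.84, -0.0, 0.0, 0.0, -0.0, 1],
# -> [454.1 324.6 107.6]
[1.49, 0.67, -0.0, 0.0, 0.0, -0.0, 1],
# -> [447.4 324.4  92.7]
[1.56, 0.5, -0.0, 0.0, 0.0, -0.0, 1],
# -> [442.4 324.3  77.1]
[1.6, 0.31, -0.0, 0.0, 0.0, -0.0, 1],
# -> [439.3 324.2  61.1]
[1.62, 0.13, -0.0, 0.0, 0.0, -0.0, 1],
# -> [438.  324.2  44.9]
```

Request:
send_rows --pt "1.0 1.25 0 0 0.1 0.1 1" --pt "1.0 1.25 0 0 0 0.1 1" --pt "1.2 1.15 0 0 0 0.1 1" --pt "1.3 1.0 0 0 0 0 1" --pt "1.4 0.85 0 0 0 0 1" --pt "1.5 0.65 0 0 0 0 1" --pt "1.5 0.5 0 0 0 0 1"

```text
t: 20.55
ee_pos: [435.1, 325.0, 72.7]
tcp_rot: [1.053, 1.567, 2.654]
force: [5.1, 0.8, -0.2]
width: 0.258
```

Run:
```python
from arc import *
show();s,p,R=state();g=p-16*R[:,0]-np.array([579.5,0,58]);th=np.arctan2(g[2],-g[0])-.02;print('rad',np.hypot(g[0],g[2]),'th',th)
arc(th,0,3,1,rad=142.5)
```

```text
t 20.55 tcp [435.1 325.   72.7] x [-0.003  0.002 -1.   ] z [-0.029  1.     0.002] q [ 0.636  0.409  1.923  0.005  0.812 -0.967] F [ 5.1  0.8 -0.2] w 23.8
rad 147.6136685248783 th 0.18936282755325998
[0.99, -0.35, -0.09, 0.3, 0.1, -0.2, 1],
# -> [438.5 324.2  62.8]
[0.89, 0.11, -0.0, -0.0, 0.0, 0.0, 1],
# -> [437.4 324.2  53.9]
[0.9, 0.04, -0.0, -0.0, 0.0, 0.0, 1],
# -> [437.  324.2  44.9]
```

Request:
send_rows --pt "1.0 -0.3 0 0 0 0 1" --pt "0.9 0 0 0 0 0 1" --pt "0.9 0 0 0 0 0 1" --pt "0.4 0 0 0 0 0 1"

```text
t: 21.05
ee_pos: [432.3, 325.0, 37.0]
tcp_rot: [1.552, 1.557, -3.133]
force: [-5.1, -2.9, 31.8]
width: 0.258
```

Run:
```python
from arc import *
show()
```

```text
t 21.05 tcp [432.3 325.   37. ] x [-0.014 -0.    -1.   ] z [-0.028  1.     0.   ] q [ 0.637  0.467  1.937  0.012  0.749 -0.971] F [-5.1 -2.9 31.8] w 23.7
```

Request:
send_rows --pt "0 0 0 0 0 0 0" --pt "0 0 0 0 0 0 0" --pt "-3 0.5 0 0 0 0 0" --pt "-5 0.3 0 0 0 0 0" --pt "-6 0 0 0 0 0 0.5" --pt "-6 0 0 0 0 0 1" --pt "-5 0 -5 0 0 0 1" --pt "-2 0 -6 0 0 0 1" --pt "0 0 -6 0 0 0 1"

```text
t: 22.18
ee_pos: [432.8, 158.6, 305.8]
tcp_rot: [1.955, 1.553, -2.725]
force: [0.8, -0.7, -0.6]
width: 0.003
```

Run:
```python
from h import *
show()
p,d=shot('side','s10');p,d2=shot('top','t10')
a=cv2.imread('pics/s10.png')[110:210,220:360]; b=cv2.imread('pics/side0.png')[110:210,220:360]
cv2.imwrite('pics/s10z.png',cv2.resize(np.vstack([a,b]),None,fx=3,fy=3,interpolation=cv2.INTER_CUBIC))
print(r.recognise('flap_tab','side')[:1])
a=cv2.imread('pics/t10.png'); cv2.imwrite('pics/t10z.png',cv2.resize(a[130:290,150:450],None,fx=2.6,fy=2.6))
```

```text
t 22.18 tcp [432.8 158.6 305.8] x [-0.016 -0.007 -1.   ] z [-0.032  0.999 -0.007] q [ 3.490e-01  1.800e-02  1.842e+00 -1.000e-03  1.299e+00 -1.254e+00] F [ 0.8 -0.7 -0.6] w 0.3
[{'bbox': [274.4, 155.0, 40.9, 16.5], 'score': 0.89}]
```

View pics/s10z.png

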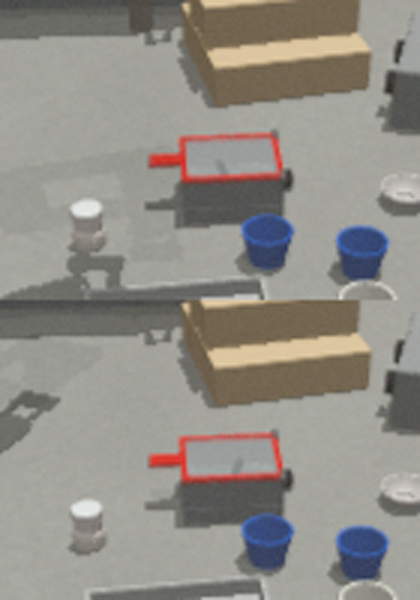

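View pics/t10z.png

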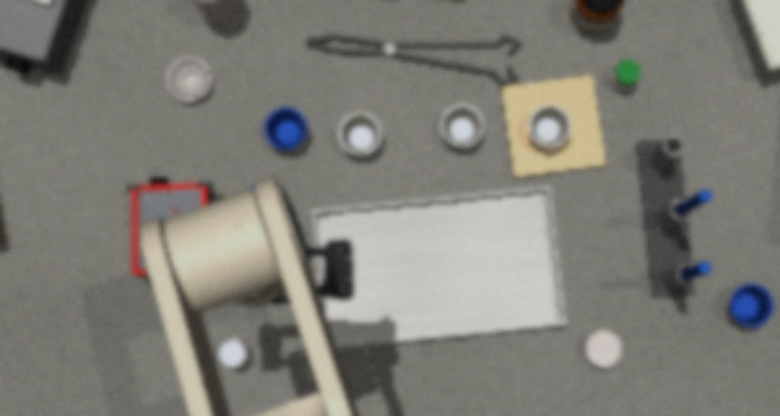

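Run:
```python
import numpy as np
from scipy.optimize import least_squares
# q2,q3,q5,r,z
D=np.array([(.353,1.633,1.155,625.0,214.6),(.303,1.873,.961,544.0,147.4),(.448,1.938,.746,545.7,46.5),(.434,1.94,.748,547.4,54),(.443,1.953,.724,543.5,44.8),(.363,1.833,.949,567.0,128.9),(.407,1.63,1.112,637.8,182.2),(.525,1.451,1.175,712.5,177.3),(.256,1.659,1.227,589.2,262.4),(.018,1.842,1.299,461,305.8),(.561,1.764,.815,623.3,34.5),(.46,1.705,.968,632.2,118.3),(.443,1.417,1.291,696.9,250.8),(.409,1.923,.812,543.1,72.7),(.467,1.937,.749,540.8,37)])
def f(x):
    a,h,L1,L2,b,Lt=x; s=D[:,0]+D[:,1]; e=s+D[:,2]
    r=a+L1*np.sin(D[:,0])+L2*np.sin(s)+b*np.cos(s)+Lt*np.sin(e)
    z=h+L1*np.cos(D[:,0])+L2*np.cos(s)-b*np.sin(s)+Lt*np.cos(e)
    return np.r_[r-D[:,3],z-D[:,4]]
for x0 in([100,400,450,450,0,250],[0,300,400,400,0,300]):
    R=least_squares(f,x0); print(R.x.round(1),abs(R.fun).max(),R.fun.std())
    J=R.jac; print(np.sqrt(np.diag(np.linalg.inv(J.T@J)))*R.fun.std())
```

```text
[-2.000e-01  2.865e+02  5.684e+02  4.940e+02  5.800e+01  3.528e+02] 0.3950396089660444 0.21589065177232813
[0.31843659 6.75912325 0.52134463 0.30741888 0.36905921 6.51976693]
[-2.000e-01  2.865e+02  5.684e+02  4.940e+02  5.800e+01  3.528e+02] 0.3950396677647632 0.2158906517723192
[0.3184366  6.75911751 0.5213446  0.3074188  0.36905911 6.51976129]
```

```bash
cat > kin.py <<'E'
import numpy as np
from scipy.optimize import least_squares
a,h,L1,L2,b,Lt=0,286.5,568.4,494,58,352.8
def ik(r,z,e):
    """e=q2+q3+q5 ; e=pi down, pi/2 horizontal outward"""
    rw=r-Lt*np.sin(e); zw=z-Lt*np.cos(e)
    def g(q): s=q[0]+q[1]; return [L1*np.sin(q[0])+L2*np.sin(s)+b*np.cos(s)-rw, h+L1*np.cos(q[0])+L2*np.cos(s)-b*np.sin(s)-zw]
    R=least_squares(g,[.3,1.7]); q2,q3=R.x; return np.round([q2,q3,e-q2-q3],3),round(R.cost,2)
E
python3 - <<'E'
from kin import *
for ph in(0,20,30,40,50):
    e=np.pi/2+np.radians(ph)
    for nm,(r,z) in dict(grip=(572+19*np.cos(np.radians(ph)),175-19*np.sin(np.radians(ph))),lift=(572,300),gripA=(638+16,165),liftA=(638,300),inner=(480,300)).items(): print(ph,nm,*ik(r,z,e))
    print('tray',ph,ik(480,20,np.pi+np.radians(ph)),ik(480,250,np.pi+np.radians(ph)))
E
```

```text
0 grip [ 0.944  2.544 -1.917] 0.0
0 lift [ 0.458  2.631 -1.518] 0.0
0 gripA [ 0.896  2.419 -1.745] 0.0
0 liftA [ 0.458  2.499 -1.386] 0.0
0 inner [ 0.58   2.824 -1.833] 0.0
tray 0 (array([0.423, 2.083, 0.636]), np.float64(0.0)) (array([0.088, 1.892, 1.161]), np.float64(0.0))
20 grip [ 0.496  2.553 -1.129] 0.0
20 lift [-0.004  2.519 -0.595] 0.0
20 gripA [ 0.515  2.424 -1.019] 0.0
20 liftA [ 0.103  2.4   -0.583] 0.0
20 inner [-0.201  2.671 -0.55 ] 0.0
tray 20 (array([0.589, 1.826, 1.076]), np.float64(0.0)) (array([0.302, 1.673, 1.516]), np.float64(0.0))
30 grip [ 0.312  2.493 -0.711] 0.0
30 lift [-0.106  2.415 -0.215] 0.0
30 gripA [ 0.366  2.363 -0.635] 0.0
30 liftA [ 0.017  2.301 -0.224] 0.0
30 inner [-0.321  2.554 -0.138] 0.0
tray 30 (array([0.688, 1.701, 1.277]), np.float64(0.0)) (array([0.412, 1.573, 1.68 ]), np.float64(0.0))
40 grip [ 0.2    2.404 -0.335] 0.0
40 lift [-0.135  2.296  0.108] 0.0
40 gripA [ 0.276  2.271 -0.278] 0.0
40 liftA [-0.011  2.185  0.095] 0.0
40 inner [-0.342  2.431  0.18 ] 0.0
tray 40 (array([0.793, 1.58 , 1.467]), np.float64(0.0)) (array([0.52 , 1.483, 1.837]), np.float64(0.0))
50 grip [ 0.154  2.296 -0.007] 0.0
50 lift [-0.115  2.169  0.389] 0.0
50 gripA [0.241 2.158 0.044] 0.0
50 liftA [0.006 2.057 0.38 ] 0.0
50 inner [-0.307  2.307  0.444] 0.0
tray 50 (array([0.9  , 1.465, 1.649]), np.float64(0.0)) (array([0.626, 1.403, 1.985]), np.float64(0.0))
```

```bash
cat >> kin.py <<'E'
from scipy.spatial.transform import Rotation as Ro
LO=np.array([-2.63,-.92,.06,-1.3,0,-3.02]);HI=np.array([2.63,2.1,2.66,4.44,2.69,3.02])
S4=1;S6=1
def fk(q,S4=None,S6=None):
    S4=globals()['S4'] if S4 is None else S4; S6=globals()['S6'] if S6 is None else S6
    q1,q2,q3,q4,q5,q6=q
    Rz=Ro.from_euler('z',q1)
    # arm dir angle t from up: Ry(t) z
    s=q2+q3
    F=Rz*Ro.from_euler('y',s)          # z axis = forearm dir
    p=Rz.apply([L1*np.sin(q2),0,h+L1*np.cos(q2)])+F.apply([b,0,L2])
    T=F*Ro.from_euler('z',S4*q4)*Ro.from_euler('y',q5)*Ro.from_euler('z',S6*q6)  # z axis = tool x
    M=T.as_matrix(); x=M[:,2]; p=p+x*Lt
    zt=-M[:,0]  # at q=down, Ry(pi) x -> -x ; tool z radial outward
    return p,np.stack([x,np.cross(zt,x),zt],1)
def ik6(p,R,q0):
    def g(q):
        P,M=fk(q); return np.r_[(P-p)/100,Ro.from_matrix(M.T@R).as_rotvec()]
    r=least_squares(g,np.clip(q0,LO+1e-3,HI-1e-3),bounds=(LO,HI)); return r.x,r.cost
E
python3 - <<'E'
from kin import *
D=[((.649,.443,1.953,-.024,.724,-.936),(435.6,325,44.8),(.027,0,-1),(-.032,.999,-.001)),((.561,.275,1.634,.013,1.234,-1.048),(505.2,324.4,262),(-.008,.009,-1),(-.034,.999,.009)),((1.107,.353,1.633,0,1.155,-.002),(278.5,559.5,214.6),(0,0,-1),(.446,.895,0))]
for s4 in(1,-1):
  for s6 in (1,-1):
    for q,p,x,z in D:
        P,M=fk(q,s4,s6); print(s4,s6,P.round(1)-p,(M[:,0]-x).round(3),(M[:,2]-z).round(3))
E
```

```text
1 1 [ 1.1 -0.8  0.3] [-0.  0.  0.] [-0.     0.     0.001]
1 1 [ 1.1 -1.2  0.1] [0.    0.001 0.   ] [0.    0.    0.001]
1 1 [ 1.2 -0.2  0.1] [0.    0.001 0.   ] [-0.     0.     0.001]
1 -1 [ 1.1 -0.8  0.3] [-0.  0.  0.] [ 0.996 -1.265  0.027]
1 -1 [ 1.1 -1.2  0.1] [0.    0.001 0.   ] [ 0.916 -1.471 -0.02 ]
1 -1 [ 1.2 -0.2  0.1] [0.    0.001 0.   ] [ 0.003 -0.002  0.001]
-1 1 [-5.7  8.2  0.3] [-0.019  0.026  0.   ] [0.036 0.001 0.027]
-1 1 [ 5.7 -8.5  0.1] [ 0.013 -0.02   0.   ] [-0.008  0.    -0.02 ]
-1 1 [ 1.2 -0.2  0.1] [0.    0.001 0.   ] [-0.     0.     0.001]
-1 -1 [-5.7  8.2  0.3] [-0.019  0.026  0.   ] [ 9.860e-01 -1.299e+00  1.000e-03]
-1 -1 [ 5.7 -8.5  0.1] [ 0.013 -0.02   0.   ] [ 9.200e-01 -1.463e+00  1.000e-03]
-1 -1 [ 1.2 -0.2  0.1] [0.    0.001 0.   ] [ 0.003 -0.002  0.001]
```

Run:
```python
from kin import *
def RM(x,z):
    x=np.array(x,float);z=np.array(z,float);return np.stack([x,np.cross(z,x),z],1)
rng=np.random.default_rng(0)
for sg in(1,-1):
  for nm,p in dict(gripB=(448.5,-373,175),liftB=(448.5,-373,300),gripA=(532.5,-370,175)).items():
    sols={}
    for k in range(40):
        q0=rng.uniform(LO,HI); q,c=ik6(np.array(p),RM([0,-1,0],[sg,0,0]),q0)
        if c<1e-8: sols[tuple(q.round(2))]=1
    print(sg,nm,list(sols))
  sols={}
  for k in range(40):
        q,c=ik6(np.array([480,-80,150.]),RM([0,0,-1],[sg,0,0]),rng.uniform(LO,HI))
        if c<1e-8: sols[tuple(q.round(2))]=1
  print(sg,'tray',list(sols))
```

```text
1 gripB []
1 liftB []
1 gripA []
1 tray [(np.float64(-0.17), np.float64(0.22), np.float64(1.99), np.float64(0.0), np.float64(0.94), np.float64(-0.17))]
-1 gripB []
-1 liftB []
-1 gripA []
-1 tray [(np.float64(-0.17), np.float64(0.22), np.float64(1.99), np.float64(0.0), np.float64(0.94), np.float64(2.98))]
```

Run:
```python
from kin import *
def RM(x,z):
    x=np.array(x,float);z=np.array(z,float);return np.stack([x,np.cross(z,x),z],1)
rng=np.random.default_rng(0)
for az in (90,60,30,120):
 d=np.array([np.cos(np.radians(az)),np.sin(np.radians(az)),0]); n=np.array([-d[1],d[0],0])
 for sg in(1,-1):
  for nm,p in dict(gripB=(448.5,-354,175),liftB=(448.5,-354,300)).items():
    sols={}
    for k in range(25):
        q0=rng.uniform(LO,HI); q,c=ik6(np.array(p)+19*d,RM(d,sg*n),q0)
        if c<1e-8: sols[tuple(float(v) for v in q.round(2))]=1
    print(az,sg,nm,list(sols))
```

```text
90 1 gripB [(-0.99, 1.08, 1.25, 0.76, 2.23, 2.1)]
90 1 liftB [(-0.99, 0.92, 1.27, 0.85, 2.32, 2.23)]
90 -1 gripB [(-0.99, 1.08, 1.25, 0.76, 2.23, -1.04)]
90 -1 liftB [(-0.99, 0.92, 1.27, 0.85, 2.32, -0.91)]
60 1 gripB [(-1.16, 0.96, 1.57, 1.03, 1.92, 2.09)]
60 1 liftB [(-1.16, 0.77, 1.59, 1.09, 2.0, 2.24)]
60 -1 gripB [(-1.16, 0.96, 1.57, 1.03, 1.92, -1.06)]
60 -1 liftB [(-1.16, 0.77, 1.59, 1.09, 2.0, -0.9)]
30 1 gripB [(-1.27, 0.86, 1.93, 1.36, 1.65, 1.91)]
30 1 liftB [(-1.27, 0.62, 1.96, 1.38, 1.69, 2.12)]
30 -1 gripB [(-1.27, 0.86, 1.93, 1.36, 1.65, -1.23)]
30 -1 liftB [(-1.27, 0.62, 1.96, 1.38, 1.69, -1.02)]
120 1 gripB [(-0.81, 1.17, 1.03, 0.4, 2.48, 1.89)]
120 1 liftB [(-0.81, 1.02, 1.05, 0.47, 2.6, 1.98)]
120 -1 gripB [(-0.81, 1.17, 1.03, 0.4, 2.48, -1.25)]
120 -1 liftB [(-0.81, 1.02, 1.05, 0.47, 2.6, -1.16)]
```

```bash
cat > plan.py <<'E'
from h import *
import kin
from kin import fk,ik6
def jrows(qs,hand,n=None):
    """joint waypoints -> rows in tool axes"""
    s,p,R=state(); q=np.array(s['joint_positions']);P0,M0=fk(q); dp=p-P0
    out=[];p,R=P0,M0
    for i,g in enumerate(qs):
        g=np.array(g,float)
        if n and n[i]: N=n[i]
        else:
            N=1
            while True:
                pts=[fk(q+(g-q)*k/N) for k in range(N+1)]
                mx=max(max(np.linalg.norm(pts[k+1][0]-pts[k][0])/55,np.degrees(np.linalg.norm(Ro.from_matrix(pts[k][1].T@pts[k+1][1]).as_rotvec()))/9.5) for k in range(N))
                if mx<=1 and np.max(abs(g-q)/N/(.125*.6*np.array([2.22,2.22,2.79,3.14,3.14,3.14])))<=1: break
                N+=1
        for k in range(1,N+1):
            P,M=fk(q+(g-q)*k/N); sh=R.T@(P-p)/10; tr=np.degrees(Ro.from_matrix(R.T@M).as_rotvec())
            print([round(float(x),1) for x in sh]+[round(float(x),1) for x in tr]+[hand],end=',\n'); p,R=P,M
        print('# ->',p.round(1),R[:,0].round(2),R[:,2].round(2)); q=g
def dirs(az): 
    d=np.array([np.cos(np.radians(az)),np.sin(np.radians(az)),0]); return d,np.array([-d[1],d[0],0])
E
python3 - <<'E'
from plan import *
W=cloud('top',np.load('pics/t10_d.npy'))
A=W[163:236,455:546].reshape(-1,3);print('rack',np.nanpercentile(A,[2,50,98],axis=0))
d,n=dirs(60)
R=np.stack([d,np.cross(-n,d),-n],1)
B=np.array([448.5,-354.5,175])
qg,c=ik6(B+19*d,R,[-1.16,.96,1.57,1.03,1.92,-1.06]);print(qg.round(3),c)
qp,c=ik6(B-90*d+19*d,R,qg);print('pre',qp.round(3),c,(B-71*d).round(1))
q=np.array(r.sense()['joint_positions'])
v1=[-.2,-.05,1.55,0,1.6,-1.1]; v2=[-1.4,-.05,1.65,0.3,1.5,-1.06]
print(fk(v1)[0],fk(v2)[0],fk(qp)[0])
for k in np.linspace(0,1,8): 
    P,M=fk(np.array(v2)+(qp-np.array(v2))*k);print(P.round(),M[:,0].round(2))
jrows([v1,v2],0)
E
```

```text
rack [[ 453.79633048 -841.64383424   -5.43362404]
 [ 580.40584542 -690.58794426   10.10687769]
 [ 707.84682749 -530.25185681   81.61046959]]
[-1.158  0.96   1.568  1.029  1.919 -1.055] 2.02316474299737e-21
pre [-1.254  1.012  1.421  0.974  2.02  -1.003] 1.737691092366783e-30 [ 413. -416.  175.]
[473.49640893 -95.98247387 478.78423539] [ 183.86818119 -454.17302895  445.00604639] [ 413.         -415.98780367  175.        ]
[ 184. -454.  445.] [ 0.3   0.01 -0.95]
[ 227. -454.  400.] [ 0.35  0.21 -0.91]
[ 267. -449.  359.] [ 0.4   0.4  -0.83]
[ 304. -443.  321.] [ 0.43  0.56 -0.7 ]
[ 338. -435.  284.] [ 0.46  0.7  -0.55]
[ 368. -428.  249.] [ 0.47  0.8  -0.38]
[ 393. -422.  213.] [ 0.49  0.85 -0.19]
[ 413. -416.  175.] [ 0.5   0.87 -0.  ]
[-2.8, -1.9, -3.9, 6.7, -0.3, -0.5, 0],
[-2.9, -1.9, -3.9, 6.7, -0.2, -0.5, 0],
[-2.9, -1.8, -4.0, 6.7, -0.2, -0.6, 0],
[-2.9, -1.8, -4.0, 6.7, -0.2, -0.6, 0],
[-3.0, -1.8, -4.0, 6.7, -0.1, -0.6, 0],
[-3.0, -1.7, -4.0, 6.7, -0.1, -0.6, 0],
# -> [473.5 -96.  478.8] [ 0.04 -0.01 -1.  ] [0.62 0.78 0.02]
[0.5, -2.1, -4.8, 7.9, -1.5, 0.6, 0],
[0.3, -2.3, -4.8, 7.9, -1.6, 0.4, 0],
[0.1, -2.4, -4.7, 7.9, -1.7, 0.2, 0],
[-0.1, -2.6, -4.6, 7.9, -1.8, -0.0, 0],
[-0.3, -2.7, -4.5, 7.9, -1.9, -0.3, 0],
[-0.5, -2.9, -4.4, 7.9, -2.1, -0.5, 0],
[-0.7, -3.1, -4.3, 7.9, -2.2, -0.7, 0],
[-0.9, -3.2, -4.2, 7.9, -2.3, -0.9, 0],
[-1.2, -3.4, -4.1, 7.9, -2.4, -1.1, 0],
# -> [ 183.9 -454.2  445. ] [ 0.3   0.01 -0.95] [ 0.9  -0.35  0.28]
```

Request:
send_rows --pt "-2.8 -1.9 -3.9 6.7 -0.3 -0.5 0" --pt "-2.9 -1.9 -3.9 6.7 -0.2 -0.5 0" --pt "-2.9 -1.8 -4.0 6.7 -0.2 -0.6 0" --pt "-2.9 -1.8 -4.0 6.7 -0.2 -0.6 0" --pt "-3.0 -1.8 -4.0 6.7 -0.1 -0.6 0" --pt "-3.0 -1.7 -4.0 6.7 -0.1 -0.6 0"

```text
t: 23.08
ee_pos: [473.7, -95.0, 478.4]
tcp_rot: [-1.112, 1.536, -0.229]
force: [0.7, -0.0, -1.0]
width: 0.501
```

Run:
```python
from plan import *
show()
jrows([[-1.4,-.05,1.65,0.3,1.5,-1.06]],0)
```

```text
t 23.07 tcp [473.7 -95.  478.4] x [ 0.033 -0.008 -0.999] z [0.635 0.773 0.015] q [-2.000e-01 -4.600e-02  1.547e+00 -1.000e-03  1.606e+00 -1.083e+00] F [ 0.7 -0.  -1. ] w 46.1
[0.5, -2.2, -4.8, 7.7, -1.5, 0.6, 0],
[0.3, -2.3, -4.7, 7.8, -1.6, 0.4, 0],
[0.1, -2.5, -4.7, 7.8, -1.8, 0.2, 0],
[-0.1, -2.6, -4.6, 7.8, -1.9, -0.0, 0],
[-0.3, -2.8, -4.5, 7.8, -2.0, -0.3, 0],
[-0.5, -2.9, -4.4, 7.8, -2.1, -0.5, 0],
[-0.7, -3.1, -4.3, 7.8, -2.2, -0.7, 0],
[-1.0, -3.2, -4.2, 7.8, -2.4, -0.9, 0],
[-1.2, -3.4, -4.1, 7.8, -2.5, -1.1, 0],
# -> [ 183.9 -454.2  445. ] [ 0.3   0.01 -0.95] [ 0.9  -0.35  0.28]
```

Accurate when moving steadily. Continue.

Request:
send_rows --pt "0.5 -2.2 -4.8 7.7 -1.5 0.6 0" --pt "0.3 -2.3 -4.7 7.8 -1.6 0.4 0" --pt "0.1 -2.5 -4.7 7.8 -1.8 0.2 0" --pt "-0.1 -2.6 -4.6 7.8 -1.9 0 0" --pt "-0.3 -2.8 -4.5 7.8 -2.0 -0.3 0" --pt "-0.5 -2.9 -4.4 7.8 -2.1 -0.5 0" --pt "-0.7 -3.1 -4.3 7.8 -2.2 -0.7 0" --pt "-1.0 -3.2 -4.2 7.8 -2.4 -0.9 0" --pt "-1.2 -3.4 -4.1 7.8 -2.5 -1.1 0"

```text
t: 24.2
ee_pos: [181.1, -456.3, 438.0]
tcp_rot: [0.425, 1.258, 0.038]
force: [0.4, -1.0, -0.0]
width: 0.504
```

Run:
```python
from plan import *
show()
jrows([[-1.254,1.012,1.421,.974,2.02,-1.003]],-0.1)
shot('side','s11')
```

```text
t 24.2 tcp [ 181.1 -456.3  438. ] x [ 0.307  0.012 -0.952] z [ 0.882 -0.379  0.28 ] q [-1.422 -0.044  1.662  0.312  1.492 -1.055] F [ 0.4 -1.  -0. ] w 46.3
[3.9, 0.7, 1.8, 1.2, 0.7, 8.5, -0.1],
[3.7, 0.4, 1.8, 1.3, 0.7, 8.5, -0.1],
[3.6, 0.0, 1.7, 1.4, 0.7, 8.4, -0.1],
[3.4, -0.4, 1.6, 1.6, 0.7, 8.3, -0.1],
[3.2, -0.7, 1.5, 1.7, 0.6, 8.2, -0.1],
[2.9, -1.1, 1.4, 1.8, 0.5, 8.1, -0.1],
[2.6, -1.5, 1.3, 1.9, 0.4, 8.0, -0.1],
[2.3, -1.8, 1.2, 2.0, 0.2, 7.9, -0.1],
[1.9, -2.2, 1.0, 2.1, 0.0, 7.7, -0.1],
[1.5, -2.5, 0.9, 2.1, -0.2, 7.6, -0.1],
# -> [ 413.  -416.1  175.1] [0.5  0.87 0.  ] [ 0.87 -0.5   0.  ]
```

View pics/s11.png

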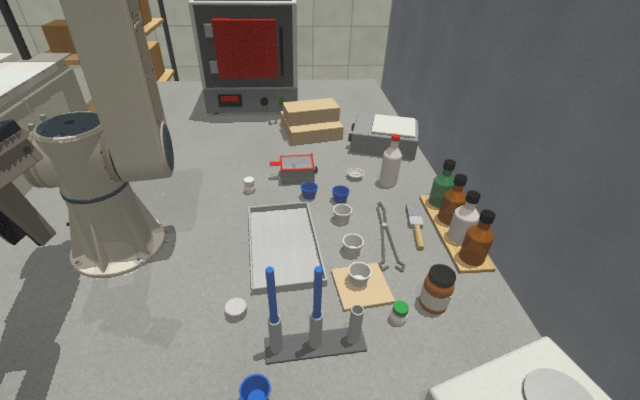

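Request:
send_rows --pt "3.8 0.7 1.8 1.2 0.7 8.5 -0.1" --pt "3.7 0.4 1.8 1.3 0.7 8.5 -0.1" --pt "3.6 0 1.7 1.4 0.7 8.4 -0.1" --pt "3.4 -0.4 1.6 1.6 0.7 8.3 -0.1" --pt "3.2 -0.7 1.5 1.7 0.6 8.2 -0.1"

```text
t: 24.88
ee_pos: [322.2, -446.5, 299.1]
tcp_rot: [1.358, 0.664, 0.939]
force: [0.2, -0.2, 0.4]
width: 0.552
```

Run:
```python
from plan import *
show()
jrows([[-1.254,1.012,1.421,.974,2.02,-1.003]],-0.1)
```

```text
t 24.88 tcp [ 322.2 -446.5  299.1] x [ 0.465  0.636 -0.616] z [ 0.866 -0.472  0.166] q [-1.347  0.505  1.523  0.651  1.764 -1.022] F [ 0.2 -0.2  0.4] w 50.8
[3.0, -1.0, 1.3, 1.7, 0.7, 8.0, -0.1],
[2.7, -1.4, 1.2, 1.8, 0.5, 7.8, -0.1],
[2.4, -1.7, 1.1, 1.9, 0.4, 7.7, -0.1],
[2.0, -2.1, 1.0, 2.0, 0.2, 7.6, -0.1],
[1.6, -2.4, 0.8, 2.0, -0.1, 7.4, -0.1],
# -> [ 413.  -416.1  175.1] [0.5  0.87 0.  ] [ 0.87 -0.5   0.  ]
```

Request:
send_rows --pt "3.0 -1.0 1.2 1.7 0.7 8.0 -0.1" --pt "2.7 -1.4 1.1 1.8 0.5 7.8 -0.1" --pt "2.3 -1.7 1.0 1.9 0.4 7.7 -0.1" --pt "1.8 -2.0 0.9 2.0 0.2 7.6 -0.1" --pt "1.2 -2.2 0.8 2.0 -0.1 7.4 -0.1" --pt "0 0 0 0 0 0 -0.1"

```text
t: 25.62
ee_pos: [420.3, -408.9, 167.0]
tcp_rot: [1.591, -0.028, 1.059]
force: [0.4, -0.2, 0.0]
width: 0.552
```

Run:
```python
from plan import *
show()
d,n=dirs(60); R=np.stack([d,np.cross(-n,d),-n],1); B=np.array([448.5,-354.5,172])
steps([(B-40*d+17*d,R,3),(B+17*d,R,4)],-0.1)
shot('side','s12')
a=cv2.imread('pics/s12.png')[200:400,180:420]; cv2.imwrite('pics/s12z.png',cv2.resize(a,None,fx=3,fy=3,interpolation=cv2.INTER_CUBIC))
```

```text
t 25.62 tcp [ 420.3 -408.9  167. ] x [0.49  0.871 0.028] z [ 0.872 -0.489 -0.02 ] q [-1.246  1.052  1.401  0.978  2.035 -0.995] F [ 0.4 -0.2  0. ] w 50.8
[1.28, 0.13, -0.08, -0.4, -0.2, -0.5, -0.1],
[1.28, 0.14, -0.09, -0.4, -0.3, -0.6, -0.1],
[1.27, 0.15, -0.09, -0.4, -0.2, -0.5, -0.1],
# -> [ 437.  -374.4  172. ]
[1.0, 0.0, 0.0, 0.0, 0.0, 0.0, -0.1],
[1.0, 0.0, 0.0, 0.0, 0.0, 0.0, -0.1],
[1.0, 0.0, 0.0, 0.0, 0.0, 0.0, -0.1],
[1.0, 0.0, 0.0, 0.0, 0.0, 0.0, -0.1],
# -> [ 457.  -339.8  172. ]
```

View pics/s12z.png

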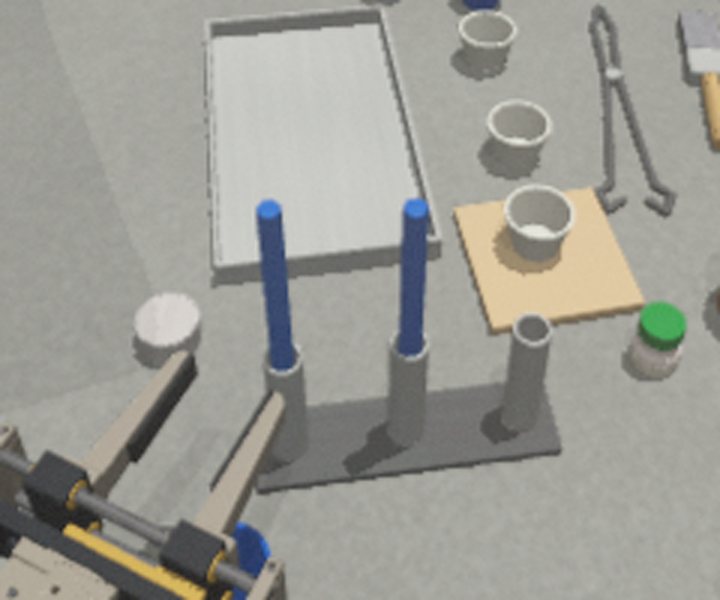

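Request:
send_rows --pt "1.2 0.15 -0.1 -0.4 -0.2 -0.5 -0.1" --pt "1.2 0.15 -0.1 -0.4 -0.2 -0.5 -0.1" --pt "1.2 0.15 -0.1 -0.4 -0.2 -0.5 -0.1" --pt "0.9 0 0 0 0 0 -0.1" --pt "0 0 0 0 0 0 -0.1"

```text
t: 26.3
ee_pos: [441.8, -368.9, 183.2]
tcp_rot: [1.551, 0.018, 1.048]
force: [-1.0, 0.5, 0.5]
width: 0.548
```

Run:
```python
from plan import *
show()
d,n=dirs(60); R=np.stack([d,np.cross(-n,d),-n],1); B=np.array([448.5,-354.5,172])
steps([(B+17*d,R,3)],-0.1)
```

```text
t 26.3 tcp [ 441.8 -368.9  183.2] x [ 0.499  0.866 -0.018] z [ 0.867 -0.499  0.02 ] q [-1.205  0.972  1.503  0.993  1.956 -1.046] F [-1.   0.5  0.5] w 50.4
[1.1, -0.35, -0.05, 0.4, -0.0, 0.3, -0.1],
[1.1, -0.36, -0.05, 0.4, -0.0, 0.4, -0.1],
[1.09, -0.37, -0.05, 0.4, -0.1, 0.3, -0.1],
# -> [ 457.  -339.8  172. ]
```

Request:
send_rows --pt "1.1 -0.3 0 0.4 0 0.3 -0.1" --pt "1.1 -0.3 0 0.4 0 0.4 -0.1" --pt "0.9 -0.3 0 0.4 0 0.3 -0.1" --pt "0 0 0 0 0 0 -0.1" --pt "0 0 0 0 0 0 -0.1"

```text
t: 26.92
ee_pos: [458.3, -340.2, 172.2]
tcp_rot: [1.575, -0.001, 1.048]
force: [0.8, -0.7, -1.5]
width: 0.552
```

Run:
```python
from plan import *
show()
shot('side','s13');shot('top','t13')
a=cv2.imread('pics/s13.png')[200:400,180:420]; cv2.imwrite('pics/s13z.png',cv2.resize(a,None,fx=3,fy=3,interpolation=cv2.INTER_CUBIC))
```

```text
t 26.93 tcp [ 458.3 -340.2  172.2] x [0.499 0.867 0.001] z [ 0.867 -0.499 -0.004] q [-1.168  0.982  1.547  1.019  1.926 -1.055] F [ 0.8 -0.7 -1.5] w 50.8
```

View pics/s13z.png

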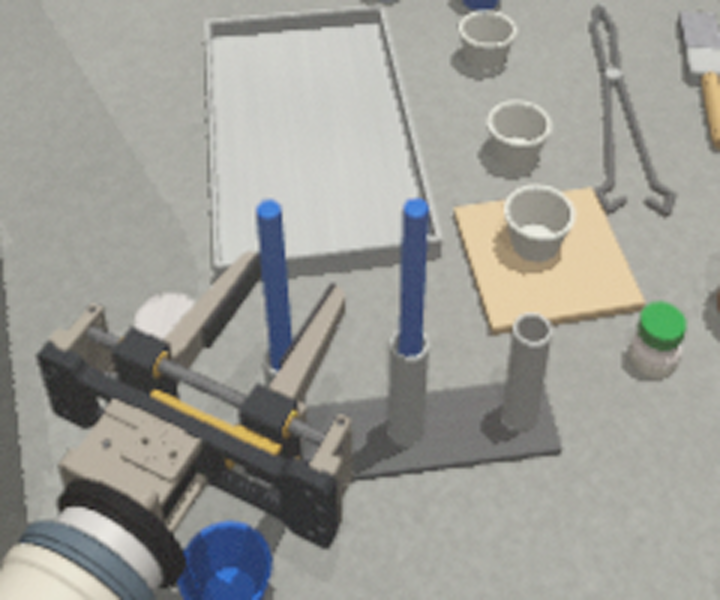

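Request:
send_rows --pt "0 0 0 0 0 0 1" --pt "0 0 0 0 0 0 1" --pt "0 0 0 0 0 0 1" --pt "0 0 0 0 0 0 1" --newtons 25

```text
t: 27.52
ee_pos: [458.0, -341.1, 172.5]
tcp_rot: [1.574, -0.0, 1.047]
force: [-0.6, -0.5, 0.1]
width: 0.166
```

Run:
```python
from plan import *
show(); s,p,R=state(); print(R[:,1])
d,n=dirs(60); Q=np.stack([d,np.cross(-n,d),-n],1)
steps([(p+[0,0,130],Q,5)],1)
```

```text
t 27.52 tcp [ 458.  -341.1  172.5] x [0.5   0.866 0.   ] z [ 0.866 -0.5   -0.003] q [-1.17   0.981  1.546  1.019  1.926 -1.055] F [-0.6 -0.5  0.1] w 15.2
[ 0.00212666 -0.00177949  0.99999616]
[0.0, 2.6, -0.01, -0.0, -0.0, -0.0, 1],
[0.0, 2.6, -0.0, -0.1, -0.0, -0.0, 1],
[0.0, 2.6, -0.01, 0.0, -0.0, -0.0, 1],
[0.0, 2.6, 0.0, -0.0, -0.0, -0.0, 1],
[0.01, 2.6, -0.0, -0.1, -0.0, -0.0, 1],
# -> [ 458.  -341.1  302.5]
```

Request:
send_rows --pt "0 1.3 0 0 0 0 1" --pt "0 2.5 0 0 0 0 1" --pt "0 2.5 0 0 0 0 1" --pt "0 2.5 0 0 0 0 1" --pt "0 2.5 0 0 0 0 1" --pt "0 2.5 0 0 0 0 1" --pt "0 1.5 0 0 0 0 1" --pt "0 0 0 0 0 0 1"

```text
t: 28.52
ee_pos: [458.2, -341.0, 335.0]
tcp_rot: [1.572, 0.001, 1.048]
force: [-0.2, 0.2, -1.0]
width: 0.164
```

Run:
```python
from plan import *
show()
shot('side','s14')
a=cv2.imread('pics/s14.png')[150:400,150:450]; cv2.imwrite('pics/s14z.png',cv2.resize(a,None,fx=2.4,fy=2.4,interpolation=cv2.INTER_CUBIC))
```

```text
t 28.52 tcp [ 458.2 -341.   335. ] x [ 0.499  0.866 -0.001] z [ 0.866 -0.499 -0.001] q [-1.169  0.743  1.569  1.099  2.03  -0.853] F [-0.2  0.2 -1. ] w 15.1
```

View pics/s14z.png

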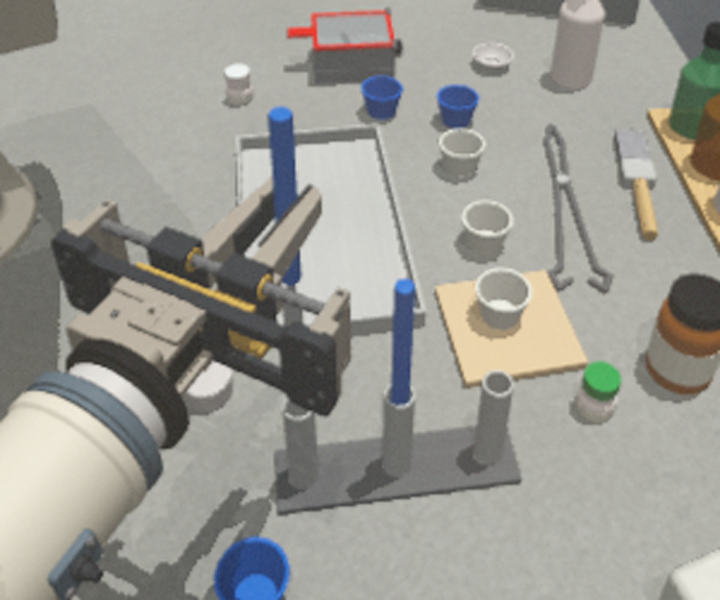

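Run:
```python
from plan import *
cs=np.array([(270,243),(546,217),(563,375),(285,405)])/3+[180,130]
C=np.array([onplane('top',u,v,25) for u,v in cs]);print(C.round(1),C.mean(0).round(1)); e=(C[0]-C[1]+C[3]-C[2])/2; print('len',np.linalg.norm(e),'dir',e/np.linalg.norm(e)); e2=(C[0]-C[3]+C[1]-C[2])/2; print(np.linalg.norm(e2),e2/np.linalg.norm(e2))
p0=cv2.imread('pics/top0.png')
o=ortho('top',p0,340,640,-260,180,25,1.7); 
cv2.imwrite('pics/tray.png',o)
print(o.shape)
```

```text
[[ 547.   134.9   25. ]
 [ 573.7 -195.    25. ]
 [ 385.6 -210.    25. ]
 [ 355.4  117.5   25. ]] [465.4 -38.2  25. ]
len 329.95583049494064 dir [-0.08624133  0.99627428  0.        ]
190.54684397042917 [0.99638099 0.08499954 0.        ]
(510, 748, 3)
```

View pics/tray.png

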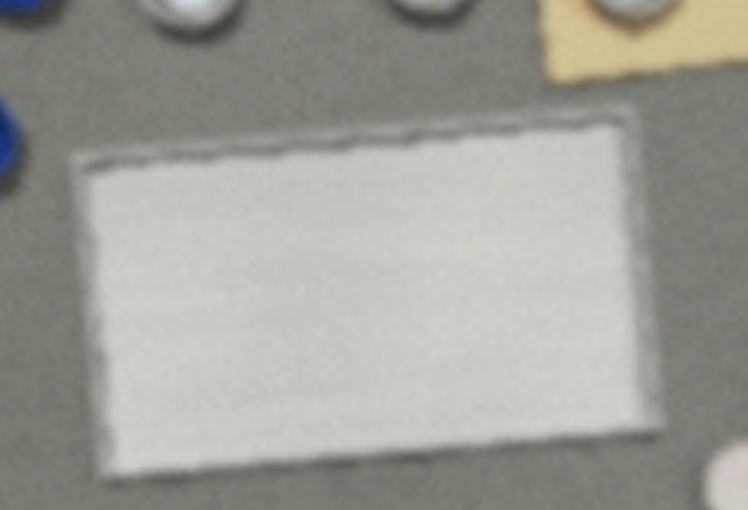

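Run:
```python
from plan import *
z=np.array([.996,.086,0]); z/=np.linalg.norm(z); x=np.array([0,0,-1.]); R=np.stack([x,np.cross(z,x),z],1)
s,p,R0=state(); print('handle dir now (tool y?)',R0[:,1].round(2),'final tool y',R[:,1].round(2))
qt,c=ik6(np.array([421.8,-1.6,170]),R,[-.0,.1,1.9,0,1.1,-.1]);print(qt.round(3),c)
q=np.array(s['joint_positions'])
for k in np.linspace(0,1,9):
    P,M=fk(q+(qt-q)*k); g=P-17*M[:,0]; print(P.round(),'blade',(g-160*M[:,1]).round(),'butt',(g+80*M[:,1]).round())
jrows([qt],1)
```

```text
handle dir now (tool y?) [ 0. -0.  1.] final tool y [-0.09  1.    0.  ]
[-0.004  0.087  2.092 -0.     0.962 -0.09 ] 2.2176665301446042e-29
[ 454. -348.  328.] blade [ 445. -362.  168.] butt [ 445. -362.  408.]
[ 478. -258.  295.] blade [ 441. -294.  143.] butt [ 488. -263.  376.]
[ 479. -179.  262.] blade [ 424. -244.  125.] butt [ 502. -170.  339.]
[ 465. -118.  229.] blade [ 404. -213.  115.] butt [495. -91. 301.]
[445. -75. 202.] blade [ 388. -197.  114.] butt [475. -31. 264.]
[425. -48. 181.] blade [ 383. -191.  121.] butt [452.  11. 232.]
[414. -32. 168.] blade [ 389. -188.  137.] butt [431.  38. 207.]
[413. -19. 164.] blade [ 408. -180.  159.] butt [419.  58. 192.]
[422.  -2. 170.] blade [ 436. -161.  187.] butt [415.  78. 187.]
[5.0, -1.7, -1.0, 4.0, 4.5, -6.1, 1],
[4.7, -1.4, -1.1, 3.3, 4.1, -6.5, 1],
[4.4, -1.1, -1.1, 2.5, 3.7, -6.8, 1],
[4.0, -0.8, -1.2, 1.8, 3.2, -7.0, 1],
[3.6, -0.6, -1.2, 1.1, 2.6, -7.2, 1],
[3.2, -0.4, -1.1, 0.4, 2.0, -7.3, 1],
[2.8, -0.3, -1.1, -0.2, 1.3, -7.3, 1],
[2.3, -0.1, -1.0, -0.8, 0.7, -7.2, 1],
[1.9, 0.0, -0.8, -1.4, -0.1, -7.0, 1],
[1.4, 0.2, -0.7, -1.9, -0.8, -6.7, 1],
[1.0, 0.3, -0.5, -2.4, -1.5, -6.4, 1],
[0.6, 0.5, -0.2, -2.9, -2.2, -5.9, 1],
[0.3, 0.6, 0.0, -3.2, -2.8, -5.4, 1],
[-0.1, 0.8, 0.3, -3.6, -3.4, -4.8, 1],
[-0.4, 1.0, 0.5, -3.8, -4.0, -4.2, 1],
# -> [421.8  -1.6 170. ] [-0.  0. -1.] [ 1.    0.09 -0.  ]
```

```bash
sed -i 's/286.5,568.4,494,58,352.8/294.5,568.4,494,58,360.8/' kin.py
python3 - <<'E'
from plan import *
z=np.array([.996,.086,0]); z/=np.linalg.norm(z); x=np.array([0,0,-1.]); R=np.stack([x,np.cross(z,x),z],1)
s,p,R0=state(); q=np.array(s['joint_positions']); print(fk(q)[0]-p)
qt,c=ik6(np.array([421.8,-1.6,175]),R,[-.0,.1,1.9,0,1.1,-.1]);print(qt.round(3),c)
jrows([qt],1)
E
```

```text
[-0.55511282  0.33327112  1.29109743]
[-0.004  0.08   2.087 -0.     0.975 -0.09 ] 3.52019616281426e-30
[5.0, -1.7, -1.1, 4.0, 4.5, -6.1, 1],
[4.7, -1.4, -1.2, 3.2, 4.2, -6.4, 1],
[4.4, -1.1, -1.2, 2.5, 3.7, -6.8, 1],
[4.0, -0.9, -1.2, 1.8, 3.2, -7.0, 1],
[3.6, -0.7, -1.2, 1.1, 2.7, -7.2, 1],
[3.2, -0.5, -1.2, 0.4, 2.0, -7.3, 1],
[2.7, -0.3, -1.1, -0.2, 1.4, -7.3, 1],
[2.3, -0.2, -1.0, -0.8, 0.7, -7.2, 1],
[1.9, -0.0, -0.8, -1.4, -0.0, -7.0, 1],
[1.4, 0.1, -0.7, -1.9, -0.8, -6.7, 1],
[1.0, 0.2, -0.4, -2.4, -1.5, -6.4, 1],
[0.6, 0.4, -0.2, -2.8, -2.2, -5.9, 1],
[0.2, 0.6, 0.0, -3.2, -2.8, -5.4, 1],
[-0.1, 0.8, 0.3, -3.5, -3.4, -4.8, 1],
[-0.4, 1.0, 0.6, -3.8, -4.0, -4.2, 1],
# -> [421.8  -1.6 175. ] [-0.  0. -1.] [ 1.    0.09 -0.  ]
```

Request:
send_rows --pt "2.5 -0.8 -0.5 2.0 2.2 -3.0 1" --pt "4.5 -1.5 -1.1 3.6 4.2 -6.2 1" --pt "4.5 -1.3 -1.2 2.9 3.9 -6.6 1" --pt "4.2 -1.0 -1.2 2.2 3.5 -6.9 1" --pt "3.8 -0.8 -1.2 1.5 3.0 -7.1 1" --pt "3.4 -0.6 -1.2 0.8 2.4 -7.2 1" --pt "3.0 -0.4 -1.1 0.1 1.7 -7.3 1" --pt "2.5 -0.2 -1.0 -0.5 1.0 -7.2 1"

```text
t: 29.58
ee_pos: [437.3, -63.9, 193.7]
tcp_rot: [2.101, 0.805, 1.777]
force: [0.7, 0.7, -0.9]
width: 0.163
```

Run:
```python
from plan import *
show()
z=np.array([.996,.086,0]); z/=np.linalg.norm(z); x=np.array([0,0,-1.]); R=np.stack([x,np.cross(z,x),z],1)
qt,c=ik6(np.array([421.8,-1.6,175]),R,[-.0,.1,1.9,0,1.1,-.1])
jrows([qt],1)
```

```text
t 29.57 tcp [437.3 -63.9 193.7] x [-0.142  0.678 -0.721] z [ 0.919 -0.18  -0.35 ] q [-0.565  0.422  1.838  0.522  1.485 -0.452] F [ 0.7  0.7 -0.9] w 15.0
[2.2, -0.0, -1.0, -1.7, -0.2, -8.6, 1],
[1.5, 0.2, -0.7, -2.5, -1.3, -8.2, 1],
[0.9, 0.4, -0.4, -3.1, -2.3, -7.6, 1],
[0.4, 0.6, -0.1, -3.7, -3.2, -6.9, 1],
[-0.2, 0.9, 0.3, -4.2, -4.2, -6.1, 1],
[-0.6, 1.2, 0.7, -4.6, -5.0, -5.1, 1],
# -> [421.8  -1.6 175. ] [-0.  0. -1.] [ 1.    0.09 -0.  ]
```

Request:
send_rows --pt "2.2 0 -1.0 -1.7 -0.2 -8.5 1" --pt "1.5 0.2 -0.7 -2.5 -1.3 -8.2 1" --pt "0.9 0.4 -0.4 -3.1 -2.3 -7.6 1" --pt "0.4 0.6 -0.1 -3.7 -3.2 -6.9 1" --pt "-0.2 0.9 0.3 -4.2 -4.2 -6.0 1" --pt "-0.6 1.0 0.6 -4.2 -4.5 -4.5 1" --pt "0 0 0 0 0 0 1"

```text
t: 30.45
ee_pos: [416.8, 4.9, 170.0]
tcp_rot: [-1.687, 1.556, -1.574]
force: [-0.2, 0.6, -0.5]
width: 0.166
```

Run:
```python
from plan import *
show()
z=np.array([.996,.086,0]); z/=np.linalg.norm(z); x=np.array([0,0,-1.]); R=np.stack([x,np.cross(z,x),z],1)
steps([((421.8,-1.6,90),R,4),((421.8,-1.6,12),R,5)],1)
shot('side','s15')
a=cv2.imread('pics/s15.png')[150:350,180:420]; cv2.imwrite('pics/s15z.png',cv2.resize(a,None,fx=3,fy=3,interpolation=cv2.INTER_CUBIC))
```

```text
t 30.45 tcp [416.8   4.9 170. ] x [-0.    -0.015 -1.   ] z [ 0.994  0.113 -0.002] q [ 0.021  0.079  2.101 -0.018  0.962 -0.082] F [-0.2  0.6 -0.5] w 15.3
[2.0, -0.15, 0.11, 0.4, -0.0, 0.2, 1],
[2.01, -0.15, 0.11, 0.4, -0.0, 0.2, 1],
[2.0, -0.16, 0.11, 0.4, -0.1, 0.2, 1],
[2.0, -0.16, 0.11, 0.3, 0.0, 0.3, 1],
# -> [421.8  -1.6  90. ]
[1.56, -0.0, 0.0, 0.0, 0.0, -0.0, 1],
[1.56, -0.0, 0.0, 0.0, 0.0, -0.0, 1],
[1.56, -0.0, 0.0, 0.0, 0.0, -0.0, 1],
[1.56, -0.01, 0.0, 0.0, 0.0, -0.0, 1],
[1.56, 0.0, 0.0, 0.0, 0.0, -0.1, 1],
# -> [421.8  -1.6  12. ]
```

View pics/s15z.png

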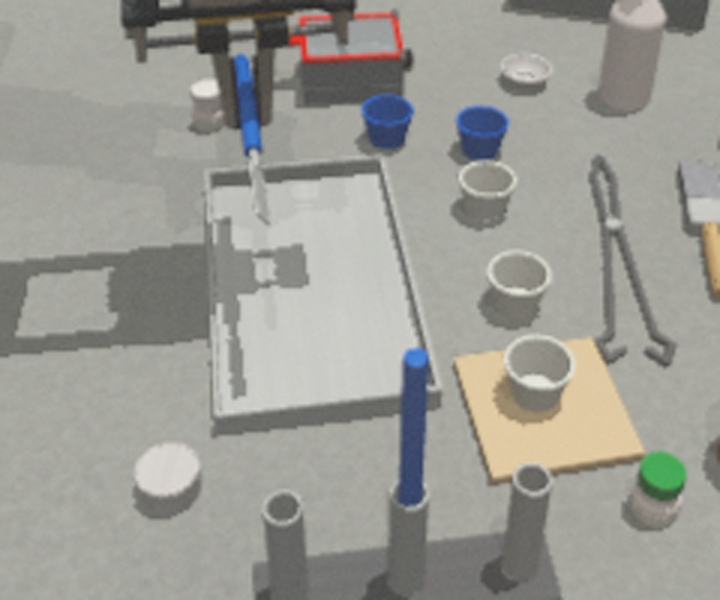

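Request:
send_rows --pt "2.0 -0.15 0.1 0.4 0 0.2 1" --pt "2.0 -0.15 0.1 0.4 0 0.2 1" --pt "2.0 -0.15 0.1 0.4 0 0.2 1" --pt "2.0 -0.1 0.1 0.3 0 0.2 1" --pt "1.6 0 0 0 0 0 1" --pt "1.6 0 0 0 0 0 1" --pt "1.4 0 0 0 0 0 1" --pt "0 0 0 0 0 0 1" --pt "0 0 0 0 0 0 1"

```text
t: 31.62
ee_pos: [420.1, -6.4, 35.4]
tcp_rot: [2.781, 1.55, 2.85]
force: [0.4, -0.4, -1.1]
width: 0.165
```

Run:
```python
from plan import *
show()
z=np.array([.996,.086,0]); z/=np.linalg.norm(z); x=np.array([0,0,-1.]); R=np.stack([x,np.cross(z,x),z],1)
steps([((421.8,-1.6,11),R,3)],1)
shot('side','s16')
a=cv2.imread('pics/s16.png')[150:350,180:420]; cv2.imwrite('pics/s16z.png',cv2.resize(a,None,fx=3,fy=3,interpolation=cv2.INTER_CUBIC))
```

```text
t 31.62 tcp [420.1  -6.4  35.4] x [-0.02   0.006 -1.   ] z [ 0.997  0.069 -0.02 ] q [-0.024  0.335  2.184  0.009  0.642 -0.1  ] F [ 0.4 -0.4 -1.1] w 15.2
[0.81, 0.15, 0.08, -0.3, -0.4, -0.1, 1],
[0.81, 0.15, 0.08, -0.4, -0.3, -0.2, 1],
[0.82, 0.16, 0.08, -0.3, -0.4, -0.1, 1],
# -> [421.8  -1.6  11. ]
```

View pics/s16z.png

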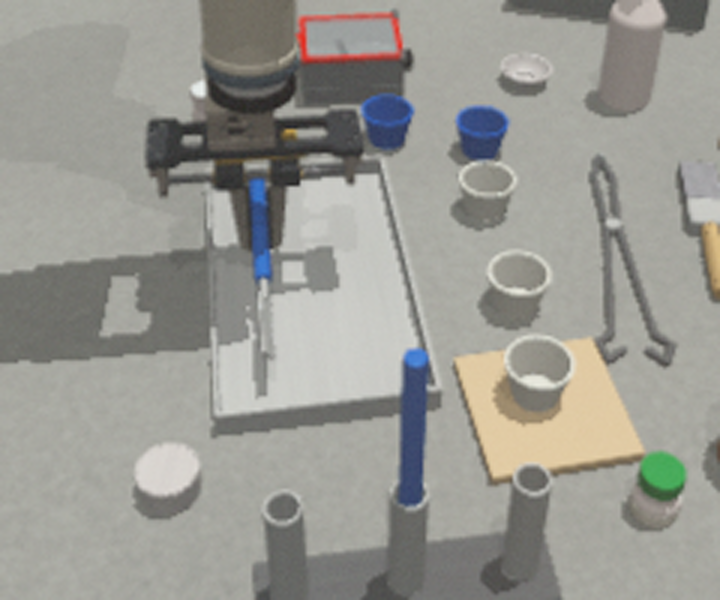

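Request:
send_rows --pt "0.8 0.1 0.05 -0.3 -0.3 0 1" --pt "0.8 0.1 0.05 -0.3 -0.3 0 1" --pt "0.6 0.1 0 -0.3 -0.3 0 1" --pt "0 0 0 0 0 0 1" --pt "0 0 0 0 0 0 1"

```text
t: 32.3
ee_pos: [421.2, -2.7, 12.8]
tcp_rot: [1.657, 1.563, 1.743]
force: [-0.1, 0.4, -0.8]
width: 0.165
```

Request:
send_rows --pt "0.3 0 0 0 0 0 1" --pt "0 0 0 0 0 0 0.5" --pt "0 0 0 0 0 0 0.2" --pt "0 0 0 0 0 0 0.2" --pt "-2 0 0 0 0 0 0.2" --pt "-4 0 0 0 0 0 0.2" --pt "-6 0 0 0 0 0 0.2" --pt "-6 0 0 0 0 0 0.2" --pt "-6 0 0 0 0 0 0" --pt "-6 0 0 0 0 0 0"

```text
t: 33.55
ee_pos: [418.8, -5.0, 315.8]
tcp_rot: [2.341, 1.56, 2.427]
force: [1.0, -0.1, -0.2]
width: 0.496
```

Run:
```python
from plan import *
show()
shot('side','s17');shot('top','t17')
a=cv2.imread('pics/s17.png')[150:350,180:420]; cv2.imwrite('pics/s17z.png',cv2.resize(a,None,fx=3,fy=3,interpolation=cv2.INTER_CUBIC))
jrows([[-1.3,-.1,1.65,0.3,1.5,-1.06]],0)
```

```text
t 33.55 tcp [418.8  -5.  315.8] x [-0.008  0.007 -1.   ] z [ 0.996  0.086 -0.008] q [-0.022 -0.07   1.905  0.007  1.315 -0.109] F [ 1.  -0.1 -0.2] w 45.6
[-1.3, -4.5, -0.0, 2.3, -0.9, 1.5, 0],
[-1.5, -4.5, -0.3, 2.2, -1.2, 1.3, 0],
[-1.7, -4.5, -0.6, 2.1, -1.5, 1.0, 0],
[-1.8, -4.5, -0.9, 2.0, -1.8, 0.7, 0],
[-2.0, -4.5, -1.2, 1.9, -2.0, 0.4, 0],
[-2.2, -4.4, -1.6, 1.8, -2.2, 0.1, 0],
[-2.4, -4.3, -1.9, 1.6, -2.3, -0.3, 0],
[-2.5, -4.1, -2.2, 1.5, -2.3, -0.7, 0],
[-2.7, -4.0, -2.5, 1.4, -2.3, -1.1, 0],
[-2.9, -3.8, -2.8, 1.2, -2.3, -1.6, 0],
# -> [ 228.5 -425.4  469.1] [ 0.31 -0.01 -0.95] [ 0.92 -0.24  0.3 ]
```

View pics/s17z.png

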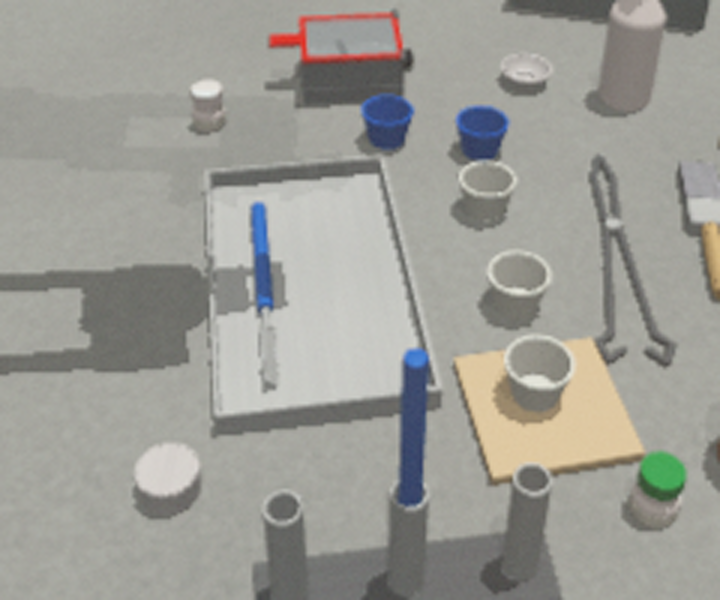

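Request:
send_rows --pt "-1.3 -4.5 0 2.3 -0.9 1.5 0" --pt "-1.5 -4.5 -0.3 2.2 -1.2 1.3 0" --pt "-1.7 -4.5 -0.6 2.1 -1.5 1.0 0" --pt "-1.8 -4.5 -0.9 2.0 -1.8 0.7 0" --pt "-2.0 -4.5 -1.2 1.9 -2.0 0.4 0" --pt "-2.2 -4.4 -1.6 1.8 -2.2 0.1 0" --pt "-2.4 -4.3 -1.9 1.6 -2.3 -0.3 0" --pt "-2.5 -4.1 -2.2 1.5 -2.3 -0.7 0" --pt "-2.7 -4.0 -2.5 1.4 -2.3 -1.1 0" --pt "-2.9 -3.8 -2.8 1.2 -2.3 -1.6 0"

```text
t: 34.9
ee_pos: [221.3, -434.1, 464.6]
tcp_rot: [0.237, 1.251, -0.017]
force: [0.4, -0.9, -0.1]
width: 0.5
```

Run:
```python
from plan import *
show()
d,n=dirs(60); R=np.stack([d,np.cross(-n,d),-n],1); A=np.array([532.5,-351.5,172])
qp,c=ik6(A-90*d+19*d,R,[-1.2,1.0,1.4,.97,2.02,-1.0]);print(qp.round(3),c)
np.save('qpA.npy',qp)
jrows([qp],-0.1)
```

```text
t 34.9 tcp [ 221.3 -434.1  464.6] x [ 0.315 -0.005 -0.949] z [ 0.919 -0.25   0.306] q [-1.329 -0.087  1.649  0.31   1.498 -1.085] F [ 0.4 -0.9 -0.1] w 46.0
[-1.159  1.061  1.328  1.077  1.989 -0.925] 6.284076823246737e-22
[4.0, 0.4, 2.5, 1.8, -0.2, 8.7, -0.1],
[3.9, 0.0, 2.3, 2.0, -0.1, 8.7, -0.1],
[3.8, -0.3, 2.2, 2.1, 0.0, 8.6, -0.1],
[3.6, -0.7, 2.0, 2.3, 0.1, 8.5, -0.1],
[3.4, -1.1, 1.8, 2.5, 0.1, 8.3, -0.1],
[3.2, -1.5, 1.7, 2.6, 0.1, 8.2, -0.1],
[2.9, -2.0, 1.5, 2.7, -0.0, 8.0, -0.1],
[2.5, -2.4, 1.4, 2.8, -0.1, 7.9, -0.1],
[2.1, -2.8, 1.2, 2.9, -0.3, 7.7, -0.1],
[1.6, -3.2, 1.0, 2.9, -0.4, 7.6, -0.1],
# -> [ 497. -413.  172.] [ 0.5   0.87 -0.  ] [ 0.87 -0.5  -0.  ]
```

Request:
send_rows --pt "4.0 0.4 2.5 1.8 -0.2 8.7 -0.1" --pt "3.9 0 2.3 2.0 -0.1 8.7 -0.1" --pt "3.8 -0.3 2.2 2.1 0 8.6 -0.1" --pt "3.6 -0.7 2.0 2.3 0.1 8.5 -0.1" --pt "3.4 -1.1 1.8 2.5 0.1 8.3 -0.1" --pt "3.2 -1.5 1.7 2.6 0.1 8.2 -0.1"

```text
t: 35.65
ee_pos: [415.4, -435.0, 294.8]
tcp_rot: [1.352, 0.525, 0.986]
force: [-0.2, 0.3, -0.1]
width: 0.548
```

Run:
```python
from plan import *
show()
jrows([np.load('qpA.npy')],-0.1)
```

```text
t 35.65 tcp [ 415.4 -435.   294.8] x [ 0.478  0.721 -0.502] z [ 0.874 -0.448  0.188] q [-1.235  0.613  1.447  0.785  1.8   -0.983] F [-0.2  0.3 -0.1] w 50.5
[3.0, -2.0, 1.4, 2.7, 0.2, 7.8, -0.1],
[2.6, -2.4, 1.2, 2.8, 0.1, 7.7, -0.1],
[2.2, -2.8, 1.1, 2.9, -0.0, 7.5, -0.1],
[1.8, -3.2, 0.9, 2.9, -0.2, 7.3, -0.1],
# -> [ 497. -413.  172.] [ 0.5   0.87 -0.  ] [ 0.87 -0.5  -0.  ]
```

Request:
send_rows --pt "2.9 -1.9 1.3 2.7 0.2 7.7 -0.1" --pt "2.4 -2.2 1.1 2.8 0.1 7.6 -0.1" --pt "1.9 -2.5 0.9 2.8 0 7.2 -0.1" --pt "1.2 -2.4 0.7 2.6 -0.2 6.5 -0.1" --pt "0 -0.4 0 0 0 0 -0.1" --pt "0 0 0 0 0 0 -0.1"

```text
t: 36.4
ee_pos: [488.5, -413.9, 168.7]
tcp_rot: [1.583, 0.004, 1.045]
force: [-0.8, -0.7, 0.3]
width: 0.552
```

Run:
```python
from plan import *
show()
d,n=dirs(60); R=np.stack([d,np.cross(-n,d),-n],1); A=np.array([532.5,-351.5,172])
steps([(A-35*d+17*d,R,3),(A+17*d,R,3)],-0.1)
```

```text
t 36.4 tcp [ 488.5 -413.9  168.7] x [ 0.502  0.865 -0.004] z [ 0.865 -0.502 -0.013] q [-1.171  1.057  1.338  1.063  1.987 -0.923] F [-0.8 -0.7  0.3] w 50.8
[1.93, 0.12, 0.22, -0.2, 0.0, 0.1, -0.1],
[1.94, 0.12, 0.23, -0.3, 0.1, 0.1, -0.1],
[1.93, 0.11, 0.23, -0.2, 0.0, 0.1, -0.1],
# -> [ 523.5 -367.1  172. ]
[1.17, -0.0, -0.0, -0.0, 0.0, -0.0, -0.1],
[1.16, -0.0, -0.0, -0.0, 0.0, -0.0, -0.1],
[1.17, -0.0, -0.01, -0.0, 0.0, -0.0, -0.1],
# -> [ 540.9 -336.8  172. ]
```

Request:
send_rows --pt "1.2 0.1 0.3 -0.2 0 0.1 -0.1" --pt "1.5 0.1 0.2 -0.2 0 0.1 -0.1" --pt "1.5 0.1 0.2 -0.2 0 0.1 -0.1" --pt "0 0 0 0 0 0 -0.1" --pt "0 0 0 0 0 0 -0.1"

```text
t: 37.02
ee_pos: [518.1, -380.2, 178.7]
tcp_rot: [1.561, 0.008, 1.045]
force: [0.7, 0.0, -0.4]
width: 0.549
```

Run:
```python
from plan import *
show()
d,n=dirs(60); R=np.stack([d,np.cross(-n,d),-n],1); A=np.array([532.5,-351.5,172])
steps([(A+17*d,R,4)],-0.1)
shot('side','s18')
a=cv2.imread('pics/s18.png')[200:400,180:420]; cv2.imwrite('pics/s18z.png',cv2.resize(a,None,fx=3,fy=3,interpolation=cv2.INTER_CUBIC))
```

```text
t 37.02 tcp [ 518.1 -380.2  178.7] x [ 0.502  0.865 -0.008] z [ 0.865 -0.502  0.01 ] q [-1.118  1.022  1.393  1.099  1.944 -0.948] F [ 0.7  0.  -0.4] w 50.5
[1.23, -0.16, -0.05, 0.1, 0.0, 0.1, -0.1],
[1.22, -0.16, -0.05, 0.2, 0.1, 0.1, -0.1],
[1.23, -0.16, -0.05, 0.1, -0.0, 0.2, -0.1],
[1.23, -0.16, -0.05, 0.2, 0.0, 0.1, -0.1],
# -> [ 541.  -336.7  172. ]
```

View pics/s18z.png

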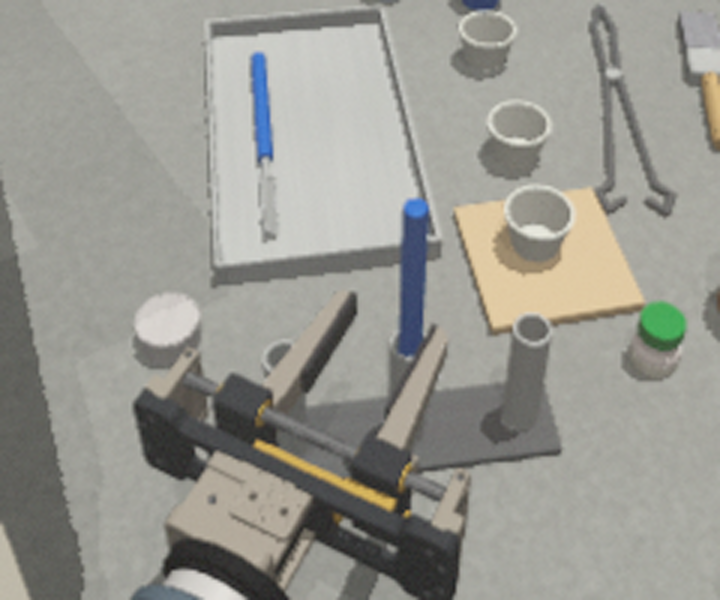

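Request:
send_rows --pt "1.2 -0.15 0 0.1 0 0.1 -0.1" --pt "1.2 -0.15 0 0.2 0 0.1 -0.1" --pt "1.2 -0.15 0 0.1 0 0.1 -0.1" --pt "1.0 -0.1 -0.1 0.2 0 0.1 -0.1" --pt "0 0 0 0 0 0 -0.1"

```text
t: 37.7
ee_pos: [541.6, -337.0, 171.6]
tcp_rot: [1.574, -0.0, 1.045]
force: [-0.1, -0.2, -0.1]
width: 0.55
```

Request:
send_rows --pt "0 0 0 0 0 0 1" --pt "0 0 0 0 0 0 1" --pt "0 0 0 0 0 0 1" --pt "0 0 0 0 0 0 1" --newtons 25

```text
t: 38.2
ee_pos: [541.4, -337.8, 171.8]
tcp_rot: [1.573, 0.0, 1.044]
force: [-0.5, 0.1, -0.3]
width: 0.166
```

Run:
```python
from plan import *
show()
shot('side','s19')
a=cv2.imread('pics/s19.png')[200:400,180:420]; cv2.imwrite('pics/s19z.png',cv2.resize(a,None,fx=3,fy=3,interpolation=cv2.INTER_CUBIC))
```

```text
t 38.2 tcp [ 541.4 -337.8  171.8] x [ 0.503  0.864 -0.   ] z [ 0.864 -0.503 -0.002] q [-1.065  1.011  1.462  1.133  1.894 -0.972] F [-0.5  0.1 -0.3] w 15.3
```

View pics/s19z.png

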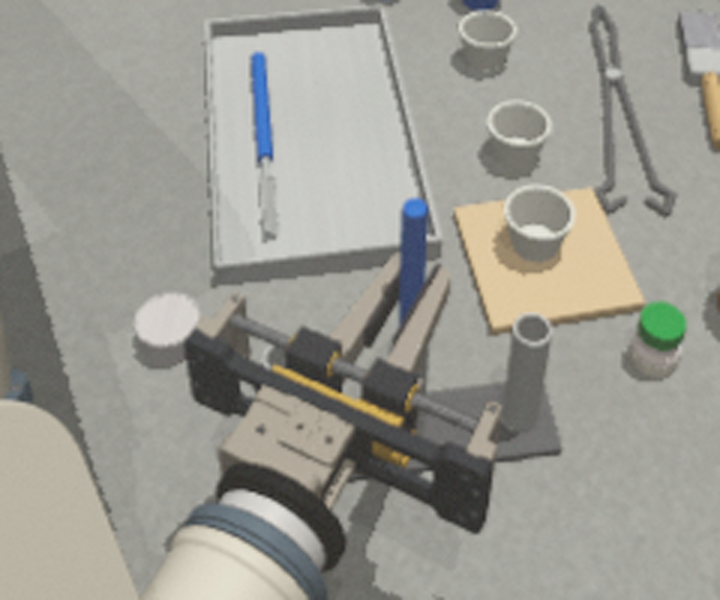

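Gripped. Lift.

Request:
send_rows --pt "0 1.3 0 0 0 0 1" --pt "0 2.5 0 0 0 0 1" --pt "0 2.5 0 0 0 0 1" --pt "0 2.5 0 0 0 0 1" --pt "0 2.5 0 0 0 0 1" --pt "0 2.5 0 0 0 0 1" --pt "0 1.5 0 0 0 0 1" --pt "0 0 0 0 0 0 1"

```text
t: 39.25
ee_pos: [541.5, -337.7, 339.9]
tcp_rot: [1.567, 0.003, 1.044]
force: [-0.5, -0.6, -0.6]
width: 0.164
```

Run:
```python
from plan import *
show()
z=np.array([.996,.086,0]); z/=np.linalg.norm(z); x=np.array([0,0,-1.]); R=np.stack([x,np.cross(z,x),z],1)
qt,c=ik6(np.array([501.4,5.2,175]),R,[-.0,.1,1.9,0,1.1,-.1])
q=np.array(r.sense()['joint_positions']); np.save('qtA.npy',qt)
for k in np.linspace(0,1,9):
    P,M=fk(q+(qt-q)*k); g=P-17*M[:,0]; print(P.round(),'blade',(g-160*M[:,1]).round(),'butt',(g+80*M[:,1]).round())
jrows([qt],1)
```

```text
t 39.25 tcp [ 541.5 -337.7  339.9] x [ 0.502  0.865 -0.003] z [ 0.865 -0.502  0.004] q [-1.065  0.774  1.484  1.206  1.976 -0.768] F [-0.5 -0.6 -0.6] w 15.1
[ 541. -337.  341.] blade [ 533. -353.  181.] butt [ 532. -352.  421.]
[ 560. -247.  304.] blade [ 524. -284.  152.] butt [ 568. -252.  385.]
[ 557. -169.  266.] blade [ 504. -235.  129.] butt [ 579. -160.  345.]
[ 541. -109.  231.] blade [ 482. -204.  116.] butt [570. -83. 303.]
[520. -67. 202.] blade [ 465. -189.  112.] butt [549. -24. 265.]
[501. -41. 180.] blade [ 459. -183.  118.] butt [526.  17. 232.]
[491. -25. 168.] blade [ 466. -180.  134.] butt [507.  44. 208.]
[491. -12. 166.] blade [ 486. -173.  159.] butt [497.  64. 194.]
[501.   5. 175.] blade [ 515. -154.  192.] butt [495.  85. 192.]
[4.9, -1.9, -1.4, 3.7, 4.2, -6.0, 1],
[4.7, -1.6, -1.4, 3.0, 3.9, -6.4, 1],
[4.3, -1.3, -1.4, 2.3, 3.5, -6.7, 1],
[4.0, -1.1, -1.3, 1.6, 3.1, -6.9, 1],
[3.6, -0.8, -1.3, 0.9, 2.6, -7.0, 1],
[3.2, -0.6, -1.2, 0.3, 2.0, -7.1, 1],
[2.7, -0.4, -1.1, -0.3, 1.4, -7.1, 1],
[2.3, -0.2, -1.0, -0.9, 0.8, -7.1, 1],
[1.9, -0.0, -0.9, -1.5, 0.1, -6.9, 1],
[1.4, 0.2, -0.7, -2.0, -0.6, -6.7, 1],
[1.0, 0.3, -0.5, -2.5, -1.2, -6.4, 1],
[0.6, 0.5, -0.2, -2.9, -1.9, -6.0, 1],
[0.2, 0.7, 0.1, -3.2, -2.5, -5.5, 1],
[-0.2, 0.9, 0.3, -3.6, -3.1, -5.0, 1],
[-0.6, 1.0, 0.6, -3.8, -3.6, -4.5, 1],
# -> [501.4   5.2 175. ] [-0. -0. -1.] [ 1.    0.09 -0.  ]
```

Request:
send_rows --pt "2.4 -0.9 -0.7 1.8 2.1 -3.0 1" --pt "4.5 -1.7 -1.4 3.4 4.0 -6.2 1" --pt "4.4 -1.4 -1.4 2.7 3.7 -6.5 1" --pt "4.2 -1.2 -1.4 2.0 3.3 -6.8 1" --pt "3.8 -1.0 -1.3 1.3 2.9 -7.0 1" --pt "3.4 -0.7 -1.2 0.6 2.3 -7.0 1" --pt "3.0 -0.5 -1.2 0 1.7 -7.1 1" --pt "2.5 -0.3 -1.1 -0.6 1.1 -7.1 1"

```text
t: 40.25
ee_pos: [512.3, -66.5, 189.0]
tcp_rot: [2.046, 0.803, 1.712]
force: [0.6, -0.4, -1.2]
width: 0.163
```

Run:
```python
from plan import *
show()
jrows([np.load('qtA.npy')],1)
```

```text
t 40.25 tcp [512.3 -66.5 189. ] x [-0.097  0.687 -0.72 ] z [ 0.927 -0.201 -0.318] q [-0.523  0.499  1.72   0.582  1.477 -0.413] F [ 0.6 -0.4 -1.2] w 15.0
[2.3, 0.0, -1.0, -1.8, 0.1, -8.6, 1],
[1.6, 0.3, -0.7, -2.6, -0.9, -8.2, 1],
[0.9, 0.6, -0.4, -3.2, -1.8, -7.7, 1],
[0.3, 0.8, -0.0, -3.8, -2.8, -7.1, 1],
[-0.3, 1.1, 0.4, -4.3, -3.7, -6.3, 1],
[-0.8, 1.4, 0.8, -4.7, -4.5, -5.5, 1],
# -> [501.4   5.2 175. ] [-0. -0. -1.] [ 1.    0.09 -0.  ]
```

Request:
send_rows --pt "2.1 0 -1.0 -1.8 0.1 -8.5 1" --pt "1.5 0.2 -0.7 -2.6 -0.9 -8.1 1" --pt "0.8 0.4 -0.4 -3.1 -1.8 -7.5 1" --pt "0.3 0.6 0 -3.6 -2.7 -6.8 1" --pt "-0.2 0.8 0.3 -4.0 -3.5 -5.9 1" --pt "-0.5 0.9 0.6 -4.2 -4.2 -4.5 1" --pt "0 0 0 0 0 0 1" --pt "0 0 0 0 0 0 1"

```text
t: 41.25
ee_pos: [494.5, -3.6, 164.7]
tcp_rot: [2.27, 1.547, 2.354]
force: [-0.5, -0.6, -0.1]
width: 0.167
```

Run:
```python
from plan import *
show()
z=np.array([.996,.086,0]); z/=np.linalg.norm(z); x=np.array([0,0,-1.]); R=np.stack([x,np.cross(z,x),z],1)
steps([((501.4,5.2,30),R,8)],1)
```

```text
t 41.25 tcp [494.5  -3.6 164.7] x [-0.017  0.017 -1.   ] z [ 0.996  0.084 -0.016] q [-0.022  0.219  1.945  0.02   0.996 -0.117] F [-0.5 -0.6 -0.1] w 15.3
[1.68, 0.07, 0.12, -0.0, -0.1, -0.1, 1],
[1.69, 0.07, 0.12, -0.0, -0.1, -0.2, 1],
[1.68, 0.08, 0.12, -0.0, -0.1, -0.1, 1],
[1.69, 0.09, 0.11, -0.1, -0.1, -0.1, 1],
[1.68, 0.08, 0.11, 0.0, -0.2, -0.2, 1],
[1.68, 0.09, 0.1, 0.0, -0.1, -0.1, 1],
[1.69, 0.1, 0.1, -0.0, -0.1, -0.1, 1],
[1.68, 0.09, 0.1, -0.0, -0.1, -0.2, 1],
# -> [501.4   5.2  30. ]
```

Request:
send_rows --pt "1.7 0.1 0.1 0 -0.1 -0.1 1" --pt "1.7 0.1 0.1 0 -0.1 -0.1 1" --pt "1.7 0.1 0.1 0 -0.1 -0.1 1" --pt "1.7 0.1 0.1 0 -0.1 -0.1 1" --pt "1.7 0.1 0.1 0 -0.1 -0.1 1" --pt "1.7 0.1 0.1 0 -0.1 -0.2 1" --pt "1.5 0 0 0 -0.1 -0.1 1" --pt "1.0 0 0 0 0 0 1" --pt "0 0 0 0 0 0 1" --pt "0 0 0 0 0 0 1"

```text
t: 42.5
ee_pos: [497.4, -2.8, 28.4]
tcp_rot: [2.594, 1.548, 2.657]
force: [-0.1, 1.1, -1.0]
width: 0.162
```

Run:
```python
from plan import *
show()
z=np.array([.996,.086,0]); z/=np.linalg.norm(z); x=np.array([0,0,-1.]); R=np.stack([x,np.cross(z,x),z],1)
steps([((501.4,2,10),R,3)],1)
shot('side','s20')
a=cv2.imread('pics/s20.png')[150:350,180:420]; cv2.imwrite('pics/s20z.png',cv2.resize(a,None,fx=3,fy=3,interpolation=cv2.INTER_CUBIC))
```

```text
t 42.5 tcp [497.4  -2.8  28.4] x [-0.02  0.01 -1.  ] z [ 0.998  0.063 -0.019] q [-0.016  0.435  2.027  0.016  0.699 -0.091] F [-0.1  1.1 -1. ] w 14.9
[0.61, 0.15, 0.16, -0.4, -0.4, -0.2, 1],
[0.62, 0.14, 0.15, -0.5, -0.3, -0.3, 1],
[0.61, 0.15, 0.15, -0.4, -0.4, -0.2, 1],
# -> [501.4   2.   10. ]
```

View pics/s20z.png

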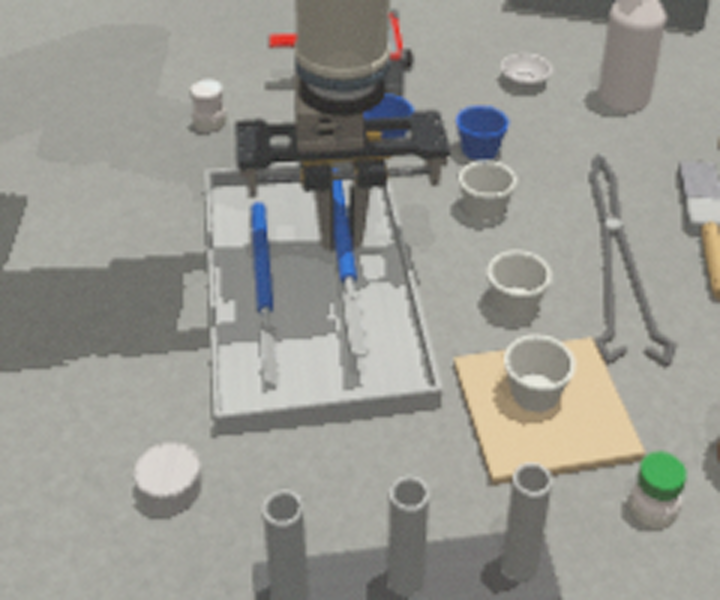

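Request:
send_rows --pt "0.6 0.1 0.1 -0.4 -0.4 -0.2 1" --pt "0.6 0.1 0.1 -0.4 -0.3 -0.2 1" --pt "0.5 0.1 0 -0.4 -0.3 -0.2 1" --pt "0 0 0 0 0 0 1" --pt "0 0 0 0 0 0 0.5" --pt "0 0 0 0 0 0 0.2" --pt "0 0 0 0 0 0 0.2" --pt "-2 0 0 0 0 0 0.2" --pt "-4 0 0 0 0 0 0.2" --pt "-6 0 0 0 0 0 0.2" --pt "-6 0 0 0 0 0 0"

```text
t: 43.92
ee_pos: [496.8, 0.7, 192.7]
tcp_rot: [2.966, 1.564, 3.052]
force: [1.4, -0.0, -0.2]
width: 0.487
```

Run:
```python
from plan import *
show()
shot('side','s21');shot('top','t21')
a=cv2.imread('pics/s21.png')[150:350,180:420]; cv2.imwrite('pics/s21z.png',cv2.resize(a,None,fx=3,fy=3,interpolation=cv2.INTER_CUBIC))
a=cv2.imread('pics/t21.png')[130:290,180:440]; cv2.imwrite('pics/t21z.png',cv2.resize(a,None,fx=3,fy=3,interpolation=cv2.INTER_CUBIC))
W=cloud('top',np.load('pics/t21_d.npy'))
for n,b in dict(c1=(278,170,301,194),c2=(317,168,339,191),base=(350,168,373,190)).items():
    A=W[b[1]:b[3],b[0]:b[2]].reshape(-1,3);A=A[(A[:,2]>(37 if n=='base' else 25))&(A[:,2]<70)]
    if len(A)>10: print(n,cv2.minEnclosingCircle(A[:,:2].astype(np.float32)))
```

```text
t 43.92 tcp [496.8   0.7 192.7] x [-0.007  0.001 -1.   ] z [ 0.996  0.085 -0.006] q [-2.000e-03  1.810e-01  1.920e+00  1.000e-03  1.046e+00 -8.800e-02] F [ 1.4 -0.  -0.2] w 44.8
c1 ((652.0967407226562, 70.59119415283203), 29.30939483642578)
c2 ((661.7933959960938, -69.89640808105469), 29.573278427124023)
base ((658.016357421875, -190.637939453125), 30.299013137817383)
```

View pics/s21z.png

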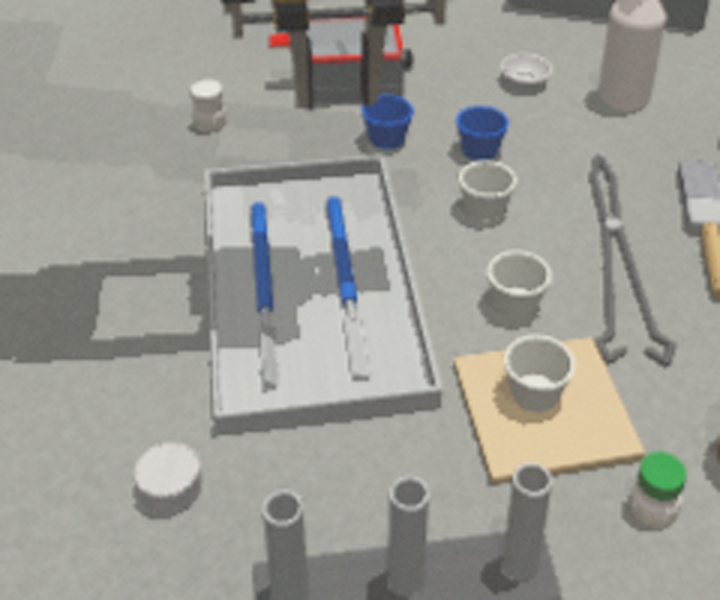

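View pics/t21z.png

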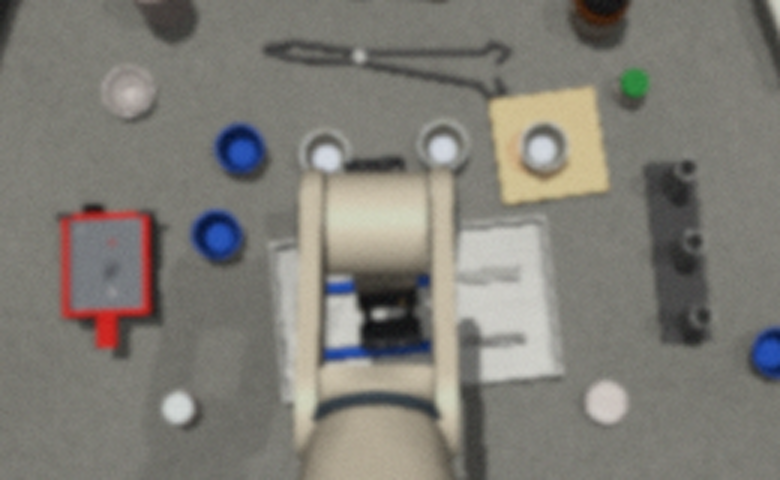

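Run:
```python
from plan import *
z=np.array([1.,0,0]); x=np.array([0,0,-1.]); R=np.stack([x,np.cross(z,x),z],1)
steps([((662,-70.2,120),R,5),((662,-70.2,29),R,5)],-1)
```

```text
[1.56, -1.69, 3.08, 1.0, 0.1, -0.0, -1],
[1.55, -1.63, 3.11, 1.0, 0.0, -0.0, -1],
[1.55, -1.58, 3.14, 0.9, 0.1, -0.0, -1],
[1.55, -1.53, 3.16, 1.0, 0.0, -0.0, -1],
[1.55, -1.48, 3.19, 1.0, 0.1, -0.0, -1],
# -> [662.  -70.2 120. ]
[1.82, 0.0, 0.0, 0.0, -0.0, -0.0, -1],
[1.82, 0.0, 0.0, 0.0, -0.0, -0.0, -1],
[1.82, 0.0, 0.0, 0.0, -0.0, -0.0, -1],
[1.82, 0.0, 0.01, 0.0, -0.0, -0.0, -1],
[1.82, 0.0, -0.0, 0.0, -0.0, -0.0, -1],
# -> [662.  -70.2  29. ]
```

Request:
send_rows --pt "0.5 -1.0 2.0 1.0 0 0 -1" --pt "1.3 -1.6 3.0 1.0 0 0 -1" --pt "1.5 -1.6 3.1 1.0 0 0 -1" --pt "1.5 -1.5 3.1 1.0 0 0 -1" --pt "1.2 -1.2 2.5 1.0 0 0 -1" --pt "0 0 0 0 0 0 -1" --pt "0 0 0 0 0 0 -1" --pt "0 0 0 0 0 0 -1"

```text
t: 45.02
ee_pos: [643.5, -62.8, 135.1]
tcp_rot: [0.247, 1.565, 0.243]
force: [-0.0, 0.5, 0.1]
width: 0.998
```

Run:
```python
from plan import *
show()
z=np.array([1.,0,0]); x=np.array([0,0,-1.]); R=np.stack([x,np.cross(z,x),z],1)
steps([((662,-70.2,60),R,5),((662,-70.2,29),R,3)],-1)
```

```text
t 45.02 tcp [643.5 -62.8 135.1] x [ 0.005  0.001 -1.   ] z [ 1.    -0.004  0.005] q [-0.101  0.463  1.657  0.002  1.017 -0.098] F [-0.   0.5  0.1] w 91.8
[1.5, -0.15, 0.36, -0.0, 0.1, -0.0, -1],
[1.51, -0.15, 0.37, -0.1, 0.0, -0.0, -1],
[1.5, -0.15, 0.36, -0.0, 0.1, -0.0, -1],
[1.5, -0.15, 0.37, -0.1, 0.0, -0.1, -1],
[1.5, -0.14, 0.37, -0.0, 0.1, 0.0, -1],
# -> [662.  -70.2  60. ]
[1.03, -0.0, -0.0, -0.0, 0.0, 0.0, -1],
[1.04, -0.0, -0.0, -0.0, 0.0, 0.0, -1],
[1.03, -0.0, -0.0, -0.0, 0.0, 0.0, -1],
# -> [662.  -70.2  29. ]
```

Request:
send_rows --pt "1.5 -0.15 0.4 0 0.1 0 -1" --pt "1.5 -0.15 0.4 0 0 0 -1" --pt "1.5 -0.15 0.4 0 0.1 0 -1" --pt "1.3 -0.15 0.3 0 0 0 -1" --pt "0.5 0 0.1 0 0 0 -1" --pt "0 0 0 0 0 0 -1" --pt "0 0 0 0 0 0 -1"

```text
t: 45.9
ee_pos: [659.8, -68.4, 67.7]
tcp_rot: [0.919, 1.569, 0.916]
force: [0.4, 0.6, 1.1]
width: 0.998
```

Run:
```python
from plan import *
show()
z=np.array([1.,0,0]); x=np.array([0,0,-1.]); R=np.stack([x,np.cross(z,x),z],1)
steps([((662,-70.2,29),R,4)],-1)
```

```text
t 45.9 tcp [659.8 -68.4  67.7] x [ 0.001  0.001 -1.   ] z [ 1.    -0.003  0.001] q [-0.106  0.567  1.655  0.002  0.919 -0.105] F [0.4 0.6 1.1] w 91.8
[0.97, -0.05, 0.05, -0.0, 0.0, -0.0, -1],
[0.96, -0.04, 0.06, -0.1, 0.0, -0.0, -1],
[0.97, -0.05, 0.05, -0.0, 0.0, -0.1, -1],
[0.97, -0.04, 0.06, -0.1, 0.1, 0.0, -1],
# -> [662.  -70.2  29. ]
```

Request:
send_rows --pt "1.0 -0.05 0.05 0 0 0 -1" --pt "1.0 -0.05 0.05 0 0 0 -1" --pt "1.0 -0.05 0.05 0 0 0 -1" --pt "0.8 -0.05 0.05 0 0 0 -1" --pt "0 0 0 0 0 0 -1"

```text
t: 46.52
ee_pos: [662.0, -70.5, 27.4]
tcp_rot: [0.69, 1.569, 0.687]
force: [-0.5, 0.6, -0.9]
width: 1.001
```

Run:
```python
from plan import *
show()
shot('side','s22')
a=cv2.imread('pics/s22.png')[150:330,230:440]; cv2.imwrite('pics/s22z.png',cv2.resize(a,None,fx=3.3,fy=3.3,interpolation=cv2.INTER_CUBIC))
```

```text
t 46.52 tcp [662.  -70.5  27.4] x [ 0.002  0.001 -1.   ] z [ 1.    -0.003  0.002] q [-0.109  0.622  1.666  0.002  0.852 -0.108] F [-0.5  0.6 -0.9] w 92.1
```

View pics/s22z.png

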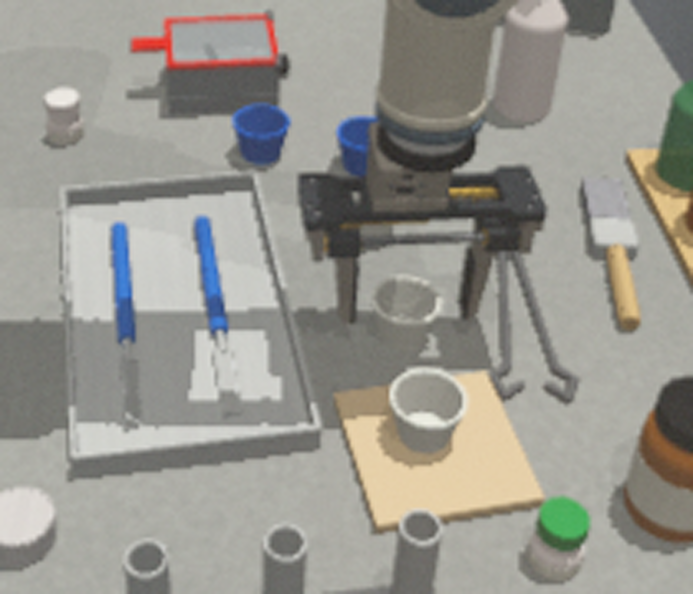

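Request:
send_rows --pt "0 0 0 0 0 0 1" --pt "0 0 0 0 0 0 1" --pt "0 0 0 0 0 0 1" --pt "0 0 0 0 0 0 1" --newtons 20

```text
t: 47.08
ee_pos: [662.9, -70.6, 28.8]
tcp_rot: [0.309, 1.567, 0.306]
force: [-0.5, 0.1, -0.6]
width: 0.631
```

Request:
send_rows --pt "-1 0 0 0 0 0 1" --pt "-2 0 0 0 0 0 1" --pt "-2.5 0 0 0 0 0 1" --pt "-2 0 0 0 0 0 1" --pt "0 0 0 0 0 0 1" --pt "0 0 0 0 0 0 1"

```text
t: 47.82
ee_pos: [663.7, -70.8, 111.4]
tcp_rot: [0.108, 1.563, 0.105]
force: [0.4, 0.7, -0.7]
width: 0.629
```

Run:
```python
from plan import *
show()
shot('side','s23')
a=cv2.imread('pics/s23.png')[150:330,230:440]; cv2.imwrite('pics/s23z.png',cv2.resize(a,None,fx=3.3,fy=3.3,interpolation=cv2.INTER_CUBIC))
z=np.array([1.,0,0]); x=np.array([0,0,-1.]); R=np.stack([x,np.cross(z,x),z],1)
steps([((657.8,-190,105),R,5),((657.8,-190,60),R,4)],1)
```

```text
t 47.83 tcp [663.7 -70.8 111.4] x [ 0.007  0.001 -1.   ] z [ 1.    -0.003  0.007] q [-0.109  0.517  1.626  0.002  0.991 -0.108] F [ 0.4  0.7 -0.7] w 57.9
[0.12, -2.38, -0.11, -0.0, 0.1, -0.0, 1],
[0.13, -2.39, -0.12, -0.1, 0.1, -0.0, 1],
[0.12, -2.38, -0.11, 0.0, 0.1, -0.0, 1],
[0.13, -2.39, -0.12, -0.0, 0.0, -0.0, 1],
[0.12, -2.38, -0.12, -0.1, 0.1, -0.0, 1],
# -> [ 657.8 -190.   105. ]
[1.13, -0.0, -0.0, 0.0, 0.0, -0.0, 1],
[1.12, -0.0, -0.0, 0.0, 0.0, -0.0, 1],
[1.13, -0.0, -0.0, 0.0, 0.0, -0.0, 1],
[1.12, -0.0, -0.0, 0.0, 0.0, -0.0, 1],
# -> [ 657.8 -190.    60. ]
```

View pics/s23z.png

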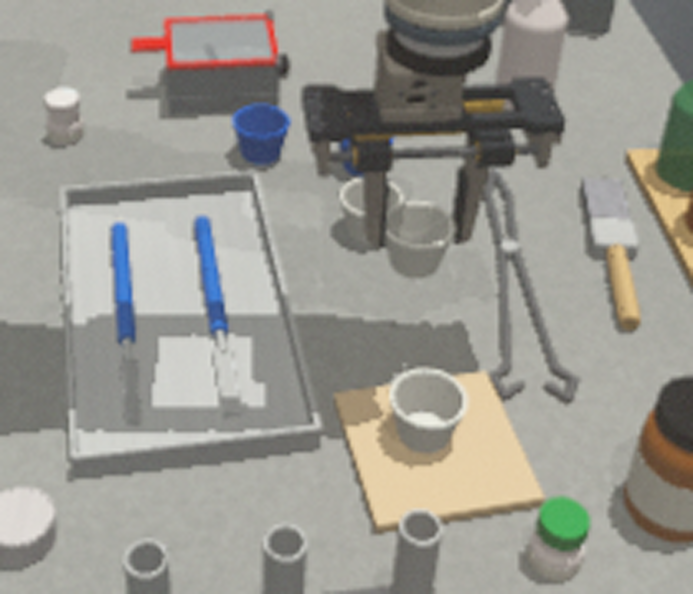

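Run:
```python
from plan import *
S=cloud('side',np.load('pics/s11_d.npy'));
for n,b in dict(base=(343,258,376,292),c2=(338,232,368,258),c1=(330,203,355,224)).items():
    A=S[b[1]:b[3],b[0]:b[2]].reshape(-1,3); zr=54 if n=='base' else 42
    A=A[(A[:,2]>zr-6)&(A[:,2]<zr+5)]; print(n,len(A),cv2.minEnclosingCircle(A[:,:2].astype(np.float32)))
for f in('top0','t10','t17','t21'):
    W=cloud('top',np.load(f'pics/{f}_d.npy'))
    o=[]
    for n,b in dict(c1=(278,170,301,194),c2=(317,168,339,191),base=(350,168,373,190)).items():
        A=W[b[1]:b[3],b[0]:b[2]].reshape(-1,3);A=A[(A[:,2]>(37 if n=='base' else 25))&(A[:,2]<70)]
        if len(A)>10: c=cv2.minEnclosingCircle(A[:,:2].astype(np.float32)); o.append(np.round([*c[0],c[1]],1))
    print(f,o)
```

```text
base 145 ((656.2753295898438, -188.9752655029297), 30.820453643798828)
c2 108 ((660.9749755859375, -68.86216735839844), 30.236408233642578)
c1 90 ((650.5062866210938, 71.91324615478516), 31.095361709594727)
top0 [array([652.3,  70.8,  30. ]), array([662.3, -70.4,  30. ]), array([ 657.6, -189.6,   30. ])]
t10 [array([651.9,  70.7,  29.8]), array([661.9, -71.2,  30.1]), array([ 658.1, -190.4,   30.6])]
t17 [array([651.7,  71.1,  29.6]), array([661.9, -70. ,  30.1]), array([ 657.3, -188.3,   30.4])]
t21 [array([652.1,  70.6,  29.3]), array([661.8, -69.9,  29.6]), array([ 658. , -190.6,   30.3])]
```

Request:
send_rows --pt "0 -1.2 0 0 0 0 1" --pt "0.1 -2.4 -0.1 0 0.1 0 1" --pt "0.1 -2.4 -0.1 0 0.1 0 1" --pt "0.1 -2.4 -0.1 0 0.1 0 1" --pt "0.1 -2.0 -0.1 0 0.1 0 1" --pt "0 -0.8 0 0 0 0 1" --pt "0 0 0 0 0 0 1" --pt "0 0 0 0 0 0 1"

```text
t: 48.88
ee_pos: [656.9, -193.1, 103.9]
tcp_rot: [2.857, 1.566, 2.852]
force: [0.5, 0.4, -1.0]
width: 0.63
```

Run:
```python
from plan import *
show()
z=np.array([1.,0,0]); x=np.array([0,0,-1.]); R=np.stack([x,np.cross(z,x),z],1)
steps([((657.5,-189.7,95),R,3)],1)
```

```text
t 48.88 tcp [ 656.9 -193.1  103.9] x [-0.005  0.001 -1.   ] z [ 1.    -0.006 -0.005] q [-0.288  0.556  1.578  0.     1.012 -0.282] F [ 0.5  0.4 -1. ] w 57.9
[0.3, 0.11, 0.02, -0.1, -0.1, -0.0, 1],
[0.29, 0.11, 0.02, -0.1, -0.1, -0.1, 1],
[0.3, 0.12, 0.02, -0.1, -0.1, 0.0, 1],
# -> [ 657.5 -189.7   95. ]
```

Request:
send_rows --pt "0.3 0.15 0 -0.1 -0.1 0 1" --pt "0.3 0.15 0 -0.1 -0.1 0 1" --pt "0.3 0.1 0 -0.1 -0.1 0 1" --pt "0 0 0 0 0 0 1" --pt "0 0 0 0 0 0 1"

```text
t: 49.5
ee_pos: [657.2, -186.5, 94.3]
tcp_rot: [1.06, 1.569, 1.062]
force: [0.4, 0.4, -0.1]
width: 0.63
```

Run:
```python
from plan import *
show()
z=np.array([1.,0,0]); x=np.array([0,0,-1.]); R=np.stack([x,np.cross(z,x),z],1)
steps([((657.5,-189.7,60),R,5)],1)
```

```text
t 49.5 tcp [ 657.2 -186.5   94.3] x [ 0.001  0.002 -1.   ] z [1.    0.003 0.001] q [-0.28   0.562  1.592  0.002  0.987 -0.284] F [ 0.4  0.4 -0.1] w 58.0
[0.69, -0.07, 0.01, 0.0, 0.0, -0.0, 1],
[0.68, -0.06, 0.0, 0.1, 0.0, -0.0, 1],
[0.69, -0.07, 0.01, -0.0, 0.0, -0.1, 1],
[0.68, -0.06, 0.0, 0.0, 0.0, 0.0, 1],
[0.69, -0.07, 0.01, 0.1, 0.1, 0.0, 1],
# -> [ 657.5 -189.7   60. ]
```

Request:
send_rows --pt "0.7 -0.1 0 0 0 0 1" --pt "0.7 -0.05 0 0 0 0 1" --pt "0.6 -0.05 0 0 0 0 1" --pt "0.4 0 0 0 0 0 1" --pt "0 0 0 0 0 0 1"

```text
t: 50.12
ee_pos: [656.9, -188.8, 68.0]
tcp_rot: [1.463, 1.569, 1.465]
force: [0.7, -0.1, -0.7]
width: 0.628
```

Request:
send_rows --pt "0.4 0 0.05 0 0 0 1" --pt "0.4 0 0 0 0 0 1" --pt "0 0 0 0 0 0 1"

```text
t: 50.5
ee_pos: [657.5, -189.0, 59.9]
tcp_rot: [1.273, 1.569, 1.276]
force: [-0.7, -0.3, -0.4]
width: 0.63
```

Request:
send_rows --pt "0.2 0 0 0 0 0 1" --pt "0 0 0 0 0 0 1"

```text
t: 50.75
ee_pos: [657.7, -189.3, 58.6]
tcp_rot: [0.707, 1.569, 0.709]
force: [-0.3, 0.0, 0.1]
width: 0.627
```

Request:
send_rows --pt "0 0 0 0 0 0 0" --pt "0 0 0 0 0 0 -1" --pt "0 0 0 0 0 0 -1" --pt "-2 0 0 0 0 0 -1" --pt "-4 0 0 0 0 0 -1" --pt "-4 0 0 0 0 0 -1" --pt "0 4 0 0 0 0 -1" --pt "0 4 0 0 0 0 -1"

```text
t: 51.75
ee_pos: [659.4, -110.1, 168.1]
tcp_rot: [0.031, 1.564, 0.03]
force: [0.0, 1.3, -0.5]
width: 1.0
```

Run:
```python
from plan import *
show()
shot('side','s24');shot('top','t24')
a=cv2.imread('pics/s24.png')[150:330,230:440]; cv2.imwrite('pics/s24z.png',cv2.resize(a,None,fx=3.3,fy=3.3,interpolation=cv2.INTER_CUBIC))
for f in('t24',):
    W=cloud('top',np.load(f'pics/{f}_d.npy'))
    for n,b in dict(c1=(278,170,301,194),c2=(317,168,339,191),base=(350,165,373,190)).items():
        A=W[b[1]:b[3],b[0]:b[2]].reshape(-1,3);A=A[(A[:,2]>(54 if n=='base' else 25))&(A[:,2]<90)]
        if len(A)>10: c=cv2.minEnclosingCircle(A[:,:2].astype(np.float32)); print(n,np.round([*c[0],c[1]],1),np.median(A[:,2]))
```

```text
t 51.75 tcp [ 659.4 -110.1  168.1] x [ 0.007  0.    -1.   ] z [ 1.    -0.001  0.007] q [-0.169  0.459  1.581  0.002  1.094 -0.168] F [ 0.   1.3 -0.5] w 92.0
c1 [652.   70.4  29.6] 39.67660419439756
base [ 657.5 -189.2   30. ] 68.16274344386815
```

View pics/s24z.png

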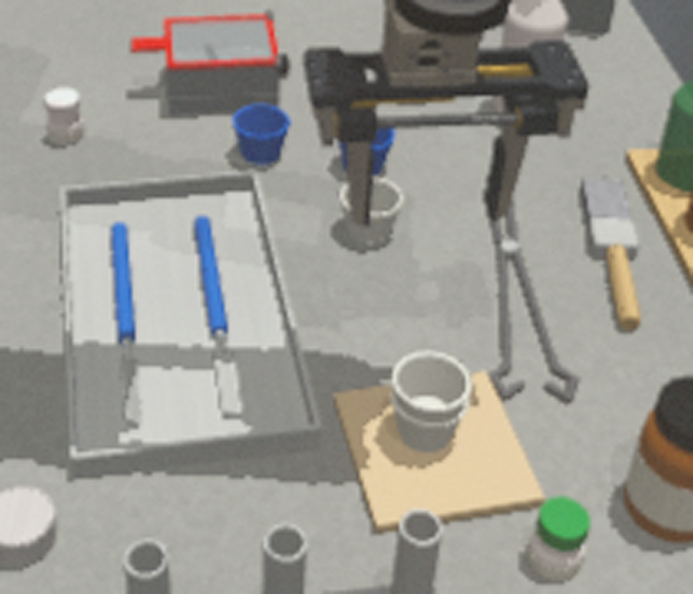

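Run:
```python
from plan import *
z=np.array([1.,0,0]); x=np.array([0,0,-1.]); R=np.stack([x,np.cross(z,x),z],1)
steps([((651.7,70.7,110),R,6)],-1)
```

```text
[0.97, 2.97, -0.13, 0.0, 0.1, -0.0, -1],
[0.98, 2.97, -0.14, 0.0, 0.0, -0.0, -1],
[0.97, 2.97, -0.13, 0.1, 0.1, -0.0, -1],
[0.97, 2.97, -0.14, -0.0, 0.1, -0.0, -1],
[0.98, 2.97, -0.13, 0.0, 0.0, -0.1, -1],
[0.97, 2.98, -0.13, 0.0, 0.1, 0.0, -1],
# -> [651.7  70.7 110. ]
```

Request:
send_rows --pt "1.0 3.0 -0.1 0 0.1 0 -1" --pt "1.0 3.0 -0.1 0 0.1 0 -1" --pt "1.0 3.0 -0.1 0 0.1 0 -1" --pt "1.0 3.0 -0.1 0 0.1 0 -1" --pt "1.0 3.0 -0.1 0 0 0 -1" --pt "0.6 1.5 -0.1 0 0 0 -1" --pt "0 0 0 0 0 0 -1" --pt "0 0 0 0 0 0 -1"

```text
t: 52.85
ee_pos: [657.5, 57.0, 119.0]
tcp_rot: [-0.172, 1.561, -0.171]
force: [-0.4, -0.5, -0.1]
width: 1.002
```

Run:
```python
from plan import *
show()
z=np.array([1.,0,0]); x=np.array([0,0,-1.]); R=np.stack([x,np.cross(z,x),z],1)
steps([((651.7,70.7,60),R,4)],-1)
```

```text
t 52.85 tcp [657.5  57.  119. ] x [ 0.009 -0.002 -1.   ] z [1.    0.002 0.009] q [ 0.086  0.497  1.64  -0.003  0.994  0.085] F [-0.4 -0.5 -0.1] w 92.2
[1.47, 0.34, -0.16, 0.0, 0.1, 0.0, -1],
[1.48, 0.35, -0.15, 0.1, 0.2, 0.0, -1],
[1.47, 0.34, -0.15, -0.0, 0.1, 0.1, -1],
[1.48, 0.34, -0.15, 0.0, 0.1, -0.0, -1],
# -> [651.7  70.7  60. ]
```

Request:
send_rows --pt "1.4 0.4 -0.15 0 0.1 0 -1" --pt "1.4 0.4 -0.15 0 0.2 0 -1" --pt "1.4 0.35 -0.15 0 0.1 0 -1" --pt "0.8 0.2 -0.1 0 0.1 0 -1" --pt "0 0 0 0 0 0 -1" --pt "0 0 0 0 0 0 -1"

```text
t: 53.6
ee_pos: [651.7, 69.2, 64.9]
tcp_rot: [-2.016, 1.568, -2.016]
force: [-0.2, -0.0, 0.3]
width: 1.002
```

Run:
```python
from plan import *
show()
z=np.array([1.,0,0]); x=np.array([0,0,-1.]); R=np.stack([x,np.cross(z,x),z],1)
steps([((651.7,70.7,28),R,4)],-1)
```

```text
t 53.6 tcp [651.7  69.2  64.9] x [-0.001 -0.002 -1.   ] z [ 1.    -0.    -0.001] q [ 0.105  0.561  1.673 -0.003  0.908  0.106] F [-0.2 -0.   0.3] w 92.1
[0.92, 0.04, 0.0, -0.0, -0.0, 0.0, -1],
[0.92, 0.04, 0.0, -0.0, -0.0, 0.1, -1],
[0.93, 0.04, 0.0, -0.0, -0.0, -0.0, -1],
[0.92, 0.04, 0.01, -0.0, -0.1, 0.0, -1],
# -> [651.7  70.7  28. ]
```

Request:
send_rows --pt "0.9 0.05 0 0 0 0 -1" --pt "0.9 0.05 0 0 0 0 -1" --pt "0.9 0 0 0 0 0 -1" --pt "0.8 0 0 0 0 0 -1" --pt "0 0 0 0 0 0 -1" --pt "0 0 0 0 0 0 -1"

```text
t: 54.35
ee_pos: [652.1, 70.0, 27.8]
tcp_rot: [-1.676, 1.569, -1.676]
force: [-0.0, 0.7, -0.3]
width: 1.002
```

Run:
```python
from plan import *
show()
shot('side','s25')
a=cv2.imread('pics/s25.png')[150:330,230:440]; cv2.imwrite('pics/s25z.png',cv2.resize(a,None,fx=3.3,fy=3.3,interpolation=cv2.INTER_CUBIC))
```

```text
t 54.35 tcp [652.1  70.   27.8] x [-0.    -0.002 -1.   ] z [ 1. -0. -0.] q [ 0.106  0.61   1.688 -0.003  0.844  0.108] F [-0.   0.7 -0.3] w 92.2
```

View pics/s25z.png

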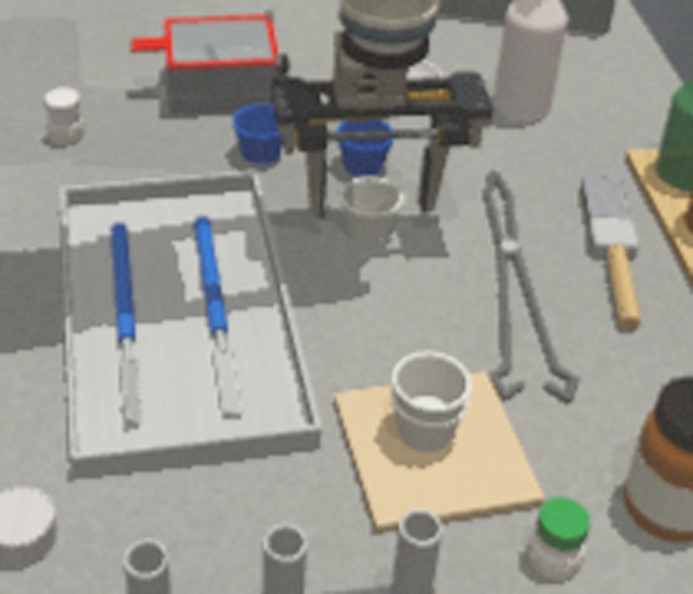

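Request:
send_rows --pt "0 0 0 0 0 0 1" --pt "0 0 0 0 0 0 1" --pt "0 0 0 0 0 0 1" --pt "0 0 0 0 0 0 1" --newtons 20

```text
t: 54.9
ee_pos: [652.5, 70.0, 28.7]
tcp_rot: [-1.073, 1.569, -1.073]
force: [0.2, -0.0, -0.9]
width: 0.628
```

Request:
send_rows --pt "-1 0 0 0 0 0 1" --pt "-2 0 0 0 0 0 1" --pt "-2.5 0 0 0 0 0 1" --pt "-2.5 0 0 0 0 0 1" --pt "-1.5 0 0 0 0 0 1" --pt "0 0 0 0 0 0 1"

```text
t: 55.65
ee_pos: [653.4, 70.3, 132.2]
tcp_rot: [-0.349, 1.566, -0.349]
force: [0.6, 0.6, -1.0]
width: 0.629
```

Run:
```python
from plan import *
show()
z=np.array([1.,0,0]); x=np.array([0,0,-1.]); R=np.stack([x,np.cross(z,x),z],1)
steps([((657.5,-189.7,120),R,9)],1)
```

```text
t 55.65 tcp [653.4  70.3 132.2] x [ 0.004 -0.002 -1.   ] z [ 1.    -0.     0.004] q [ 0.106  0.481  1.634 -0.002  1.022  0.108] F [ 0.6  0.6 -1. ] w 57.9
[0.14, -2.89, 0.05, -0.0, 0.0, 0.0, 1],
[0.14, -2.89, 0.04, -0.0, 0.1, 0.0, 1],
[0.14, -2.89, 0.05, -0.0, -0.0, 0.0, 1],
[0.14, -2.89, 0.04, -0.0, 0.0, 0.0, 1],
[0.14, -2.89, 0.05, -0.0, 0.0, 0.1, 1],
[0.14, -2.88, 0.04, -0.0, 0.1, -0.0, 1],
[0.13, -2.89, 0.05, -0.0, -0.0, -0.0, 1],
[0.14, -2.89, 0.04, -0.0, 0.0, -0.0, 1],
[0.13, -2.89, 0.05, -0.0, 0.1, -0.0, 1],
# -> [ 657.5 -189.7  120. ]
```

Request:
send_rows --pt "0 -1.5 0 0 0 0 1" --pt "0.1 -2.9 0.05 0 0 0 1" --pt "0.1 -2.9 0.05 0 0 0 1" --pt "0.1 -2.9 0.05 0 0 0 1" --pt "0.1 -2.9 0.05 0 0 0 1" --pt "0.1 -2.9 0.05 0 0 0 1" --pt "0.1 -2.9 0.05 0 0 0 1" --pt "0.1 -2.9 0 0 0 0 1" --pt "0 -1.7 0 0 0 0 1" --pt "0 -0.6 0 0 0 0 1" --pt "0 0 0 0 0 0 1" --pt "0 0 0 0 0 0 1"

```text
t: 57.15
ee_pos: [648.3, -184.2, 114.2]
tcp_rot: [-3.118, 1.558, -3.118]
force: [-0.4, -0.4, 0.1]
width: 0.628
```

Run:
```python
from plan import *
show()
z=np.array([1.,0,0]); x=np.array([0,0,-1.]); R=np.stack([x,np.cross(z,x),z],1)
steps([((657.5,-189.3,105),R,4)],1)
```

```text
t 57.15 tcp [ 648.3 -184.2  114.2] x [-0.013 -0.    -1.   ] z [ 1.    -0.001 -0.013] q [-0.277  0.533  1.592 -0.004  1.029 -0.274] F [-0.4 -0.4  0.1] w 57.7
[0.23, -0.13, 0.23, -0.0, -0.2, 0.0, 1],
[0.22, -0.12, 0.24, -0.0, -0.2, 0.0, 1],
[0.23, -0.13, 0.23, -0.0, -0.1, 0.0, 1],
[0.23, -0.13, 0.23, -0.0, -0.2, 0.0, 1],
# -> [ 657.5 -189.3  105. ]
```

Request:
send_rows --pt "0.2 -0.15 0.25 0 -0.2 0 1" --pt "0.2 -0.15 0.25 0 -0.2 0 1" --pt "0.2 -0.1 0.25 0 -0.1 0 1" --pt "0.2 -0.1 0.2 0 -0.2 0 1" --pt "0 0 0 0 0 0 1" --pt "0 0 0 0 0 0 1"

```text
t: 57.9
ee_pos: [658.8, -187.6, 105.6]
tcp_rot: [-0.163, 1.57, -0.162]
force: [0.5, 0.2, -1.1]
width: 0.629
```

Run:
```python
from plan import *
show()
z=np.array([1.,0,0]); x=np.array([0,0,-1.]); R=np.stack([x,np.cross(z,x),z],1)
steps([((657.5,-189.3,80),R,4)],1)
```

```text
t 57.9 tcp [ 658.8 -187.6  105.6] x [ 0.001 -0.    -1.   ] z [1.    0.002 0.001] q [-0.28   0.551  1.581  0.     1.008 -0.281] F [ 0.5  0.2 -1.1] w 57.9
[0.64, -0.04, -0.03, 0.0, 0.0, 0.0, 1],
[0.64, -0.04, -0.04, 0.0, 0.0, 0.0, 1],
[0.64, -0.04, -0.03, 0.1, 0.0, 0.0, 1],
[0.64, -0.05, -0.03, -0.0, 0.0, 0.0, 1],
# -> [ 657.5 -189.3   80. ]
```

Request:
send_rows --pt "0.6 -0.05 -0.05 0 0 0 1" --pt "0.6 -0.05 -0.05 0 0 0 1" --pt "0.6 -0.05 0 0 0 0 1" --pt "0.4 0 0 0 0 0 1" --pt "0 0 0 0 0 0 1"

```text
t: 58.52
ee_pos: [657.3, -189.2, 81.6]
tcp_rot: [2.558, 1.571, 2.559]
force: [0.4, 0.6, -1.0]
width: 0.629
```

Request:
send_rows --pt "0.3 0 0 0 0 0 1" --pt "0.2 0 0 0 0 0 1" --pt "0 0 0 0 0 0 1"

```text
t: 58.9
ee_pos: [657.9, -189.8, 78.5]
tcp_rot: [-0.621, 1.569, -0.619]
force: [0.5, -0.2, -2.2]
width: 0.629
```

Request:
send_rows --pt "0.3 0.05 0 0 0 0 1" --pt "0 0 0 0 0 0 1"

```text
t: 59.15
ee_pos: [658.7, -189.9, 78.3]
tcp_rot: [-0.562, 1.567, -0.56]
force: [0.3, -1.0, -2.7]
width: 0.634
```

Request:
send_rows --pt "0.4 0 -0.1 0 0 0 1" --pt "0 0 0 0 0 0 1"

```text
t: 59.4
ee_pos: [659.3, -190.3, 77.8]
tcp_rot: [-0.41, 1.563, -0.408]
force: [-0.3, -0.1, -2.4]
width: 0.631
```

Run:
```python
from plan import *
show()
shot('side','s26')
a=cv2.imread('pics/s26.png')[220:310,310:410]; cv2.imwrite('pics/s26z.png',cv2.resize(a,None,fx=6,fy=6,interpolation=cv2.INTER_CUBIC))
```

```text
t 59.4 tcp [ 659.3 -190.3   77.8] x [ 0.007 -0.003 -1.   ] z [1.    0.002 0.007] q [-2.83e-01  5.82e-01  1.60e+00 -1.00e-03  9.52e-01 -2.84e-01] F [-0.3 -0.1 -2.4] w 58.0
```

View pics/s26z.png

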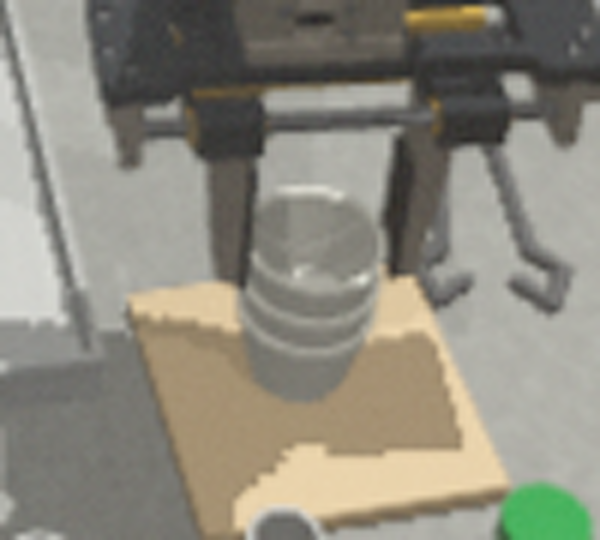

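Request:
send_rows --pt "0 0 0 0 0 0 0" --pt "0 0 0 0 0 0 -1" --pt "0 0 0 0 0 0 -1" --pt "-2 0 0 0 0 0 -1" --pt "-4 0 0 0 0 0 -1" --pt "-4 0 0 0 0 0 -1" --pt "-4 4 -2 0 0 0 -1" --pt "-3 5 -4 0 0 0 -1" --pt "0 5 -4 0 0 0 -1" --pt "0 5 -4 0 0 0 -1" --pt "0 0 0 0 0 0 -1"

```text
t: 60.82
ee_pos: [522.6, -3.5, 255.7]
tcp_rot: [-0.123, 1.554, -0.123]
force: [0.1, 0.3, -0.5]
width: 1.001
```

Run:
```python
from plan import *
show()
shot('side','s27');shot('top','t27')
a=cv2.imread('pics/s27.png')[220:310,310:410]; cv2.imwrite('pics/s27z.png',cv2.resize(a,None,fx=6,fy=6,interpolation=cv2.INTER_CUBIC))
W=cloud('top',np.load('pics/t27_d.npy'));A=W[160:192,345:378].reshape(-1,3)
for zl,zh in((76,100),(74,95)):
    B=A[(A[:,2]>zl)&(A[:,2]<zh)];c=cv2.minEnclosingCircle(B[:,:2].astype(np.float32)); print(len(B),np.round([*c[0],c[1]],1),np.percentile(B[:,2],[50,90]))
S=cloud('side',np.load('pics/s27_d.npy'))[245:300,340:380].reshape(-1,3); S=S[np.isfinite(S[:,0])&(S[:,2]>20)]
print('rim z max',np.percentile(S[:,2],[95,98,99.5]))
R=S[S[:,2]>82]; c=cv2.minEnclosingCircle(R[:,:2].astype(np.float32));print(c)
Am=np.c_[R[:,:2],np.ones(len(R))]; print('plane',np.linalg.lstsq(Am,R[:,2],rcond=None)[0],len(R))
for zz in (88,71,54):
    # expected rim ellipse check
    th=np.linspace(0,2*np.pi,9); print(zz,[tuple(np.round(proj('side',(657.5+30*np.cos(t),-189.5+30*np.sin(t),zz)),0)) for t in th[:-1:2]])
```

```text
t 60.83 tcp [522.6  -3.5 255.7] x [ 0.017 -0.002 -1.   ] z [ 1.    -0.     0.017] q [-0.008  0.143  1.816 -0.002  1.166 -0.007] F [ 0.1  0.3 -0.5] w 92.1
97 [ 659.6 -189.    29.4] [88.17916031 95.86769137]
95 [ 659.6 -189.    29.4] [86.01135134 92.53093437]
rim z max [91.27307423 92.0769044  92.71782279]
((659.6036376953125, -188.23699951171875), 30.217453002929688)
plane [ 4.41397543e-03 -4.13269276e-03  8.49120107e+01] 181
88 [(np.float64(373.0), np.float64(260.0)), (np.float64(359.0), np.float64(252.0)), (np.float64(349.0), np.float64(261.0)), (np.float64(363.0), np.float64(270.0))]
71 [(np.float64(372.0), np.float64(265.0)), (np.float64(358.0), np.float64(257.0)), (np.float64(348.0), np.float64(266.0)), (np.float64(363.0), np.float64(275.0))]
54 [(np.float64(372.0), np.float64(270.0)), (np.float64(358.0), np.float64(261.0)), (np.float64(348.0), np.float64(271.0)), (np.float64(362.0), np.float64(279.0))]
```

View pics/s27z.png

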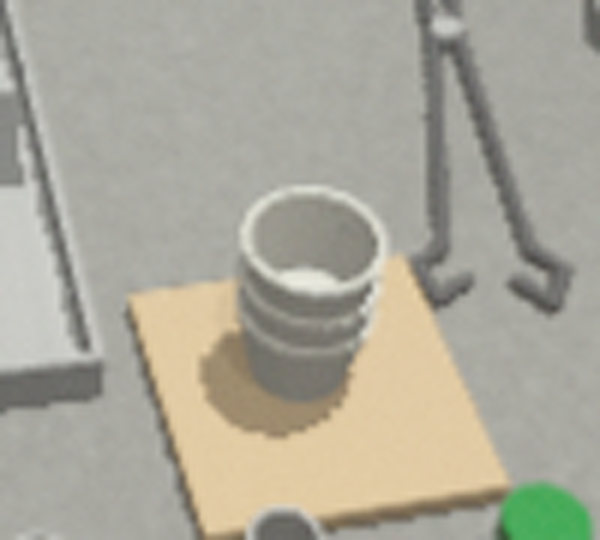

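View pics/s27.png

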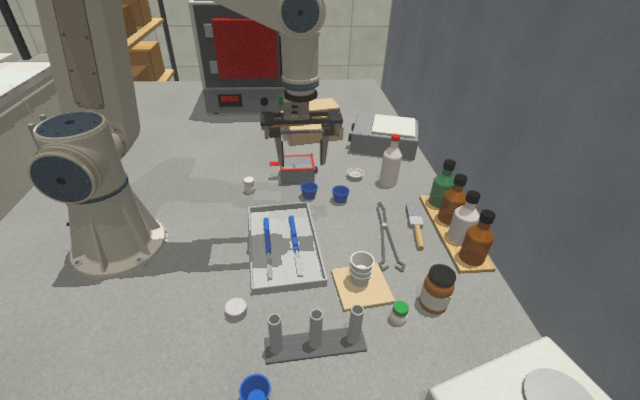

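View pics/t27.png

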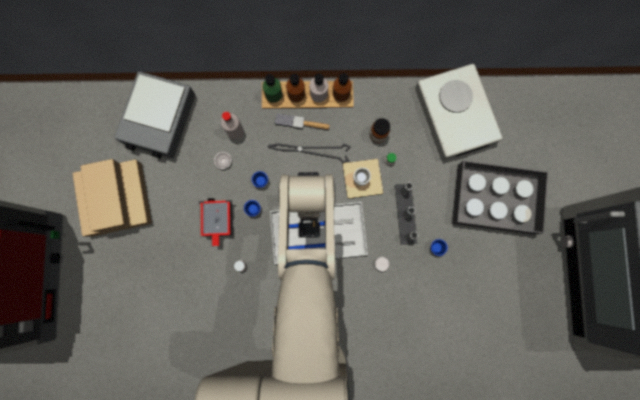

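Run:
```python
from plan import *
a=[cv2.resize(cv2.imread(f'pics/{n}.png')[245:292,340:384],None,fx=9,fy=9,interpolation=cv2.INTER_CUBIC) for n in('s24','s27')]
cv2.imwrite('pics/cmp.png',np.hstack(a))
o=[]
W=cloud('top',np.load('pics/t27_d.npy'))
t=cv2.resize(cv2.imread('pics/t27.png')[160:195,342:380],None,fx=12,fy=12,interpolation=cv2.INTER_CUBIC); cv2.imwrite('pics/topstack.png',t)
S=cloud('side',np.load('pics/s27_d.npy'))[245:300,340:385].reshape(-1,3); S=S[np.isfinite(S[:,0])&(S[:,2]>60)]
# rim top z versus angle
c=np.array([658.5,-189]); d=S[:,:2]-c; ra=np.hypot(*d.T); an=np.degrees(np.arctan2(d[:,1],d[:,0]))
for k in range(-180,180,30):
    m=(an>=k)&(an<k+30)&(ra>20)&(ra<36); 
    if m.sum()>3: print(k+15,m.sum(),np.sort(S[m,2])[-4:].round(1),ra[m].max().round(1))
```

```text
-165 27 [91.7 91.9 91.9 92.1] 28.9
-135 43 [91.6 91.7 91.9 92. ] 28.5
-105 49 [90.4 90.5 91.6 92.5] 30.0
-75 46 [91.6 92.1 92.7 93.1] 29.6
-45 27 [91.3 92.1 92.8 93.4] 29.1
-15 16 [90.6 91.1 91.5 92.2] 28.8
15 36 [91.1 91.3 91.5 91.8] 29.7
45 54 [92.  92.1 92.2 92.5] 30.0
75 57 [90.7 90.8 91.2 92.1] 31.3
105 52 [90.7 90.9 91.2 91.7] 30.5
135 31 [91.2 91.4 91.5 92.2] 29.3
165 16 [90.8 91.4 91.9 92.7] 28.6
```

View pics/cmp.png

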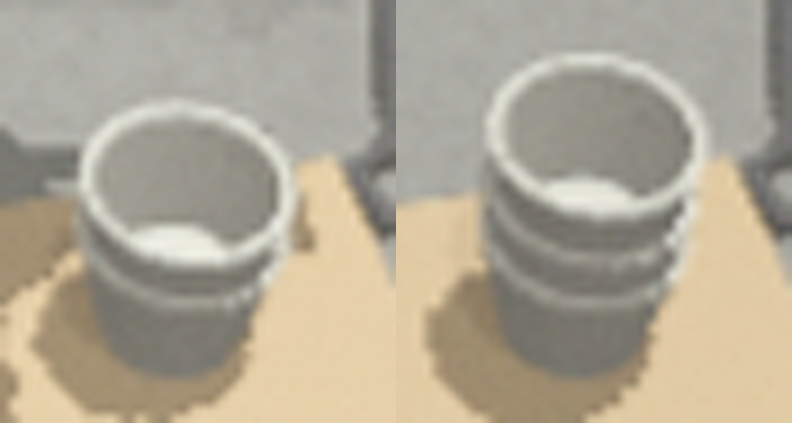

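Run:
```python
from plan import *
for n,e in(('s11',54),('s24',71),('s27',88)):
    S=cloud('side',np.load(f'pics/{n}_d.npy'))[240:300,340:385].reshape(-1,3); S=S[np.isfinite(S[:,0])&(S[:,2]>20)&(abs(S[:,0]-658)<40)&(abs(S[:,1]+189)<40)]
    R=S[S[:,2]>e-6]; print(n,e,np.percentile(R[:,2],[50,90,98]).round(1),np.round(cv2.minEnclosingCircle(R[:,:2].astype(np.float32))[0],1))
for n,e in(('top0',54),('t24',71),('t27',88)):
    A=cloud('top',np.load(f'pics/{n}_d.npy'))[158:192,345:378].reshape(-1,3);B=A[(A[:,2]>e-14)&(A[:,2]<e+14)];c=cv2.minEnclosingCircle(B[:,:2].astype(np.float32));print(n,np.round([*c[0],c[1]],1))
# earlier moved base?
```

```text
s11 54 [53.1 54.8 55.3] [ 656.3 -189. ]
s24 71 [70.2 72.5 73.2] [ 657.9 -187.4]
s27 88 [89.3 91.9 92.7] [ 659.6 -188.2]
top0 [ 657.6 -189.6   30. ]
t24 [ 657.5 -189.2   30. ]
t27 [ 659.6 -189.    29.4]
```

Run:
```python
from plan import *
z=np.array([1.,0,0]); x=np.array([0,0,-1.]); R=np.stack([x,np.cross(z,x),z],1)
steps([((657.5,-189.3,160),R,7)],-1)
```

```text
[1.41, -2.62, 1.87, -0.0, 0.2, 0.0, -1],
[1.4, -2.61, 1.87, -0.0, 0.1, 0.0, -1],
[1.4, -2.62, 1.88, -0.0, 0.2, 0.1, -1],
[1.39, -2.62, 1.88, -0.1, 0.1, -0.0, -1],
[1.39, -2.62, 1.87, 0.0, 0.2, 0.0, -1],
[1.37, -2.63, 1.89, 0.0, 0.1, 0.0, -1],
[1.38, -2.62, 1.88, 0.0, 0.2, 0.1, -1],
# -> [ 657.5 -189.3  160. ]
```

Request:
send_rows --pt "0.6 -1.2 1.0 0 0.2 0 -1" --pt "1.4 -2.6 1.9 0 0.1 0 -1" --pt "1.4 -2.6 1.9 0 0.2 0 -1" --pt "1.4 -2.6 1.9 0 0.1 0 -1" --pt "1.4 -2.6 1.9 0 0.2 0 -1" --pt "1.4 -2.6 1.9 0 0.1 0 -1" --pt "1.2 -2.3 1.7 0 0.1 0 -1" --pt "0.5 -1.0 0.7 0 0 0 -1" --pt "0 0 0 0 0 0 -1" --pt "0 0 0 0 0 0 -1"

```text
t: 62.18
ee_pos: [665.4, -205.0, 155.3]
tcp_rot: [-1.911, 1.567, -1.924]
force: [-0.3, -0.0, 0.6]
width: 0.998
```

Run:
```python
from plan import *
show()
z=np.array([1.,0,0]); x=np.array([0,0,-1.]); R=np.stack([x,np.cross(z,x),z],1)
steps([((657.5,-189.3,100),R,4)],-1)
```

```text
t 62.17 tcp [ 665.4 -205.   155.3] x [-0.001 -0.004 -1.   ] z [ 1.    -0.014 -0.001] q [-0.299  0.516  1.518 -0.005  1.107 -0.283] F [-0.3 -0.   0.6] w 91.8
[1.38, 0.39, -0.2, -0.2, -0.0, 0.1, -1],
[1.38, 0.4, -0.2, -0.2, -0.0, 0.0, -1],
[1.38, 0.39, -0.2, -0.2, -0.1, 0.1, -1],
[1.39, 0.39, -0.2, -0.2, 0.0, 0.0, -1],
# -> [ 657.5 -189.3  100. ]
```

Request:
send_rows --pt "0.8 0.4 -0.2 -0.2 0 0 -1" --pt "1.2 0.4 -0.2 -0.2 0 0 -1" --pt "1.0 0.4 -0.2 -0.2 0 0 -1" --pt "0.8 0.3 -0.2 -0.2 0 0 -1" --pt "0 0 0 0 0 0 -1" --pt "0 0 0 0 0 0 -1"

```text
t: 62.92
ee_pos: [656.2, -186.4, 115.8]
tcp_rot: [-1.807, 1.567, -1.803]
force: [0.2, 0.6, -0.5]
width: 1.006
```

Run:
```python
from plan import *
show()
z=np.array([1.,0,0]); x=np.array([0,0,-1.]); R=np.stack([x,np.cross(z,x),z],1)
steps([((657.2,-189.3,78),R,4)],-1)
```

```text
t 62.92 tcp [ 656.2 -186.4  115.8] x [-0.001 -0.004 -1.   ] z [ 1.     0.004 -0.001] q [-0.277  0.537  1.581 -0.004  1.024 -0.279] F [ 0.2  0.6 -0.5] w 92.6
[0.94, -0.07, 0.02, 0.1, -0.0, 0.1, -1],
[0.95, -0.07, 0.03, 0.0, -0.0, 0.0, -1],
[0.94, -0.07, 0.02, 0.1, -0.0, 0.1, -1],
[0.95, -0.07, 0.03, 0.0, -0.1, 0.0, -1],
# -> [ 657.2 -189.3   78. ]
```

Request:
send_rows --pt "0.9 -0.1 0 0 0 0.1 -1" --pt "0.9 -0.05 0 0 0 0 -1" --pt "0.9 -0.05 0 0 0 0.1 -1" --pt "0.9 0 0 0 0 0 -1" --pt "0 0 0 0 0 0 -1" --pt "0 0 0 0 0 0 -1"

```text
t: 63.68
ee_pos: [656.4, -189.2, 77.1]
tcp_rot: [-3.064, 1.57, -3.06]
force: [-0.7, 0.4, -0.3]
width: 0.997
```

Request:
send_rows --pt "0 0 0.1 0 0 0 -1" --pt "0 0 0 0 0 0 1" --pt "0 0 0 0 0 0 1" --pt "0 0 0 0 0 0 1" --newtons 6

```text
t: 64.18
ee_pos: [658.1, -189.3, 78.1]
tcp_rot: [-0.59, 1.57, -0.587]
force: [-0.4, -0.1, -0.3]
width: 0.698
```

Request:
send_rows --pt "0.2 0 0 0 0 0 1" --pt "0.2 0 0 0 0 0 1"

```text
t: 64.42
ee_pos: [659.5, -189.6, 76.1]
tcp_rot: [-0.329, 1.567, -0.325]
force: [-2.8, 1.5, 11.1]
width: 0.641
```

Run:
```python
from plan import *
show()
```

```text
t 64.42 tcp [ 659.5 -189.6   76.1] x [ 0.004 -0.001 -1.   ] z [1.    0.004 0.004] q [-0.282  0.586  1.598 -0.     0.955 -0.285] F [-2.8  1.5 11.1] w 59.0
```

Request:
send_rows --pt "0 0 -0.25 0 0 0 1" --pt "0 0 -0.1 0 0 0 1"

```text
t: 64.68
ee_pos: [656.5, -189.6, 76.4]
tcp_rot: [-0.289, 1.566, -0.285]
force: [1.5, -1.3, -0.7]
width: 0.643
```

Request:
send_rows --pt "0.1 0 -0.1 0 0 0 1" --pt "0.1 0 0 0 0 0 1"

```text
t: 64.92
ee_pos: [656.7, -189.8, 75.9]
tcp_rot: [-0.24, 1.563, -0.237]
force: [-1.9, 1.5, 9.0]
width: 0.643
```

Run:
```python
from plan import *
show()
```

```text
t 64.92 tcp [ 656.7 -189.8   75.9] x [ 0.008 -0.002 -1.   ] z [1.    0.003 0.008] q [-0.284  0.58   1.608  0.     0.946 -0.287] F [-1.9  1.5  9. ] w 59.2
```

Request:
send_rows --pt "0 0 0.05 0 0 0 0" --pt "0 0 0 0 0 0 -1" --pt "0 0 0 0 0 0 -1" --pt "-2 0 0 0 0 0 -1" --pt "-4 0 0 0 0 0 -1" --pt "-4 0 0 0 0 0 -1" --pt "-4 4 -2 0 0 0 -1" --pt "-3 5 -4 0 0 0 -1" --pt "0 5 -4 0 0 0 -1" --pt "0 5 -4 0 0 0 -1" --pt "0 0 0 0 0 0 -1"

```text
t: 66.3
ee_pos: [519.1, -3.6, 255.1]
tcp_rot: [-0.062, 1.555, -0.06]
force: [-0.0, -0.6, -0.2]
width: 1.0
```

Run:
```python
from plan import *
show()
shot('side','s28');shot('top','t28')
for n,e in(('s27',88),('s28',88)):
    S=cloud('side',np.load(f'pics/{n}_d.npy'))[240:300,340:385].reshape(-1,3); S=S[np.isfinite(S[:,0])&(S[:,2]>20)&(abs(S[:,0]-658)<40)&(abs(S[:,1]+189)<40)]
    R=S[S[:,2]>e-6]; print(n,e,np.percentile(R[:,2],[50,90,98]).round(1),np.round(cv2.minEnclosingCircle(R[:,:2].astype(np.float32))[0],1))
for n,e in(('t28',88),):
    A=cloud('top',np.load(f'pics/{n}_d.npy'))[158:192,345:378].reshape(-1,3);B=A[(A[:,2]>e-14)&(A[:,2]<e+14)];c=cv2.minEnclosingCircle(B[:,:2].astype(np.float32));print(n,np.round([*c[0],c[1]],1))
a=[cv2.resize(cv2.imread(f'pics/{n}.png')[245:292,340:384],None,fx=9,fy=9,interpolation=cv2.INTER_CUBIC) for n in('s27','s28')]
cv2.imwrite('pics/cmp2.png',np.hstack(a))
```

```text
t 66.3 tcp [519.1  -3.6 255.1] x [ 0.015 -0.001 -1.   ] z [1.    0.002 0.015] q [-9.000e-03  1.390e-01  1.822e+00 -1.000e-03  1.165e+00 -1.000e-02] F [-0.  -0.6 -0.2] w 92.0
s27 88 [89.3 91.9 92.7] [ 659.6 -188.2]
s28 88 [89.1 91.5 92.3] [ 656.4 -187.4]
t28 [ 656.9 -189.9   29.7]
```

View pics/cmp2.png

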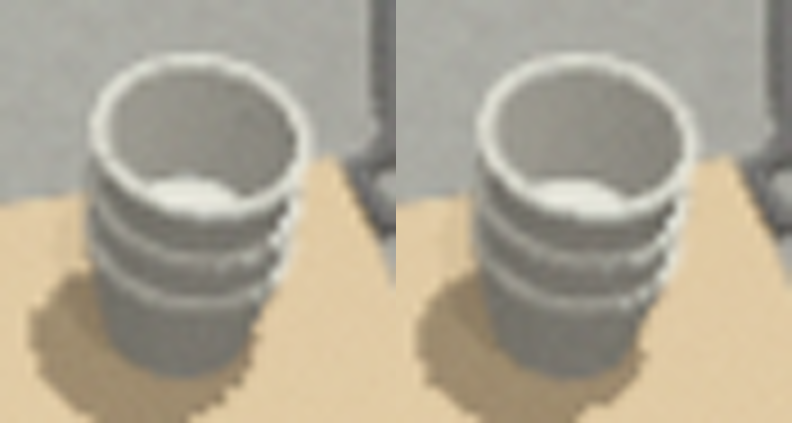

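Run:
```python
from plan import *
a=cv2.imread('pics/side0.png').astype(int);b=cv2.imread('pics/s28.png')
cv2.imwrite('pics/fin.png',cv2.resize(b[130:380,200:440],None,fx=2.4,fy=2.4,interpolation=cv2.INTER_CUBIC))
for n in('weigh_dish','sample_jar_1','tin','tongs','flap_tab','stand','tray'):
    print(n,[([round(x) for x in e['bbox']],round(e['score'],2)) for e in r.recognise(n,'side')][:2])
```

```text
weigh_dish []
sample_jar_1 [([390, 299, 20, 28], 0.65), ([243, 174, 15, 20], 0.54)]
tin [([223, 296, 30, 23], 0.57), ([392, 302, 18, 25], 0.47)]
tongs [([376, 203, 29, 67], 0.57), ([392, 300, 21, 27], 0.29)]
flap_tab [([274, 154, 39, 18], 0.81), ([379, 204, 27, 67], 0.6)]
stand [([264, 302, 107, 64], 0.8)]
tray [([246, 201, 80, 93], 0.72), ([330, 261, 67, 51], 0.44)]
```

View pics/fin.png

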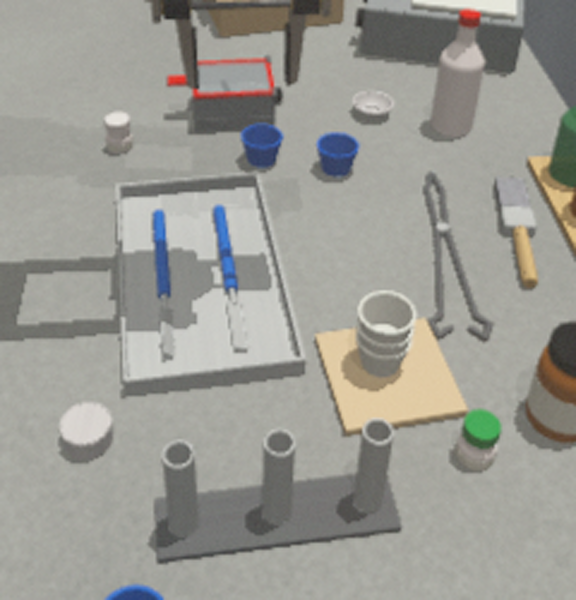

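All in place: flap shut, toggle off, both spatulas in the tray, three-crucible stack on the tile, bystanders unmoved.

Run:
```python
from h import *
print(r.finish_job())
```

```text
the job is handed in; nothing more can be done
None
```

The bench is closed down and the job was handed in at about 67 s; no verdict came back.

- **Heater:** I opened the flap to its stop and pulled the toggle over. The first pull left it short of the white dot, so I pushed it on to its stop. I then pressed the flap shut. The pictures show the toggle leaning to the OFF side and the flap where it was at the start.
- **Spatulas:** The two that were there both lie flat inside the wash tray, and all three tubes are empty.
- **Crucibles:** The two loose white ones are nested in the one on the tile, as one upright stack of three, centred at about (657, −190) mm.
    - The top crucible sits about 1.5 mm higher than the nominal 17 mm step, although its rim measured level. It first rested about 2 mm to one side, so I regripped and pressed it. That slid the whole stack a few mm on the tile and left the height unchanged. I left it there because it looked straight.
- **Everything else:** The tongs, jars, tin, dish and blue look-alikes appear unmoved. The recognition network did not find the weigh dish in the last picture (nor in the first side view), but the dish is visible in its original spot.

At hand-in the arm was clear of everything.

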